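# Gauge the new slide key and stow the keys dust-free

### The job

First check the new brass slide key on the bench length gauge: lay it lengthwise between the jaws and slide the moving jaw shut until it presses the key firmly against the fixed jaw for a moment; then slide the jaw well open again and take the key off. Then push every slide key on the bench, brass and steel, completely through the orange self-closing flap into the dust box, so that the flap falls shut behind them, and set the cover on the blue rinse pot so that it sits seated and level. Leave the other things on the bench where they are.

Things in the scene. Friction and masses are not known exactly. Their poses are not given: they have to be found in the camera images.
- dust_box: grey box, fixed, clear roof, orange flap in its mouth, which faces the robot. Origin: at table level under the middle of the mouth's sill (yellow line); x points into the box, z up. In and before the mouth a flat feed ledge, top 88 mm above table, x from -70 to +20 mm, 140 mm wide. Behind it, 24 mm lower, a slippery slide (130 mm wide) falls to 4 mm above table at the rear wall, x = 300 mm.
- mouth (a point): middle of the sill, on the feed ledge, 88 mm above table. Lintel and roof start at dust_box x = 37 mm, 140 to 148 mm above table (the box's top); before that only low side cheeks (112 mm above table, from x = 12 mm) flank the mouth, so upright fingers can go in as far as x = 35 mm. A key whose rear end is pushed past x = 20 mm drops off the ledge and slides away; four fit.
- flap (a joint): orange flap, 122 mm wide, 49 mm long, hinged under the lintel at dust_box x = 34 mm, 138 mm above table; shut (0 rad) it slants down and outward to x = 14 mm, 5 mm above the ledge. It swings inward and up, to 1.95 rad; a light spring (under 1 N at its edge) shuts it. A key lying under it holds it at about 1.3 rad.
- gauge: bench length gauge, fixed. Origin: face of the fixed jaw at table level; x points along the bed from the fixed jaw to the moving jaw, z up. Bed 46 mm wide, top 10 mm above table, x from -30 to 200 mm; fixed jaw rises to 40 mm.
- gauge_jaw (a joint): moving jaw of the gauge; value = gap between the jaw faces in m (0 shut to 0.125 open), begins 0.095 to 0.12. Slides freely with about 1 N friction and stays where it is left. Jaw face 40 mm wide, top 36 mm above table; the low carriage behind it (top 25 mm above table) carries the red grip.
- jaw_grip (a point): grip point on the moving jaw's red post, an upright cylinder 16 mm across, from 25 to 55 mm above table; this point is on its axis, 48 mm above table, 42 mm behind the moving jaw's face (gauge x = gap + 42 mm).
- pot: blue rinse pot, fixed, open, round, 100 mm outside, 88 mm inside, rim 50 mm above table. Origin: centre of its underside, z up.
- cover: aluminium pot cover with black knob: plug 82 mm across and 6 mm deep below a disc 104 mm across and 5 mm thick, upright knob 22 mm across from 11 to 39 mm above the origin; 120 g. Origin: centre of the plug's underside; z up. Seated on the pot, the disc lies on the rim and the origin is 44 mm above the pot's origin.
- brass_key: slide key: solid brass bar, 60 mm long, 22 mm wide, 18 mm high, about 200 g, square ends, both ends alike, two dark screw holes and a dark band on top. Origin: centre of its underside; x along its length, y across, z up.
- steel_key1: slide key: solid steel bar, 60 mm long, 22 mm wide, 18 mm high, about 180 g, square ends, both ends alike, two dark screw holes and a dark band on top. Origin: centre of its underside; x along its length, y across, z up. May be absent.
- steel_key2: slide key: solid steel bar, 60 mm long, 22 mm wide, 18 mm high, about 180 g, square ends, both ends alike, two dark screw holes and a dark band on top. Origin: centre of its underside; x along its length, y across, z up. May be absent.
- steel_key3: slide key: solid steel bar, 60 mm long, 22 mm wide, 18 mm high, about 180 g, square ends, both ends alike, two dark screw holes and a dark band on top. Origin: centre of its underside; x along its length, y across, z up. May be absent.
- screwdriver: bystander: blue-handled screwdriver, lying. Origin: centre of its underside or its middle.
- oil_bottle: bystander: small green glass oil bottle, 36 mm across, 85 mm high, standing. Origin: centre of its underside or its middle.
- tape_roll: bystander: blue tape roll, 90 mm across, 25 mm high. Origin: centre of its underside or its middle.
- punch: bystander: dark steel pin punch, 12 mm thick, 90 mm long, lying. Origin: centre of its underside or its middle.
- file_card: bystander: small wooden file brush, 60 x 35 x 17 mm, lying. Origin: centre of its underside or its middle.
- grease_tin: bystander: red grease tin, 60 mm across, 40 mm high. Origin: centre of its underside or its middle.

How it is judged:
By the outcome, as a careful person would: the job done as asked, in the order asked, and still so for the second after the job is handed in, with the robot touching nothing.
Of steel_key1, steel_key2, steel_key3 only 2 to 3 are there at a start; the rules pass over those that are not, and their reading is None.
At some moment in a run one of brass_key, steel_key1, steel_key2, steel_key3, cover may be knocked a few centimetres aside while the robot is not near it.
Once in a run the grip may slacken for a moment while it holds something.
It also fails if it takes over 210 s, if anything falls off the work surface, if the arm or the gripper's body presses on something with over 40 N, if the wrist force passes 120 N, or if a joint passes its speed limit or range.

### The arm

A 6-joint arm with a two-finger parallel gripper is mounted at the origin on the work surface. World frame = base frame: x ahead of the robot, y to its left, z up, the work surface at z = 0. Lengths are in m, angles in rad, forces in N, time in s.
With the tool pointing down it reaches from about 0.35 to 0.975 m from the base axis. Payload 4.9 kg.
Tool frame: the origin (TCP) lies midway between the tips of the shut fingers; the grasp point (between the pads) lies manip.grip_depth behind it (manip.grip_depth is the distance from the TCP to the grasp point, in m); z points along the fingers, y is the direction in which the jaws open and shut (so a half turn about z gives the same grasp; the last joint's range is limited). The gripper opens to 85 mm and grips with 20 to 120 N. Pads are 22 mm wide; open, the fingers measure 114 mm over their backs; the gripper's body (76 mm by 85 mm) begins 54 mm behind the grasp point. The pads swing forward as they close: fully open they stand 13 mm farther back than shut.
Start: joints at [-1.267, 0.053, 1.613, -0, 1.476, -0.119], TCP at [0.256, -0.57, 0.231] pointing down, gripper open.
Joint ranges: [-3.01, 3.01], [-1.01, 2.22], [0.06, 2.58], [-1.02, 4.17], [0.09, 2.62], [-3.14, 3.14]. Speed limits (rad/s): [2.57, 2.57, 3.14, 3.14, 3.14, 3.14].

### API

Orientations are given as a unit quaternion [w, x, y, z].
In Python, from plant import monitor, grab_frame, manip gives the robot as it stands.
- The arm moves only by the tool step_arm, never from a script. Its argument "series" is a list of rows, each an object of numbers: "tx", "ty", "tz": the shift along the tool's x, y, z in cm; "wx", "wy", "wz": the turn, a rotation vector about the tool's x, y, z in degrees; "grip": the finger opening in cm, from 0 to 8.54. In form: [{"tx": .., "ty": .., "tz": .., "wx": .., "wy": .., "wz": .., "grip": ..}, ...]. A call has exactly 10 rows; each row is the pose to reach, as a shift and turn from the pose commanded when the call began, along the tool's axes at that moment; what a row does not reach only later rows make up. A row lasts 1/12 s, in which the tool goes at most 41.7 mm and 7.16 degrees, less where a joint would pass 70% of its speed; a pose out of reach is approached as far as the arm can. A call with a gripper value outside its range is refused whole. The fingers move at their own pace and stop on an object; the grip force is fixed at half the most. Time passes only in rows, so rows that repeat a pose let the fingers close, or fill a call up. It gives the time, the measured TCP pose, the force and the opening at its end, in the units of the state.
- monitor.state(): the state, without advancing time (a new reading comes with each control period).
- grab_frame(name): name is "scene" or "top"; returns a dict with "color" (480x640x3 uint8, red, green, blue), "K" (3x3 intrinsics, pixels), "rvec" (rotation vector, rad) and "tvec" (3), from world to camera coordinates, as OpenCV has them. Camera axes: x right, y down, z forward; pixel columns grow to the right and rows downward; lengths in m; the calibration is good to about 2 mm. A picture is of the moment at which its call begins. There is no depth.
- manip.job_done(): hands the job in, once; it reports no verdict.
The state is a dict: "time": time; "joint_pos": joint angles; "joint_vel": joint speeds; "joint_efforts": joint torques, N m; "tool_pos": TCP position; "tool_rot": TCP orientation; "contact_force": force on the tool from outside, world axes, zero at the start; "ft_torque": the same for the moment, N m; "gripper_width": opening from 0.0 (shut) to 1.0 (fully open).
Only numpy, scipy, OpenCV 4.12 (cv2) and the standard library are available. Lean on these libraries where they do the work, as an engineer would, in place of code of your own. Each camera call takes 0.05 s, during which the arm holds its last target.

## Working session

There is one attempt and no reset: what is moved stays moved. The work goes in short steps, Python scripts to look and compute and a tool call to move; the robot and the scene stay as the last step left them, time stands still between calls to the robot, and variables do not carry over. Pictures are saved under pics/ and viewed, and the job is handed in when it is done.

Besides the shell and the picture viewer there is one more tool, called after "Emit:" by a JSON object that holds its "fn" and its "kwargs", one argument or row to a line. step_arm: Moves the arm, as the interface text tells. Its arguments: {"type":"object","properties":{"series":{"type":"array"}},"required":["series"]}

```bash
ls; mkdir -p pics; python3 - <<'E'
from plant import monitor, grab_frame, manip
import cv2,numpy as np
s=monitor.state();print(s, manip.grip_depth)
for n in("scene","top"):
    f=grab_frame(n);cv2.imwrite(f"pics/{n}0.png",f["color"][:,:,::-1]);print(n,f["K"],f["rvec"],f["tvec"])
E
```

```text
pics
{'time': 0.0, 'joint_pos': array([-1.26701729e+00,  5.33731954e-02,  1.61430957e+00, -6.56435024e-06,
        1.47597842e+00, -1.18999688e-01]), 'joint_vel': array([ 1.59397431e-03, -9.59589253e-05,  4.07600791e-04,  4.41528094e-04,
        1.82743743e-04,  9.44735588e-04]), 'joint_efforts': array([ 1.23865277e-03, -3.93678403e+01, -3.70176852e+01, -4.15411603e-05,
        7.00151242e-03,  3.76019941e-06]), 'tool_pos': array([ 0.25624592, -0.56937095,  0.23004358]), 'tool_rot': array([-1.02955404e-03,  9.77739756e-01,  2.09818731e-01, -9.86728342e-05]), 'contact_force': array([-0.5696123 , -0.1159087 , -0.42437695]), 'ft_torque': array([ 0.01649913, -0.05102132, -0.021483  ]), 'gripper_width': 0.9954621414134645} 0.0187
scene [[560.59171973   0.         317.27592431]
 [  0.         560.59171973 232.67552412]
 [  0.           0.           1.        ]] [ 1.38385772  2.12632422 -0.9607296 ] [ 0.24650638 -0.27448795  1.72151806]
top [[521.5534387    0.         316.05881444]
 [  0.         521.5534387  235.44774497]
 [  0.           0.           1.        ]] [ 2.1075261  -2.10258542  0.23347343] [-8.59281056e-04  6.17521326e-01  1.03207403e+00]
```

View pics/scene0.png

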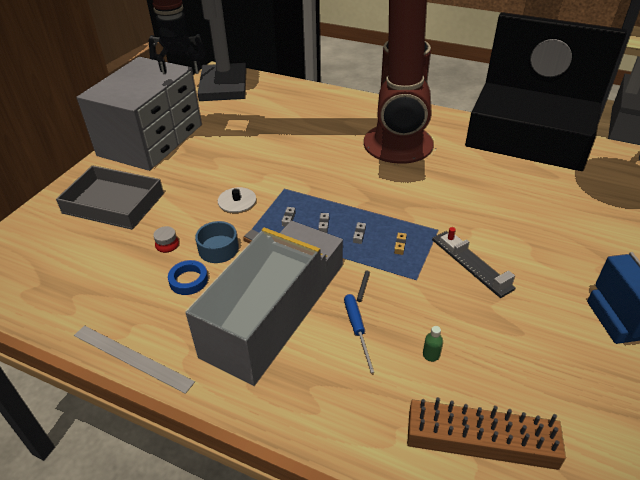

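View pics/top0.png

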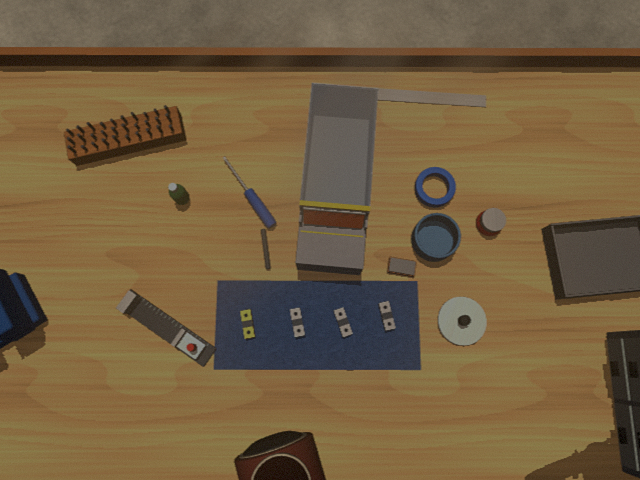

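The top image shows the box's mouth at about (334,233), the gauge from (127,302) to (205,355), and the brass key at (248,325). There are three steel keys at (297,322), (343,322) and (387,316), the cover at (462,321) and the pot at (437,238). I'll enlarge it for closer readings.

```bash
cat > h.py <<'E'
from plant import monitor, grab_frame, manip
import cv2,numpy as np
from scipy.spatial.transform import Rotation as R
def grab(n,tag):
    f=grab_frame(n);np.savez(f"pics/{tag}.npz",**f);cv2.imwrite(f"pics/{tag}.png",f["color"][:,:,::-1]);return f
def load(tag): return dict(np.load(f"pics/{tag}.npz"))
def crop(tag,x0,y0,w,h,s,out):
    f=load(tag);c=cv2.resize(f["color"][y0:y0+h,x0:x0+w,::-1],None,fx=s,fy=s,interpolation=cv2.INTER_CUBIC)
    for i in range(x0-x0%10+10,x0+w,10):
        cv2.line(c,((i-x0)*s,0),((i-x0)*s,6),(0,0,255),1)
        if i%20==0: cv2.putText(c,str(i),((i-x0)*s-10,16),0,.35,(0,255,255),1)
    for i in range(y0-y0%10+10,y0+h,10):
        cv2.line(c,(0,(i-y0)*s),(6,(i-y0)*s),(0,0,255),1)
        if i%20==0: cv2.putText(c,str(i),(8,(i-y0)*s+4),0,.35,(0,255,255),1)
    cv2.imwrite(f"pics/{out}.png",c)
def unproj(f,px,z):
    px=np.atleast_2d(np.array(px,float));r=R.from_rotvec(f["rvec"]).as_matrix();K=f["K"]
    d=np.c_[(px[:,0]-K[0,2])/K[0,0],(px[:,1]-K[1,2])/K[1,1],np.ones(len(px))]@r
    c=-r.T@f["tvec"];return c+d*((z-c[2])/d[:,2])[:,None]
def proj(f,p):
    return cv2.projectPoints(np.atleast_2d(np.array(p,float)),f["rvec"],f["tvec"],f["K"],None)[0][:,0]
def st():
    s=monitor.state();r=R.from_quat(np.roll(s["tool_rot"],-1)).as_matrix()
    print("t",round(s["time"],2),"pos",s["tool_pos"].round(4),"x",r[:,0].round(3),"y",r[:,1].round(3),"z",r[:,2].round(3),"F",s["contact_force"].round(1),"g",round(s["gripper_width"],3),"q",s["joint_pos"].round(2))
    return s,r
def to(p,yaxis=None):
    "print shift in tool frame cm to world p (TCP); and wz to make tool y parallel to yaxis (deg world)"
    s,r=st();d=r.T@(np.array(p)-s["tool_pos"])*100;print("shift cm",d.round(2))
    if yaxis is not None:
        v=r.T@np.array([np.cos(np.radians(yaxis)),np.sin(np.radians(yaxis)),0]);a=np.degrees(np.arctan2(-v[0],v[1]));print("wz",round((a+90)%180-90,1),"q6",s["joint_pos"][5].round(2))
E
python3 - <<'E'
from h import *
f=grab("top","t1")
crop("t1",110,280,130,100,6,"c1");crop("t1",230,290,180,60,4,"c2");crop("t1",280,190,110,90,6,"c3");crop("t1",380,200,130,160,4,"c4")
print(unproj(f,[(248,325),(297,322),(343,322),(387,316)],.018),unproj(f,[(334,235)],.088))
E
```

```text
[[ 0.43327167  0.14488604  0.018     ]
 [ 0.43981651  0.04073969  0.018     ]
 [ 0.44004279 -0.05722471  0.018     ]
 [ 0.45291801 -0.15128851  0.018     ]] [[ 0.61415965 -0.03657414  0.088     ]]
```

```bash
sleep 1
```

```text
(no output)
```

View pics/c1.png

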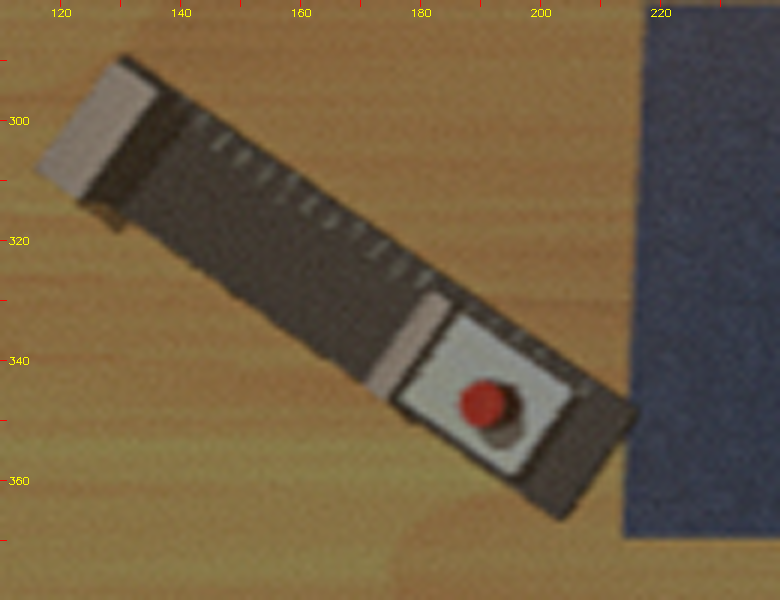

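View pics/c2.png

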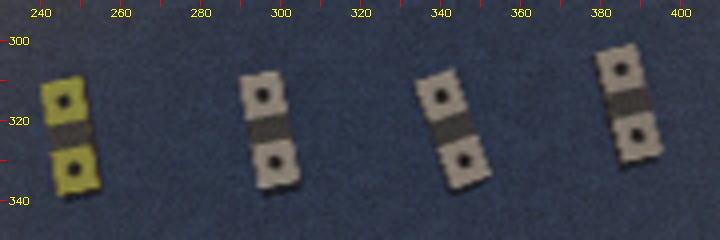

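View pics/c3.png

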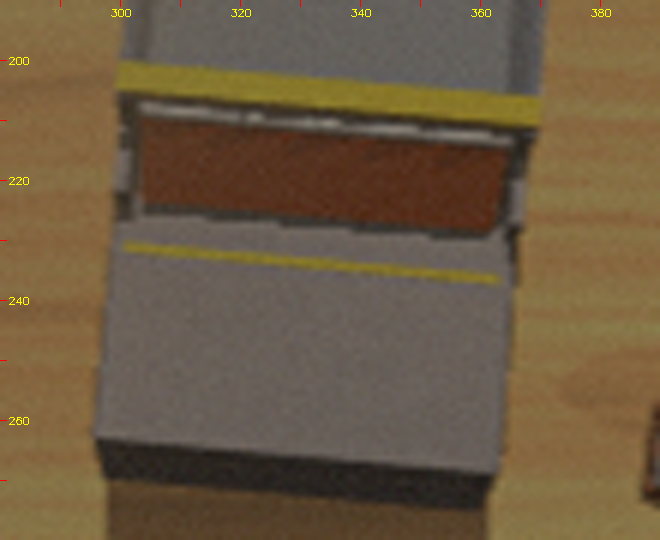

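View pics/c4.png

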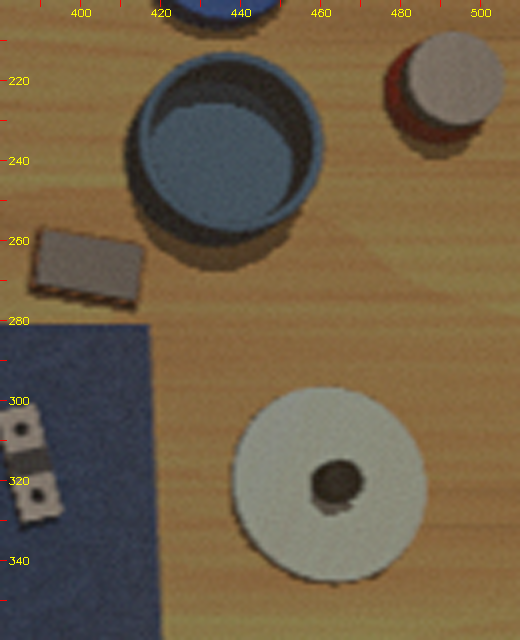

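```bash
python3 - <<'E'
from h import *
f=load("t1")
def U(c,o,s,z): return unproj(f,np.array(c,float)/s+np.array(o)-.5,z)
def ang(v): return np.degrees(np.arctan2(v[1],v[0])).round(1)
for n,c in dict(brass=[(42,87),(82,77),(100,187),(58,196)],s1=[(240,77),(280,71),(299,180),(259,189)],s2=[(415,82),(454,69),(491,177),(452,190)],s3=[(595,54),(635,44),(663,152),(623,165)]).items():
    p=U(c,(230,290),4,.018);x=(p[0]+p[1]-p[2]-p[3])/2;print(n,p.mean(0).round(4),"ang",ang(x),"len",np.linalg.norm(x).round(4),"w",np.linalg.norm(p[0]-p[1]).round(4))
fj=U([(157,93),(78,198)],(110,280),6,.04);mj=U([(430,290),(365,385)],(110,280),6,.036);post=U([(483,404)],(110,280),6,.055)[0]
print("fj",fj.round(4),fj.mean(0).round(4),"mj",mj.round(4),"post",post.round(4),np.linalg.norm((fj[0]-fj[1])),np.linalg.norm(mj[0]-mj[1]))
bed=U([(127,55),(638,415),(562,520),(80,200)],(110,280),6,.010);print("bed",bed.round(4),"ang far edge",ang(bed[1]-bed[0]))
d=post-fj.mean(0);print("ang jaw normal",ang(fj[0]-fj[1])-90, "ang to post",ang(d),np.linalg.norm(d[:2]), "gap",np.linalg.norm(d[:2])-.042, np.linalg.norm((mj.mean(0)-fj.mean(0))[:2]))
y=U([(125,246),(498,279)],(280,190),6,.088);print("sill",y.round(4),y.mean(0).round(4),np.linalg.norm(y[0]-y[1]),"box ang",ang(y[0]-y[1])-90)
l=U([(97,437),(495,472)],(280,190),6,.088);print("ledge front",l.round(4),np.linalg.norm(l[0]-l[1]),np.linalg.norm(l.mean(0)-y.mean(0)),ang(y.mean(0)-l.mean(0)))
print("pot",U([(231,144)],(380,200),4,.05),"cover",U([(330,485)],(380,200),4,.011),U([(337,482)],(380,200),4,.039))
st()
E
```

```text
brass [0.4362 0.1469 0.018 ] ang 10.7 len 0.0585 w 0.0219
s1 [0.4404 0.041  0.018 ] ang 10.4 len 0.0591 w 0.0216
s2 [ 0.4405 -0.0566  0.018 ] ang 18.7 len 0.0599 w 0.0221
s3 [ 0.4543 -0.1508  0.018 ] ang 13.0 len 0.0594 w 0.0223
fj [[0.4941 0.3811 0.04  ]
 [0.4574 0.4058 0.04  ]] [0.4758 0.3935 0.04  ] mj [[0.4262 0.2821 0.036 ]
 [0.3937 0.3027 0.036 ]] post [0.3872 0.257  0.055 ] 0.04425953348433424 0.038432453511830764
bed [[0.511  0.4034 0.01  ]
 [0.384  0.2126 0.01  ]
 [0.3479 0.2377 0.01  ]
 [0.4589 0.4161 0.01  ]] ang far edge -123.7
ang jaw normal -124.0 ang to post -123.0 0.1626843583651617 gap 0.1206843583651617 0.12063117831486606
sill [[ 0.6236  0.0333  0.088 ]
 [ 0.6122 -0.0956  0.088 ]] [ 0.6179 -0.0312  0.088 ] 0.12934673623730286 box ang -5.0
ledge front [[ 0.5566  0.0422  0.088 ]
 [ 0.5449 -0.0934  0.088 ]] 0.13613472241215416 0.06737599933036832 -4.7
pot [[ 0.62215182 -0.25952296  0.05      ]] cover [[ 0.44367436 -0.31280404  0.011     ]] [[ 0.44357982 -0.3087949   0.039     ]]
t 0.15 pos [ 0.2563 -0.5695  0.2303] x [0.912 0.41  0.   ] y [ 0.41  -0.912 -0.002] z [-0.001  0.002 -1.   ] F [0.3 0.2 0.2] g 1.002 q [-1.27  0.05  1.61 -0.    1.48 -0.12]
```

```bash
python3 -c "
from h import *
to([.436,.147,.15],100.7)"
```

```text
t 0.15 pos [ 0.2563 -0.5695  0.2303] x [0.912 0.41  0.   ] y [ 0.41  -0.912 -0.002] z [-0.001  0.002 -1.   ] F [0.3 0.2 0.2] g 1.002 q [-1.27  0.05  1.61 -0.    1.48 -0.12]
shift cm [ 45.78 -57.95   8.13]
wz 13.5 q6 -0.12
```

Emit:
{"fn": "step_arm", "kwargs": {
  "series": [
    {"tx": 2.3,"ty": -2.9,"tz": 0,"wz": 0.7,"grip": 8.5},
    {"tx": 4.6,"ty": -5.8,"tz": 0,"wz": 1.4,"grip": 8.5},
    {"tx": 6.9,"ty": -8.7,"tz": 0,"wz": 2,"grip": 8.5},
    {"tx": 9.2,"ty": -11.6,"tz": 0,"wz": 2.7,"grip": 8.5},
    {"tx": 11.5,"ty": -14.5,"tz": 0,"wz": 3.4,"grip": 8.5},
    {"tx": 13.8,"ty": -17.4,"tz": 0,"wz": 4,"grip": 8.5},
    {"tx": 16.1,"ty": -20.3,"tz": 0,"wz": 4.7,"grip": 8.5},
    {"tx": 18.4,"ty": -23.2,"tz": 0,"wz": 5.4,"grip": 8.5},
    {"tx": 20.7,"ty": -26.1,"tz": 0,"wz": 6,"grip": 8.5},
    {"tx": 23,"ty": -29,"tz": 0,"wz": 6.7,"grip": 8.5}
  ]
}}

```text
$.series[0]: bad value
```

```bash
python3 -c "
from h import *
to([.436,.147,.15],100.7)"
```

```text
t 0.15 pos [ 0.2563 -0.5695  0.2303] x [0.912 0.41  0.   ] y [ 0.41  -0.912 -0.002] z [-0.001  0.002 -1.   ] F [0.3 0.2 0.2] g 1.002 q [-1.27  0.05  1.61 -0.    1.48 -0.12]
shift cm [ 45.78 -57.95   8.13]
wz 13.5 q6 -0.12
```

Emit:
{"fn": "step_arm", "kwargs": {
  "series": [
    {"tx": 2,"ty": -2.5,"tz": 0,"wx": 0,"wy": 0,"wz": 1,"grip": 8.5},
    {"tx": 4.5,"ty": -5.7,"tz": 0,"wx": 0,"wy": 0,"wz": 2,"grip": 8.5},
    {"tx": 7,"ty": -8.9,"tz": 0,"wx": 0,"wy": 0,"wz": 3,"grip": 8.5},
    {"tx": 9.5,"ty": -12,"tz": 0,"wx": 0,"wy": 0,"wz": 4,"grip": 8.5},
    {"tx": 12,"ty": -15.2,"tz": 0,"wx": 0,"wy": 0,"wz": 5,"grip": 8.5},
    {"tx": 14.5,"ty": -18.4,"tz": 0,"wx": 0,"wy": 0,"wz": 6,"grip": 8.5},
    {"tx": 17,"ty": -21.5,"tz": 0,"wx": 0,"wy": 0,"wz": 7,"grip": 8.5},
    {"tx": 19.5,"ty": -24.7,"tz": 0,"wx": 0,"wy": 0,"wz": 8,"grip": 8.5},
    {"tx": 22,"ty": -27.9,"tz": 0,"wx": 0,"wy": 0,"wz": 9,"grip": 8.5},
    {"tx": 24,"ty": -30.4,"tz": 0,"wx": 0,"wy": 0,"wz": 10,"grip": 8.5}
  ]
}}

```text
time: 0.98
tool_pos: [0.3505, -0.1917, 0.231]
tool_rot: [-0.0, 0.992, 0.124, 0.0]
contact_force: [0.1, -0.5, 0.2]
gripper_width: 0.995
```

```bash
python3 -c "
from h import *
to([.436,.147,.13],100.7)"
```

```text
t 0.98 pos [ 0.3505 -0.1917  0.231 ] x [0.969 0.245 0.001] y [ 0.245 -0.969 -0.   ] z [ 0.  0. -1.] F [ 0.1 -0.5  0.2] g 0.995 q [-0.69 -0.54  2.1   0.    1.57  0.64]
shift cm [ 16.59 -30.73  10.12]
wz 3.5 q6 0.64
```

Emit:
{"fn": "step_arm", "kwargs": {
  "series": [
    {"tx": 2,"ty": -3.4,"tz": 1,"wx": 0,"wy": 0,"wz": 1,"grip": 8.5},
    {"tx": 4,"ty": -7,"tz": 2,"wx": 0,"wy": 0,"wz": 2,"grip": 8.5},
    {"tx": 6,"ty": -10.6,"tz": 3,"wx": 0,"wy": 0,"wz": 3,"grip": 8.5},
    {"tx": 8,"ty": -14.2,"tz": 4,"wx": 0,"wy": 0,"wz": 3.5,"grip": 8.5},
    {"tx": 10,"ty": -17.8,"tz": 5,"wx": 0,"wy": 0,"wz": 3.5,"grip": 8.5},
    {"tx": 12,"ty": -21.4,"tz": 6,"wx": 0,"wy": 0,"wz": 3.5,"grip": 8.5},
    {"tx": 14,"ty": -25,"tz": 7,"wx": 0,"wy": 0,"wz": 3.5,"grip": 8.5},
    {"tx": 15.6,"ty": -28.5,"tz": 8,"wx": 0,"wy": 0,"wz": 3.5,"grip": 8.5},
    {"tx": 16.6,"ty": -30.7,"tz": 9,"wx": 0,"wy": 0,"wz": 3.5,"grip": 8.5},
    {"tx": 16.6,"ty": -30.7,"tz": 10,"wx": 0,"wy": 0,"wz": 3.5,"grip": 8.5}
  ]
}}

```text
time: 1.82
tool_pos: [0.436, 0.1481, 0.1306]
tool_rot: [-0.001, 0.995, 0.096, -0.0]
contact_force: [0.4, -0.4, -0.5]
gripper_width: 0.995
```

```bash
python3 -c "
from h import *
grab('scene','s2')
crop('s2',330,190,130,100,6,'c5')
grab('top','t2')
crop('t2',110,280,330,110,2,'c6')
to([.436,.147,.003],100.7)"
```

```text
t 1.92 pos [0.4342 0.1446 0.1289] x [ 0.982  0.189 -0.005] y [ 0.189 -0.982  0.   ] z [-0.005 -0.001 -1.   ] F [-0.2 -0.8  0.6] g 0.995 q [ 0.16 -0.27  2.09 -0.    1.33  1.54]
shift cm [ 0.28 -0.2  12.59]
wz 0.2 q6 1.54
```

View pics/c5.png

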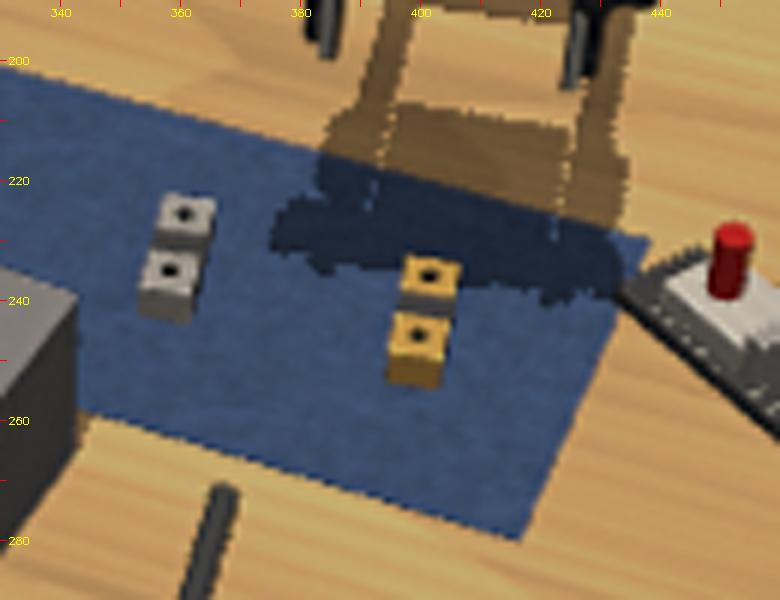

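View pics/t2.png

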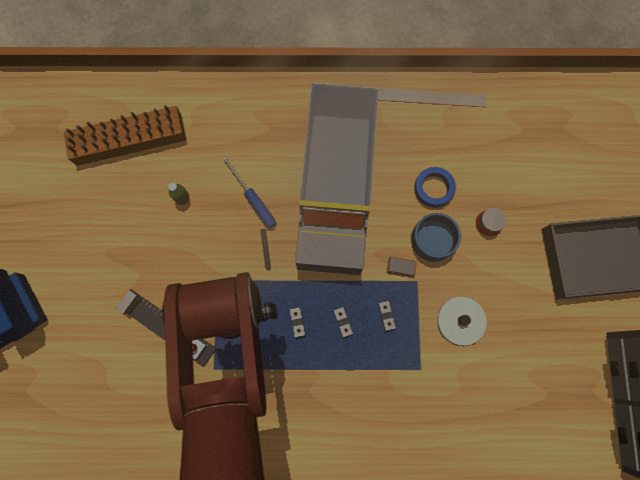

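The scene image shows the brass key top centred near (399+17, ...), roughly (416,241), and nothing has moved. I'll cross-check that against the scene camera.

```bash
python3 -c "
from h import *
f=load('s2')
print(proj(f,[[.4362,.1469,.018],[.4404,.041,.018],[.387,.257,.055]]))
a=np.radians(10.7);x=np.array([np.cos(a),np.sin(a),0]);y=np.array([-x[1],x[0],0])
for sx in(1,-1):
  for sy in (1,-1): print(sx,sy,((proj(f,[np.array([.4362,.1469,.018])+x*.03*sx+y*.011*sy])-[330,190]+.5)*6).round())
st()"
```

```text
[[399.0977229  240.72866595]
 [358.01068121 230.41575115]
 [450.74991067 228.89066134]]
1 1 [[435. 361.]]
1 -1 [[380. 353.]]
-1 1 [[454. 263.]]
-1 -1 [[401. 255.]]
t 1.92 pos [0.4342 0.1446 0.1289] x [ 0.982  0.189 -0.005] y [ 0.189 -0.982  0.   ] z [-0.005 -0.001 -1.   ] F [-0.2 -0.8  0.6] g 0.995 q [ 0.16 -0.27  2.09 -0.    1.33  1.54]
```

Emit:
{"fn": "step_arm", "kwargs": {
  "series": [
    {"tx": 0,"ty": 0,"tz": 1.5,"wx": 0,"wy": 0,"wz": 0,"grip": 6},
    {"tx": 0,"ty": 0,"tz": 3.5,"wx": 0,"wy": 0,"wz": 0,"grip": 6},
    {"tx": 0,"ty": 0,"tz": 6,"wx": 0,"wy": 0,"wz": 0,"grip": 6},
    {"tx": 0,"ty": 0,"tz": 8.5,"wx": 0,"wy": 0,"wz": 0,"grip": 6},
    {"tx": 0,"ty": 0,"tz": 10.5,"wx": 0,"wy": 0,"wz": 0,"grip": 6},
    {"tx": 0,"ty": 0,"tz": 11.8,"wx": 0,"wy": 0,"wz": 0,"grip": 6},
    {"tx": 0,"ty": 0,"tz": 12.4,"wx": 0,"wy": 0,"wz": 0,"grip": 6},
    {"tx": 0,"ty": 0,"tz": 12.6,"wx": 0,"wy": 0,"wz": 0,"grip": 6},
    {"tx": 0,"ty": 0,"tz": 12.6,"wx": 0,"wy": 0,"wz": 0,"grip": 6},
    {"tx": 0,"ty": 0,"tz": 12.6,"wx": 0,"wy": 0,"wz": 0,"grip": 6}
  ]
}}

```text
time: 2.75
tool_pos: [0.4372, 0.1439, 0.0066]
tool_rot: [-0.0, 0.996, 0.093, 0.001]
contact_force: [0.0, -0.5, 0.4]
gripper_width: 0.702
```

```bash
python3 -c "
from h import *
f=grab('scene','s3')
crop('s3',330,170,130,100,6,'c5')
to([.436,.1475,.003],100.7)"
```

```text
t 2.8 pos [0.4373 0.144  0.0067] x [0.983 0.186 0.003] y [ 0.186 -0.983  0.   ] z [ 0.003  0.    -1.   ] F [-0.5 -0.2 -0.8] g 0.702 q [ 0.16 -0.08  2.15 -0.    1.07  1.54]
shift cm [-0.06 -0.36  0.37]
wz -0.0 q6 1.54
```

View pics/c5.png

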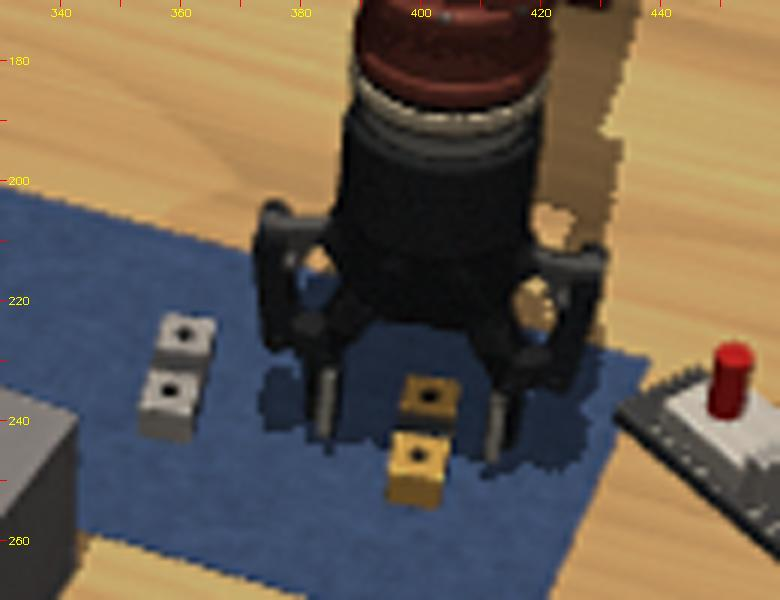

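The fingers straddle the brass key, with their tips at crop x≈325 and 495 and the key at about 420. I'll nudge in and close.

Emit:
{"fn": "step_arm", "kwargs": {
  "series": [
    {"tx": 0,"ty": -0.3,"tz": 0.2,"wx": 0,"wy": 0,"wz": 0,"grip": 6},
    {"tx": 0,"ty": -0.4,"tz": 0.4,"wx": 0,"wy": 0,"wz": 0,"grip": 4},
    {"tx": 0,"ty": -0.4,"tz": 0.4,"wx": 0,"wy": 0,"wz": 0,"grip": 1},
    {"tx": 0,"ty": -0.4,"tz": 0.4,"wx": 0,"wy": 0,"wz": 0,"grip": 1},
    {"tx": 0,"ty": -0.4,"tz": 0.4,"wx": 0,"wy": 0,"wz": 0,"grip": 1},
    {"tx": 0,"ty": -0.4,"tz": 0.4,"wx": 0,"wy": 0,"wz": 0,"grip": 1},
    {"tx": 0,"ty": -0.4,"tz": 0.4,"wx": 0,"wy": 0,"wz": 0,"grip": 1},
    {"tx": 0,"ty": -0.4,"tz": 0.4,"wx": 0,"wy": 0,"wz": 0,"grip": 1},
    {"tx": 0,"ty": -0.4,"tz": 0.4,"wx": 0,"wy": 0,"wz": 0,"grip": 1},
    {"tx": 0,"ty": -0.4,"tz": 0.4,"wx": 0,"wy": 0,"wz": 0,"grip": 1}
  ]
}}

```text
time: 3.63
tool_pos: [0.4355, 0.1482, 0.0016]
tool_rot: [-0.0, 0.996, 0.093, 0.0]
contact_force: [-1.0, 1.0, 3.8]
gripper_width: 0.244
```

```bash
python3 -c "
from h import *
st()"
```

```text
t 3.63 pos [0.4355 0.1482 0.0016] x [0.983 0.186 0.   ] y [ 0.186 -0.983 -0.   ] z [ 0.  0. -1.] F [-1.   1.   3.8] g 0.244 q [ 0.17 -0.07  2.16  0.    1.06  1.55]
```

Emit:
{"fn": "step_arm", "kwargs": {
  "series": [
    {"tx": 0,"ty": 0,"tz": -1,"wx": 0,"wy": 0,"wz": 0,"grip": 1},
    {"tx": 0,"ty": 0,"tz": -2.5,"wx": 0,"wy": 0,"wz": 0,"grip": 1},
    {"tx": 0,"ty": 0,"tz": -4.5,"wx": 0,"wy": 0,"wz": 0,"grip": 1},
    {"tx": 0,"ty": 0,"tz": -6.5,"wx": 0,"wy": 0,"wz": 0,"grip": 1},
    {"tx": 0,"ty": 0,"tz": -8.5,"wx": 0,"wy": 0,"wz": 0,"grip": 1},
    {"tx": 0,"ty": 0,"tz": -10,"wx": 0,"wy": 0,"wz": 0,"grip": 1},
    {"tx": 0,"ty": 0,"tz": -11,"wx": 0,"wy": 0,"wz": 0,"grip": 1},
    {"tx": 0,"ty": 0,"tz": -11.5,"wx": 0,"wy": 0,"wz": 0,"grip": 1},
    {"tx": 0,"ty": 0,"tz": -11.5,"wx": 0,"wy": 0,"wz": 0,"grip": 1},
    {"tx": 0,"ty": 0,"tz": -11.5,"wx": 0,"wy": 0,"wz": 0,"grip": 1}
  ]
}}

```text
time: 4.47
tool_pos: [0.4348, 0.1479, 0.1155]
tool_rot: [0.0, 0.996, 0.093, -0.001]
contact_force: [-0.2, -0.5, -1.5]
gripper_width: 0.241
```

```bash
python3 -c "
from h import *
g=np.radians(-123.7);gx=np.array([np.cos(g),np.sin(g),0]);o=np.array([.476,.393,0])
print(o+gx*.055)
to(o+gx*.055+[0,0,.11],-123.7+90)
f=grab('scene','s4');crop('s4',330,120,130,100,6,'c5')
"
```

```text
[0.44548356 0.34724252 0.        ]
t 4.47 pos [0.4348 0.1479 0.1155] x [ 0.983  0.186 -0.001] y [ 0.186 -0.983  0.   ] z [-0.001 -0.    -1.   ] F [-0.2 -0.5 -1.5] g 0.241 q [ 0.17 -0.26  2.1  -0.    1.3   1.55]
shift cm [  4.76 -19.38   0.55]
wz -45.6 q6 1.55
```

View pics/c5.png

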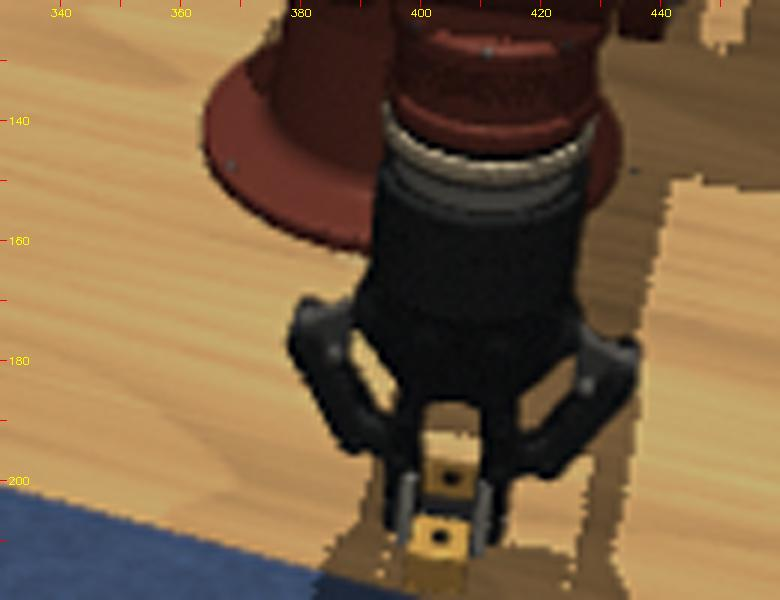

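Emit:
{"fn": "step_arm", "kwargs": {
  "series": [
    {"tx": 0.5,"ty": -1.5,"tz": 0,"wx": 0,"wy": 0,"wz": -5,"grip": 1},
    {"tx": 1,"ty": -4,"tz": 0,"wx": 0,"wy": 0,"wz": -10,"grip": 1},
    {"tx": 1.6,"ty": -6.5,"tz": 0,"wx": 0,"wy": 0,"wz": -16,"grip": 1},
    {"tx": 2.2,"ty": -9,"tz": 0,"wx": 0,"wy": 0,"wz": -22,"grip": 1},
    {"tx": 2.8,"ty": -11.5,"tz": 0,"wx": 0,"wy": 0,"wz": -28,"grip": 1},
    {"tx": 3.4,"ty": -14,"tz": 0,"wx": 0,"wy": 0,"wz": -34,"grip": 1},
    {"tx": 4,"ty": -16.5,"tz": 0,"wx": 0,"wy": 0,"wz": -39,"grip": 1},
    {"tx": 4.5,"ty": -18.5,"tz": 0,"wx": 0,"wy": 0,"wz": -43,"grip": 1},
    {"tx": 4.8,"ty": -19.5,"tz": 0,"wx": 0,"wy": 0,"wz": -45.6,"grip": 1},
    {"tx": 4.8,"ty": -19.5,"tz": 0,"wx": 0,"wy": 0,"wz": -45.6,"grip": 1}
  ]
}}

```text
time: 5.35
tool_pos: [0.4453, 0.35, 0.1146]
tool_rot: [-0.0, 0.881, 0.473, -0.001]
contact_force: [0.5, -0.1, -2.3]
gripper_width: 0.236
```

Emit:
{"fn": "step_arm", "kwargs": {
  "series": [
    {"tx": 0,"ty": 0,"tz": 0,"wx": 0,"wy": 0,"wz": 0,"grip": 1},
    {"tx": 0,"ty": 0,"tz": 0,"wx": 0,"wy": 0,"wz": 0,"grip": 1},
    {"tx": 0,"ty": 0,"tz": 1,"wx": 0,"wy": 0,"wz": 0,"grip": 1},
    {"tx": 0,"ty": 0,"tz": 2,"wx": 0,"wy": 0,"wz": 0,"grip": 1},
    {"tx": 0,"ty": 0,"tz": 3,"wx": 0,"wy": 0,"wz": 0,"grip": 1},
    {"tx": 0,"ty": 0,"tz": 4,"wx": 0,"wy": 0,"wz": 0,"grip": 1},
    {"tx": 0,"ty": 0,"tz": 5,"wx": 0,"wy": 0,"wz": 0,"grip": 1},
    {"tx": 0,"ty": 0,"tz": 5.5,"wx": 0,"wy": 0,"wz": 0,"grip": 1},
    {"tx": 0,"ty": 0,"tz": 5.5,"wx": 0,"wy": 0,"wz": 0,"grip": 1},
    {"tx": 0,"ty": 0,"tz": 5.5,"wx": 0,"wy": 0,"wz": 0,"grip": 1}
  ]
}}

```text
time: 6.18
tool_pos: [0.4459, 0.3484, 0.0608]
tool_rot: [0.0, 0.882, 0.472, -0.0]
contact_force: [-0.5, 1.2, -1.0]
gripper_width: 0.241
```

```bash
python3 -c "
from h import *
g=np.radians(-123.7);gx=np.array([np.cos(g),np.sin(g),0]);o=np.array([.476,.394,0])
to(o+gx*.055+[0,0,.014],-123.7+90)
f=grab('scene','s5');crop('s5',400,150,130,150,5,'c5')
"
```

```text
t 6.18 pos [0.4459 0.3484 0.0608] x [ 0.555  0.832 -0.001] y [ 0.832 -0.555 -0.   ] z [-0.001 -0.    -1.   ] F [-0.5  1.2 -1. ] g 0.241 q [ 0.53  0.08  1.88 -0.    1.18  1.12]
shift cm [-0.04 -0.03  4.68]
wz 0.0 q6 1.12
```

View pics/c5.png

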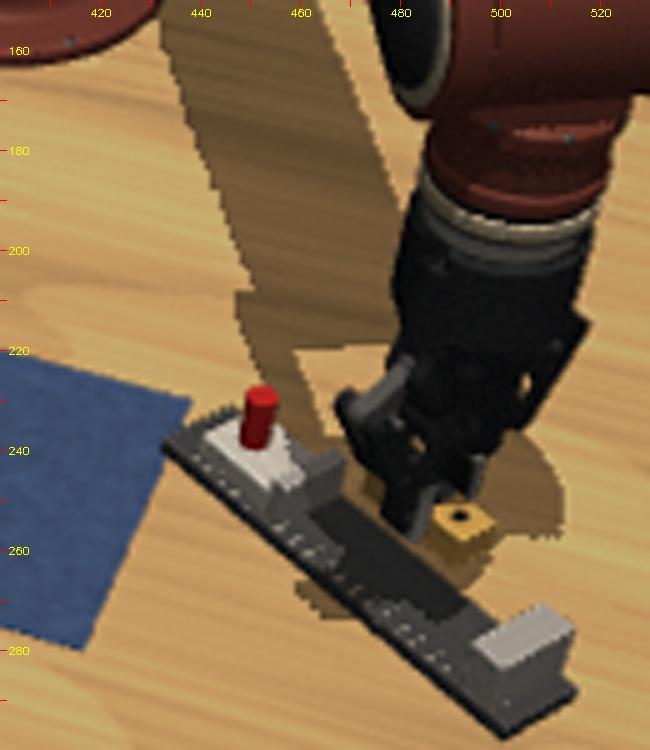

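The held brass key hangs above the bed, between the jaws. I'll lower it to the bed.

Emit:
{"fn": "step_arm", "kwargs": {
  "series": [
    {"tx": 0,"ty": 0,"tz": 0.8,"wx": 0,"wy": 0,"wz": 0,"grip": 1},
    {"tx": 0,"ty": 0,"tz": 1.6,"wx": 0,"wy": 0,"wz": 0,"grip": 1},
    {"tx": 0,"ty": 0,"tz": 2.4,"wx": 0,"wy": 0,"wz": 0,"grip": 1},
    {"tx": 0,"ty": 0,"tz": 3.2,"wx": 0,"wy": 0,"wz": 0,"grip": 1},
    {"tx": 0,"ty": 0,"tz": 3.9,"wx": 0,"wy": 0,"wz": 0,"grip": 1},
    {"tx": 0,"ty": 0,"tz": 4.4,"wx": 0,"wy": 0,"wz": 0,"grip": 1},
    {"tx": 0,"ty": 0,"tz": 4.7,"wx": 0,"wy": 0,"wz": 0,"grip": 1},
    {"tx": 0,"ty": 0,"tz": 4.8,"wx": 0,"wy": 0,"wz": 0,"grip": 1},
    {"tx": 0,"ty": 0,"tz": 4.8,"wx": 0,"wy": 0,"wz": 0,"grip": 1},
    {"tx": 0,"ty": 0,"tz": 4.8,"wx": 0,"wy": 0,"wz": 0,"grip": 1}
  ]
}}

```text
time: 7.07
tool_pos: [0.4465, 0.3488, 0.0136]
tool_rot: [-0.0, 0.882, 0.472, 0.0]
contact_force: [-0.6, 0.3, -1.3]
gripper_width: 0.236
```

```bash
python3 -c "
from h import *
st()
f=grab('scene','s6');crop('s6',420,200,130,100,6,'c5')
"
```

```text
t 7.07 pos [0.4465 0.3488 0.0136] x [0.555 0.832 0.001] y [ 0.832 -0.555  0.   ] z [ 0.001  0.    -1.   ] F [-0.6  0.3 -1.3] g 0.236 q [0.53 0.15 1.9  0.   1.09 1.12]
```

View pics/c5.png

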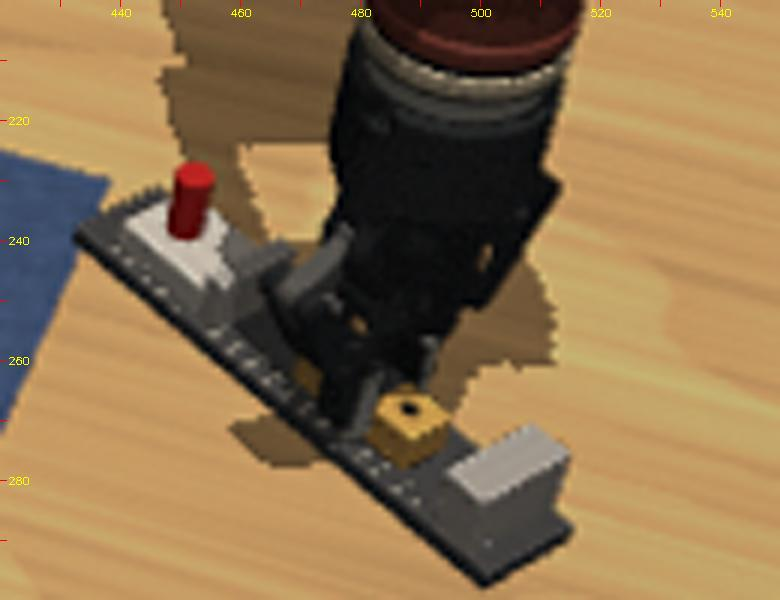

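The key is centred on the bed and well clear of both jaws. I'll lower it the last 1.5 mm and release.

Emit:
{"fn": "step_arm", "kwargs": {
  "series": [
    {"tx": 0,"ty": 0,"tz": 0.1,"wx": 0,"wy": 0,"wz": 0,"grip": 1},
    {"tx": 0,"ty": 0,"tz": 0.2,"wx": 0,"wy": 0,"wz": 0,"grip": 1},
    {"tx": 0,"ty": 0,"tz": 0.2,"wx": 0,"wy": 0,"wz": 0,"grip": 1},
    {"tx": 0,"ty": 0,"tz": 0.2,"wx": 0,"wy": 0,"wz": 0,"grip": 2.6},
    {"tx": 0,"ty": 0,"tz": 0.2,"wx": 0,"wy": 0,"wz": 0,"grip": 3.5},
    {"tx": 0,"ty": 0,"tz": 0.2,"wx": 0,"wy": 0,"wz": 0,"grip": 4.5},
    {"tx": 0,"ty": 0,"tz": 0.2,"wx": 0,"wy": 0,"wz": 0,"grip": 4.5},
    {"tx": 0,"ty": 0,"tz": 0.2,"wx": 0,"wy": 0,"wz": 0,"grip": 4.5},
    {"tx": 0,"ty": 0,"tz": -1,"wx": 0,"wy": 0,"wz": 0,"grip": 4.5},
    {"tx": 0,"ty": 0,"tz": -3,"wx": 0,"wy": 0,"wz": 0,"grip": 4.5}
  ]
}}

```text
time: 7.95
tool_pos: [0.4443, 0.3475, 0.0416]
tool_rot: [0.0, 0.882, 0.472, -0.003]
contact_force: [0.9, 0.2, -0.5]
gripper_width: 0.527
```

```bash
python3 -c "
from h import *
st()
f=grab('scene','s7');crop('s7',420,200,130,100,6,'c5')
"
```

```text
t 7.95 pos [0.4443 0.3475 0.0416] x [ 0.555  0.832 -0.005] y [ 0.832 -0.555 -0.002] z [-0.005 -0.003 -1.   ] F [ 0.9  0.2 -0.5] g 0.527 q [ 0.53  0.11  1.89 -0.    1.15  1.12]
```

View pics/c5.png

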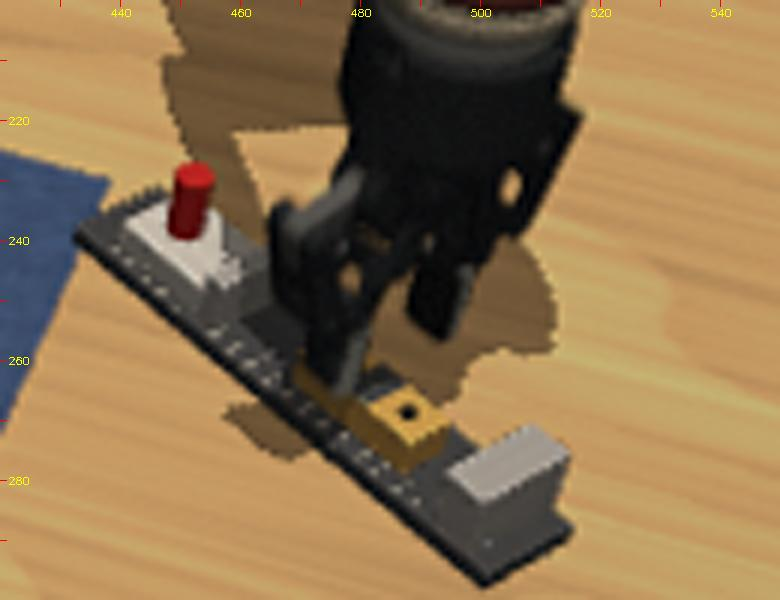

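Emit:
{"fn": "step_arm", "kwargs": {
  "series": [
    {"tx": 0,"ty": 0,"tz": -2,"wx": 0,"wy": 0,"wz": 0,"grip": 4.5},
    {"tx": 0,"ty": 0,"tz": -4,"wx": 0,"wy": 0,"wz": 0,"grip": 5},
    {"tx": 0,"ty": 0,"tz": -5,"wx": 0,"wy": 0,"wz": 0,"grip": 5},
    {"tx": -2,"ty": 0,"tz": -5,"wx": 0,"wy": 0,"wz": 0,"grip": 5},
    {"tx": -5,"ty": 0,"tz": -5,"wx": 0,"wy": 0,"wz": 0,"grip": 5},
    {"tx": -8,"ty": 0,"tz": -5,"wx": 0,"wy": 0,"wz": 0,"grip": 5},
    {"tx": -10,"ty": 0,"tz": -5,"wx": 0,"wy": 0,"wz": 0,"grip": 5},
    {"tx": -10.7,"ty": 0,"tz": -5,"wx": 0,"wy": 0,"wz": 0,"grip": 5},
    {"tx": -10.7,"ty": 0,"tz": -5,"wx": 0,"wy": 0,"wz": 0,"grip": 5},
    {"tx": -10.7,"ty": 0,"tz": -5,"wx": 0,"wy": 0,"wz": 0,"grip": 5}
  ]
}}

```text
time: 8.83
tool_pos: [0.3875, 0.26, 0.0939]
tool_rot: [-0.0, 0.882, 0.472, 0.001]
contact_force: [0.1, 0.2, -0.4]
gripper_width: 0.585
```

```bash
python3 -c "
from h import *
to([.387,.258,.032],-33.7)
f=grab('scene','s8');crop('s8',420,200,130,100,6,'c5')
"
```

```text
t 8.83 pos [0.3875 0.26   0.0939] x [0.555 0.832 0.002] y [ 0.832 -0.555  0.001] z [ 0.002  0.001 -1.   ] F [ 0.1  0.2 -0.4] g 0.585 q [ 0.43 -0.21  2.1   0.    1.25  1.02]
shift cm [-0.2   0.06  6.19]
wz -0.0 q6 1.02
```

View pics/c5.png

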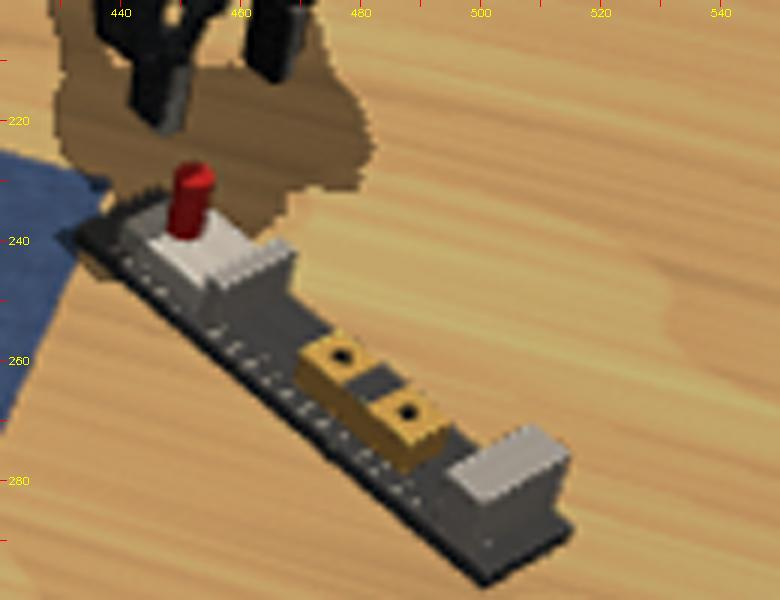

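The brass key lies lengthwise and centred on the bed, at crop (370,400). I'll lower around the red post and grip it.

Emit:
{"fn": "step_arm", "kwargs": {
  "series": [
    {"tx": -0.1,"ty": 0,"tz": 1,"wx": 0,"wy": 0,"wz": 0,"grip": 5},
    {"tx": -0.1,"ty": 0,"tz": 2.5,"wx": 0,"wy": 0,"wz": 0,"grip": 5},
    {"tx": -0.1,"ty": 0,"tz": 4,"wx": 0,"wy": 0,"wz": 0,"grip": 5},
    {"tx": -0.1,"ty": 0,"tz": 5.2,"wx": 0,"wy": 0,"wz": 0,"grip": 5},
    {"tx": -0.1,"ty": 0,"tz": 5.8,"wx": 0,"wy": 0,"wz": 0,"grip": 5},
    {"tx": -0.1,"ty": 0,"tz": 6,"wx": 0,"wy": 0,"wz": 0,"grip": 3},
    {"tx": -0.1,"ty": 0,"tz": 6,"wx": 0,"wy": 0,"wz": 0,"grip": 1},
    {"tx": -0.1,"ty": 0,"tz": 6,"wx": 0,"wy": 0,"wz": 0,"grip": 0.5},
    {"tx": -0.1,"ty": 0,"tz": 6,"wx": 0,"wy": 0,"wz": 0,"grip": 0.5},
    {"tx": -0.1,"ty": 0,"tz": 6,"wx": 0,"wy": 0,"wz": 0,"grip": 0.5}
  ]
}}

```text
time: 9.72
tool_pos: [0.3858, 0.2595, 0.0337]
tool_rot: [-0.001, 0.882, 0.472, -0.0]
contact_force: [-3.4, 4.3, -0.0]
gripper_width: 0.157
```

```bash
python3 -c "
from h import *
to([.387,.258,.032],-33.7)
f=grab('scene','s9');crop('s9',420,200,130,100,6,'c5')
"
```

```text
t 9.72 pos [0.3858 0.2595 0.0337] x [0.555 0.832 0.001] y [ 0.832 -0.555 -0.002] z [-0.001  0.002 -1.   ] F [-3.4  4.3 -0. ] g 0.157 q [ 0.43 -0.12  2.13  0.    1.13  1.02]
shift cm [-0.06  0.18  0.17]
wz 0.0 q6 1.02
```

View pics/c5.png

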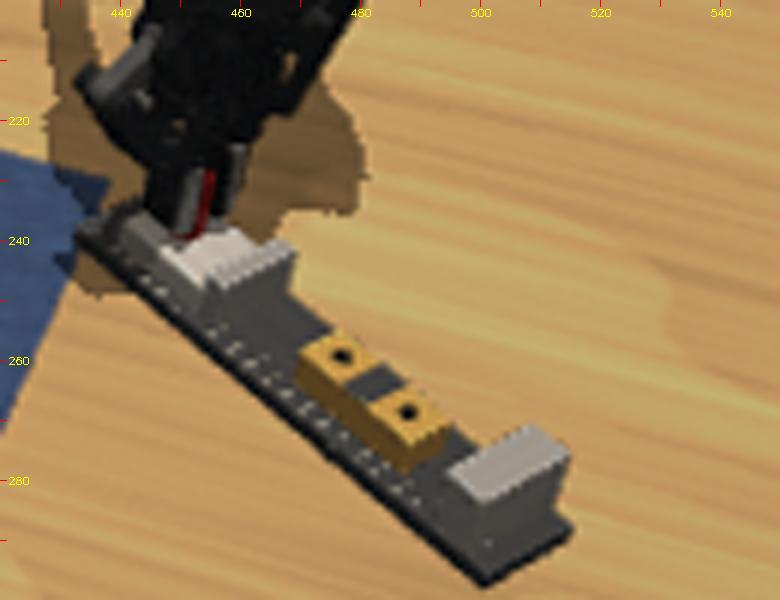

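Emit:
{"fn": "step_arm", "kwargs": {
  "series": [
    {"tx": 0.4,"ty": 0,"tz": 0,"wx": 0,"wy": 0,"wz": 0,"grip": 0.5},
    {"tx": 1,"ty": 0,"tz": 0,"wx": 0,"wy": 0,"wz": 0,"grip": 0.5},
    {"tx": 1.7,"ty": 0,"tz": 0,"wx": 0,"wy": 0,"wz": 0,"grip": 0.5},
    {"tx": 2.4,"ty": 0,"tz": 0,"wx": 0,"wy": 0,"wz": 0,"grip": 0.5},
    {"tx": 3.1,"ty": 0,"tz": 0,"wx": 0,"wy": 0,"wz": 0,"grip": 0.5},
    {"tx": 3.8,"ty": 0,"tz": 0,"wx": 0,"wy": 0,"wz": 0,"grip": 0.5},
    {"tx": 4.4,"ty": 0,"tz": 0,"wx": 0,"wy": 0,"wz": 0,"grip": 0.5},
    {"tx": 4.9,"ty": 0,"tz": 0,"wx": 0,"wy": 0,"wz": 0,"grip": 0.5},
    {"tx": 5.3,"ty": 0,"tz": 0,"wx": 0,"wy": 0,"wz": 0,"grip": 0.5},
    {"tx": 5.5,"ty": 0,"tz": 0,"wx": 0,"wy": 0,"wz": 0,"grip": 0.5}
  ]
}}

```text
time: 10.6
tool_pos: [0.4157, 0.3052, 0.0337]
tool_rot: [-0.001, 0.882, 0.472, -0.001]
contact_force: [-7.4, 0.2, 3.8]
gripper_width: 0.168
```

Emit:
{"fn": "step_arm", "kwargs": {
  "series": [
    {"tx": 0.1,"ty": 0,"tz": 0,"wx": 0,"wy": 0,"wz": 0,"grip": 0.5},
    {"tx": 0.2,"ty": 0,"tz": 0,"wx": 0,"wy": 0,"wz": 0,"grip": 0.5},
    {"tx": 0.3,"ty": 0,"tz": 0,"wx": 0,"wy": 0,"wz": 0,"grip": 0.5},
    {"tx": 0.4,"ty": 0,"tz": 0,"wx": 0,"wy": 0,"wz": 0,"grip": 0.5},
    {"tx": 0.5,"ty": 0,"tz": 0,"wx": 0,"wy": 0,"wz": 0,"grip": 0.5},
    {"tx": 0.6,"ty": 0,"tz": 0,"wx": 0,"wy": 0,"wz": 0,"grip": 0.5},
    {"tx": 0.6,"ty": 0,"tz": 0,"wx": 0,"wy": 0,"wz": 0,"grip": 0.5},
    {"tx": 0.6,"ty": 0,"tz": 0,"wx": 0,"wy": 0,"wz": 0,"grip": 0.5},
    {"tx": 0.6,"ty": 0,"tz": 0,"wx": 0,"wy": 0,"wz": 0,"grip": 0.5},
    {"tx": 0.6,"ty": 0,"tz": 0,"wx": 0,"wy": 0,"wz": 0,"grip": 0.5}
  ]
}}

```text
time: 11.43
tool_pos: [0.4187, 0.3097, 0.0337]
tool_rot: [-0.001, 0.882, 0.472, -0.002]
contact_force: [-7.1, 1.2, 3.7]
gripper_width: 0.161
```

```bash
python3 -c "
from h import *
s,r=st();print('Ftool',r.T@s['contact_force'])
f=grab('scene','s10');crop('s10',420,200,130,100,6,'c5')
"
```

```text
t 11.43 pos [0.4187 0.3097 0.0337] x [ 0.554  0.832 -0.002] y [ 0.832 -0.554 -0.003] z [-0.003 -0.    -1.   ] F [-7.1  1.2  3.7] g 0.161 q [0.49 0.02 2.   0.   1.12 1.08]
Ftool [-2.92417149 -6.63941548 -3.68117921]
```

View pics/c5.png

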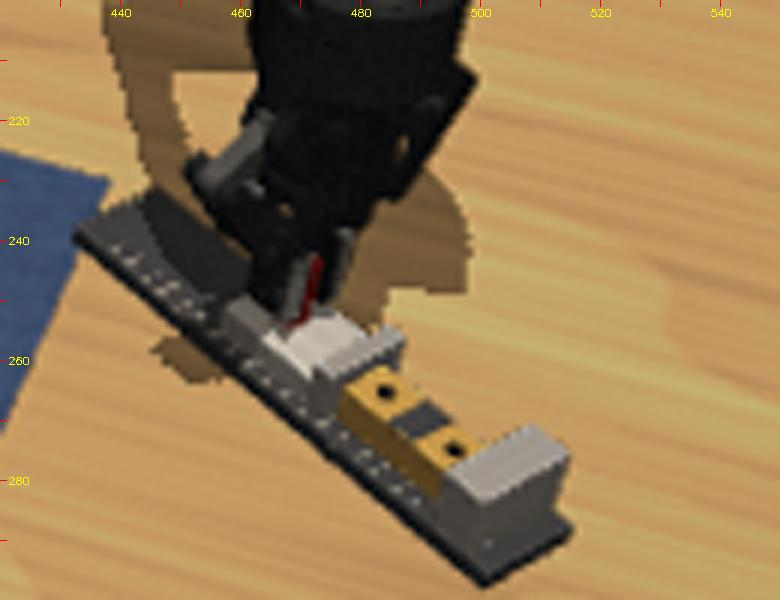

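The key looks about to touch the fixed jaw, but the force along the bed is only 3 N. I'll press further.

Emit:
{"fn": "step_arm", "kwargs": {
  "series": [
    {"tx": 0.1,"ty": -0.1,"tz": 0,"wx": 0,"wy": 0,"wz": 0,"grip": 0.5},
    {"tx": 0.2,"ty": -0.1,"tz": 0,"wx": 0,"wy": 0,"wz": 0,"grip": 0.5},
    {"tx": 0.3,"ty": -0.1,"tz": 0,"wx": 0,"wy": 0,"wz": 0,"grip": 0.5},
    {"tx": 0.4,"ty": -0.1,"tz": 0,"wx": 0,"wy": 0,"wz": 0,"grip": 0.5},
    {"tx": 0.5,"ty": -0.1,"tz": 0,"wx": 0,"wy": 0,"wz": 0,"grip": 0.5},
    {"tx": 0.5,"ty": -0.1,"tz": 0,"wx": 0,"wy": 0,"wz": 0,"grip": 0.5},
    {"tx": 0.5,"ty": -0.1,"tz": 0,"wx": 0,"wy": 0,"wz": 0,"grip": 0.5},
    {"tx": 0.5,"ty": -0.1,"tz": 0,"wx": 0,"wy": 0,"wz": 0,"grip": 0.5},
    {"tx": 0.5,"ty": -0.1,"tz": 0,"wx": 0,"wy": 0,"wz": 0,"grip": 0.5},
    {"tx": 0.5,"ty": -0.1,"tz": 0,"wx": 0,"wy": 0,"wz": 0,"grip": 0.5}
  ]
}}

```text
time: 12.32
tool_pos: [0.4186, 0.3098, 0.0336]
tool_rot: [0.003, 0.881, 0.473, -0.007]
contact_force: [-14.9, -17.4, 18.3]
gripper_width: 0.164
```

```bash
python3 -c "
from h import *
s,r=st();print('Ftool',r.T@s['contact_force'])
f=grab('scene','s11');crop('s11',420,200,130,100,6,'c5')
"
```

```text
t 12.32 pos [0.4186 0.3098 0.0336] x [ 0.553  0.833 -0.016] y [ 0.833 -0.553 -0.002] z [-0.01  -0.012 -1.   ] F [-14.9 -17.4  18.3] g 0.164 q [ 0.5   0.03  1.99 -0.01  1.14  1.09]
Ftool [-23.03008744  -2.83835733 -17.93042497]
```

View pics/c5.png

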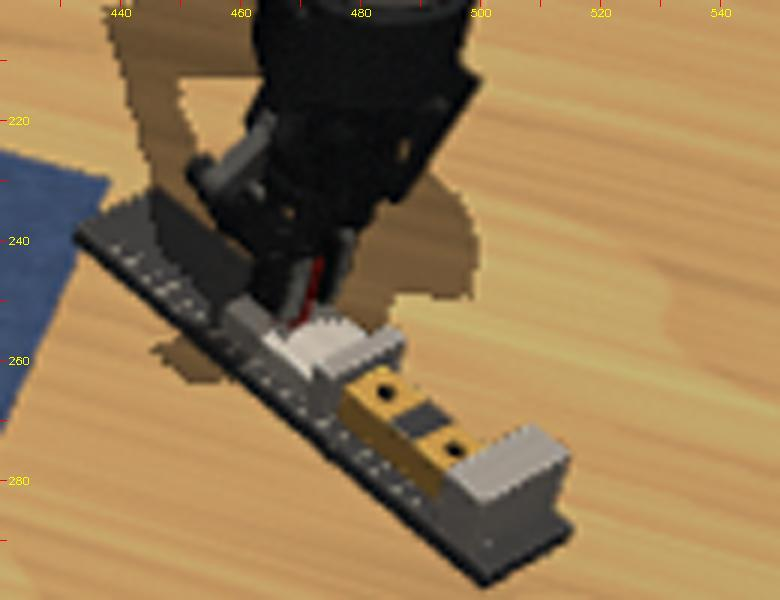

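The jaw has stopped on the key at 23 N, which is a firm press. I'll open it again.

Emit:
{"fn": "step_arm", "kwargs": {
  "series": [
    {"tx": -0.3,"ty": 0,"tz": 0,"wx": 0,"wy": 0,"wz": 0,"grip": 0.5},
    {"tx": -0.7,"ty": 0,"tz": 0,"wx": 0,"wy": 0,"wz": 0,"grip": 0.5},
    {"tx": -1.3,"ty": 0,"tz": 0,"wx": 0,"wy": 0,"wz": 0,"grip": 0.5},
    {"tx": -2.1,"ty": 0,"tz": 0,"wx": 0,"wy": 0,"wz": 0,"grip": 0.5},
    {"tx": -2.9,"ty": 0,"tz": 0,"wx": 0,"wy": 0,"wz": 0,"grip": 0.5},
    {"tx": -3.7,"ty": 0,"tz": 0,"wx": 0,"wy": 0,"wz": 0,"grip": 0.5},
    {"tx": -4.5,"ty": 0,"tz": 0,"wx": 0,"wy": 0,"wz": 0,"grip": 0.5},
    {"tx": -5.3,"ty": 0,"tz": 0,"wx": 0,"wy": 0,"wz": 0,"grip": 0.5},
    {"tx": -5.9,"ty": 0,"tz": 0,"wx": 0,"wy": 0,"wz": 0,"grip": 0.5},
    {"tx": -6.2,"ty": 0,"tz": 0,"wx": 0,"wy": 0,"wz": 0,"grip": 0.5}
  ]
}}

```text
time: 13.2
tool_pos: [0.3875, 0.262, 0.0337]
tool_rot: [-0.0, 0.882, 0.472, 0.0]
contact_force: [-3.2, 4.1, 3.1]
gripper_width: 0.16
```

Emit:
{"fn": "step_arm", "kwargs": {
  "series": [
    {"tx": 0,"ty": 0,"tz": 0,"wx": 0,"wy": 0,"wz": 0,"grip": 0.5},
    {"tx": 0,"ty": 0,"tz": 0,"wx": 0,"wy": 0,"wz": 0,"grip": 2},
    {"tx": 0,"ty": 0,"tz": 0,"wx": 0,"wy": 0,"wz": 0,"grip": 4},
    {"tx": 0,"ty": 0,"tz": 0,"wx": 0,"wy": 0,"wz": 0,"grip": 5},
    {"tx": 0,"ty": 0,"tz": 0,"wx": 0,"wy": 0,"wz": 0,"grip": 5},
    {"tx": 0,"ty": 0,"tz": -1,"wx": 0,"wy": 0,"wz": 0,"grip": 5},
    {"tx": 0,"ty": 0,"tz": -2.5,"wx": 0,"wy": 0,"wz": 0,"grip": 5},
    {"tx": 0,"ty": 0,"tz": -4.5,"wx": 0,"wy": 0,"wz": 0,"grip": 5},
    {"tx": 0,"ty": 0,"tz": -6,"wx": 0,"wy": 0,"wz": 0,"grip": 5},
    {"tx": 0,"ty": 0,"tz": -6,"wx": 0,"wy": 0,"wz": 0,"grip": 5}
  ]
}}

```text
time: 14.03
tool_pos: [0.3904, 0.2638, 0.0977]
tool_rot: [0.0, 0.882, 0.472, 0.004]
contact_force: [-0.4, 0.2, -0.0]
gripper_width: 0.585
```

```bash
python3 -c "
from h import *
g=np.radians(-123.7);gx=np.array([np.cos(g),np.sin(g),0]);o=np.array([.476,.394,0])
to(o+gx*.033+[0,0,.094],-33.7)
f=grab('scene','s12');crop('s12',420,200,130,100,6,'c5')
"
```

```text
t 14.03 pos [0.3904 0.2638 0.0977] x [0.554 0.832 0.006] y [ 0.832 -0.554  0.004] z [ 0.007  0.003 -1.   ] F [-0.4  0.2 -0. ] g 0.585 q [ 0.44 -0.21  2.09 -0.    1.25  1.02]
shift cm [12.28 -0.09  0.45]
wz 0.0 q6 1.02
```

View pics/c5.png

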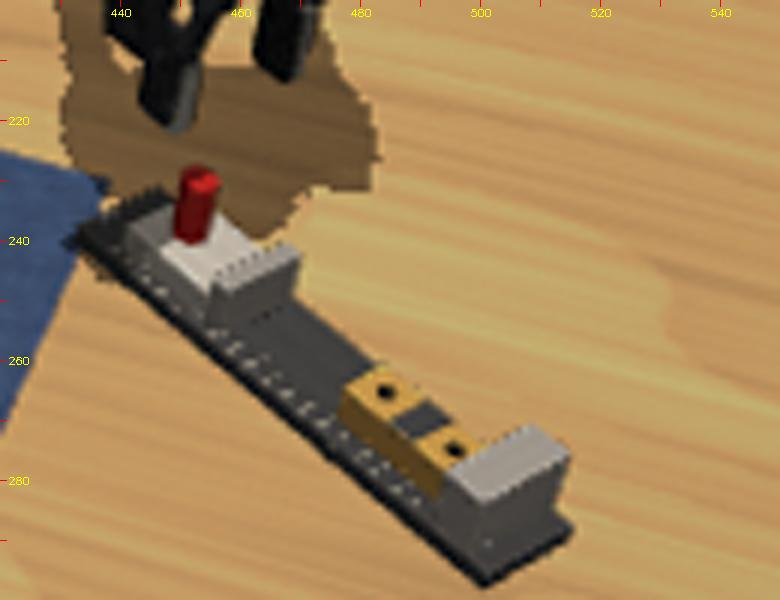

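The jaw is open to about 115 mm, and the key lies against the fixed jaw. I'll pick it up.

Emit:
{"fn": "step_arm", "kwargs": {
  "series": [
    {"tx": 1,"ty": 0,"tz": 0,"wx": 0,"wy": 0,"wz": 0,"grip": 5.5},
    {"tx": 3,"ty": 0,"tz": 0,"wx": 0,"wy": 0,"wz": 0,"grip": 5.5},
    {"tx": 6,"ty": 0,"tz": 0,"wx": 0,"wy": 0,"wz": 0,"grip": 5.5},
    {"tx": 9,"ty": 0,"tz": 0,"wx": 0,"wy": 0,"wz": 0,"grip": 5.5},
    {"tx": 11.3,"ty": 0,"tz": 0,"wx": 0,"wy": 0,"wz": 0,"grip": 5.5},
    {"tx": 12.3,"ty": -0.1,"tz": 0.3,"wx": 0,"wy": 0,"wz": 0,"grip": 5.5},
    {"tx": 12.3,"ty": -0.1,"tz": 1.5,"wx": 0,"wy": 0,"wz": 0,"grip": 5.5},
    {"tx": 12.3,"ty": -0.1,"tz": 3,"wx": 0,"wy": 0,"wz": 0,"grip": 5.5},
    {"tx": 12.3,"ty": -0.1,"tz": 4,"wx": 0,"wy": 0,"wz": 0,"grip": 5.5},
    {"tx": 12.3,"ty": -0.1,"tz": 4,"wx": 0,"wy": 0,"wz": 0,"grip": 5.5}
  ]
}}

```text
time: 14.92
tool_pos: [0.4518, 0.3632, 0.0485]
tool_rot: [0.0, 0.882, 0.472, -0.004]
contact_force: [0.6, -0.1, -1.3]
gripper_width: 0.642
```

```bash
python3 -c "
from h import *
g=np.radians(-123.7);gx=np.array([np.cos(g),np.sin(g),0]);o=np.array([.476,.394,0])
to(o+gx*.033+[0,0,.0135],-33.7)
f=grab('scene','s13');crop('s13',420,200,130,100,6,'c5')
"
```

```text
t 14.92 pos [0.4518 0.3632 0.0485] x [ 0.555  0.832 -0.008] y [ 0.832 -0.555 -0.003] z [-0.007 -0.005 -1.   ] F [ 0.6 -0.1 -1.3] g 0.642 q [ 0.55  0.13  1.85 -0.    1.17  1.14]
shift cm [0.64 0.32 3.5 ]
wz 0.0 q6 1.14
```

View pics/c5.png

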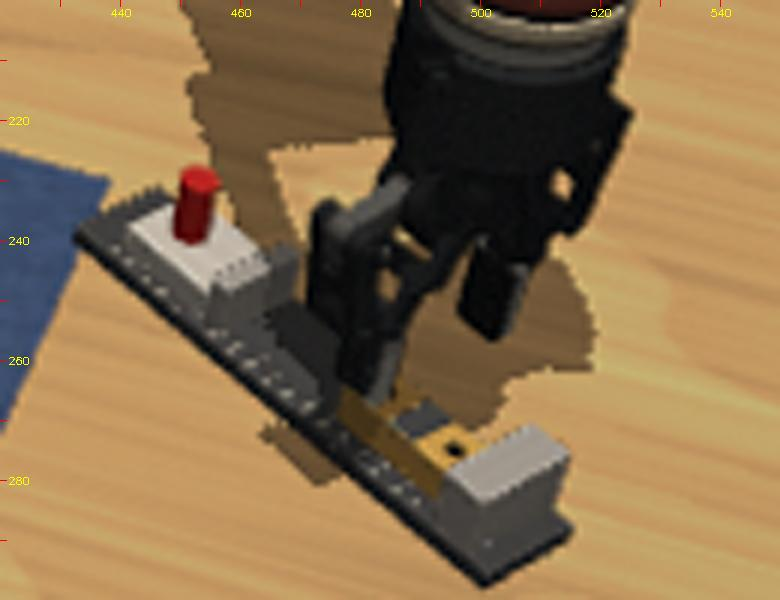

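Emit:
{"fn": "step_arm", "kwargs": {
  "series": [
    {"tx": 0,"ty": 0,"tz": 0.3,"wx": 0,"wy": 0,"wz": 0,"grip": 5.5},
    {"tx": 0,"ty": 0,"tz": 0.8,"wx": 0,"wy": 0,"wz": 0,"grip": 5.5},
    {"tx": 0,"ty": 0,"tz": 1.2,"wx": 0,"wy": 0,"wz": 0,"grip": 5.5},
    {"tx": 0,"ty": 0,"tz": 1.5,"wx": 0,"wy": 0,"wz": 0,"grip": 5.5},
    {"tx": 0,"ty": 0,"tz": 1.5,"wx": 0,"wy": 0,"wz": 0,"grip": 5.5},
    {"tx": 0,"ty": 0,"tz": 1.5,"wx": 0,"wy": 0,"wz": 0,"grip": 5.5},
    {"tx": 0,"ty": 0,"tz": 1.5,"wx": 0,"wy": 0,"wz": 0,"grip": 5.5},
    {"tx": 0,"ty": 0,"tz": 1.5,"wx": 0,"wy": 0,"wz": 0,"grip": 5.5},
    {"tx": 0,"ty": 0,"tz": 1.5,"wx": 0,"wy": 0,"wz": 0,"grip": 5.5},
    {"tx": 0,"ty": 0,"tz": 1.5,"wx": 0,"wy": 0,"wz": 0,"grip": 5.5}
  ]
}}

```text
time: 15.8
tool_pos: [0.4552, 0.3656, 0.0385]
tool_rot: [-0.0, 0.882, 0.472, 0.0]
contact_force: [-0.3, -0.5, -0.2]
gripper_width: 0.644
```

```bash
python3 -c "
from h import *
g=np.radians(-123.7);gx=np.array([np.cos(g),np.sin(g),0]);o=np.array([.476,.394,0])
to(o+gx*.033+[0,0,.0125],-33.7)
"
```

```text
t 15.8 pos [0.4552 0.3656 0.0385] x [0.554 0.832 0.   ] y [ 0.832 -0.554  0.   ] z [ 0.  0. -1.] F [-0.3 -0.5 -0.2] g 0.644 q [0.55 0.15 1.85 0.   1.14 1.14]
shift cm [0.21 0.16 2.6 ]
wz 0.0 q6 1.14
```

Emit:
{"fn": "step_arm", "kwargs": {
  "series": [
    {"tx": 0.2,"ty": 0.1,"tz": 0.6,"wx": 0,"wy": 0,"wz": 0,"grip": 5.5},
    {"tx": 0.2,"ty": 0.1,"tz": 1.3,"wx": 0,"wy": 0,"wz": 0,"grip": 5.5},
    {"tx": 0.2,"ty": 0.1,"tz": 2,"wx": 0,"wy": 0,"wz": 0,"grip": 5.5},
    {"tx": 0.2,"ty": 0.1,"tz": 2.5,"wx": 0,"wy": 0,"wz": 0,"grip": 5.5},
    {"tx": 0.2,"ty": 0.1,"tz": 2.6,"wx": 0,"wy": 0,"wz": 0,"grip": 3.5},
    {"tx": 0.2,"ty": 0.1,"tz": 2.6,"wx": 0,"wy": 0,"wz": 0,"grip": 1},
    {"tx": 0.2,"ty": 0.1,"tz": 2.6,"wx": 0,"wy": 0,"wz": 0,"grip": 1},
    {"tx": 0.2,"ty": 0.1,"tz": 2.6,"wx": 0,"wy": 0,"wz": 0,"grip": 1},
    {"tx": 0.2,"ty": 0.1,"tz": 2.6,"wx": 0,"wy": 0,"wz": 0,"grip": 1},
    {"tx": 0.2,"ty": 0.1,"tz": 2.6,"wx": 0,"wy": 0,"wz": 0,"grip": 1}
  ]
}}

```text
time: 16.63
tool_pos: [0.4568, 0.3665, 0.0123]
tool_rot: [0.0, 0.882, 0.472, -0.0]
contact_force: [-1.5, -0.8, -1.2]
gripper_width: 0.24
```

```bash
python3 -c "
from h import *
st()
"
```

```text
t 16.63 pos [0.4568 0.3665 0.0123] x [ 0.554  0.832 -0.   ] y [ 0.832 -0.554 -0.   ] z [-0. -0. -1.] F [-1.5 -0.8 -1.2] g 0.24 q [ 0.55  0.2   1.85 -0.    1.1   1.14]
```

Emit:
{"fn": "step_arm", "kwargs": {
  "series": [
    {"tx": 0,"ty": 0,"tz": -1,"wx": 0,"wy": 0,"wz": 0,"grip": 1},
    {"tx": 0,"ty": 0,"tz": -3,"wx": 0,"wy": 0,"wz": 0,"grip": 1},
    {"tx": 0,"ty": 0,"tz": -5.5,"wx": 0,"wy": 0,"wz": 0,"grip": 1},
    {"tx": 0,"ty": 0,"tz": -8,"wx": 0,"wy": 0,"wz": 0,"grip": 1},
    {"tx": 0,"ty": 0,"tz": -10.5,"wx": 0,"wy": 0,"wz": 0,"grip": 1},
    {"tx": 0,"ty": 0,"tz": -13,"wx": 0,"wy": 0,"wz": 0,"grip": 1},
    {"tx": 0,"ty": 0,"tz": -15,"wx": 0,"wy": 0,"wz": 0,"grip": 1},
    {"tx": 0,"ty": 0,"tz": -16,"wx": 0,"wy": 0,"wz": 0,"grip": 1},
    {"tx": 0,"ty": 0,"tz": -16,"wx": 0,"wy": 0,"wz": 0,"grip": 1},
    {"tx": 0,"ty": 0,"tz": -16,"wx": 0,"wy": 0,"wz": 0,"grip": 1}
  ]
}}

```text
time: 17.47
tool_pos: [0.457, 0.3667, 0.1725]
tool_rot: [-0.0, 0.882, 0.472, 0.0]
contact_force: [-0.4, -0.2, -1.9]
gripper_width: 0.241
```

```bash
cat >> h.py <<'E'
ba=np.radians(-5);bx=np.array([np.cos(ba),np.sin(ba),0]);by=np.array([-bx[1],bx[0],0]);bo=np.array([.618,-.030,0])
def B(x,y,z): return bo+bx*x+by*y+[0,0,z]
E
python3 -c "
from h import *
to(B(-.028,0,.15),-95)
"
```

```text
t 17.47 pos [0.457  0.3667 0.1725] x [0.554 0.832 0.001] y [ 0.832 -0.554  0.   ] z [ 0.001  0.001 -1.   ] F [-0.4 -0.2 -1.9] g 0.241 q [0.55 0.   1.76 0.   1.37 1.14]
shift cm [-25.43  32.93   2.24]
wz 61.3 q6 1.14
```

Emit:
{"fn": "step_arm", "kwargs": {
  "series": [
    {"tx": -0.7,"ty": 1,"tz": 0,"wx": 0,"wy": 0,"wz": 3,"grip": 1},
    {"tx": -2.1,"ty": 2.8,"tz": 0,"wx": 0,"wy": 0,"wz": 8,"grip": 1},
    {"tx": -4,"ty": 5.2,"tz": 0,"wx": 0,"wy": 0,"wz": 14,"grip": 1},
    {"tx": -6.2,"ty": 8,"tz": 0,"wx": 0,"wy": 0,"wz": 20,"grip": 1},
    {"tx": -8.5,"ty": 11,"tz": 0,"wx": 0,"wy": 0,"wz": 26,"grip": 1},
    {"tx": -10.8,"ty": 14,"tz": 0,"wx": 0,"wy": 0,"wz": 32,"grip": 1},
    {"tx": -13.1,"ty": 17,"tz": 0,"wx": 0,"wy": 0,"wz": 38,"grip": 1},
    {"tx": -15.2,"ty": 19.7,"tz": 0,"wx": 0,"wy": 0,"wz": 44,"grip": 1},
    {"tx": -17,"ty": 22,"tz": 0,"wx": 0,"wy": 0,"wz": 50,"grip": 1},
    {"tx": -18.5,"ty": 24,"tz": 0,"wx": 0,"wy": 0,"wz": 54,"grip": 1}
  ]
}}

```text
time: 18.3
tool_pos: [0.5531, 0.0773, 0.1696]
tool_rot: [0.0, 1.0, 0.017, -0.002]
contact_force: [0.5, -0.4, -1.6]
gripper_width: 0.238
```

```bash

python3 -c "
from h import *
to(B(-.028,0,.15),-95)
"
```

```text
t 18.3 pos [0.5531 0.0773 0.1696] x [ 0.999  0.035 -0.004] y [ 0.035 -0.999  0.   ] z [-0.004 -0.    -1.   ] F [ 0.5 -0.4 -1.6] g 0.238 q [ 0.01 -0.06  1.83 -0.    1.38  1.54]
shift cm [ 3.34 10.61  1.95]
wz 7.0 q6 1.54
```

Emit:
{"fn": "step_arm", "kwargs": {
  "series": [
    {"tx": 0.5,"ty": 1.8,"tz": 0,"wx": 0,"wy": 0,"wz": 3,"grip": 1},
    {"tx": 1.2,"ty": 4,"tz": 0,"wx": 0,"wy": 0,"wz": 5,"grip": 1},
    {"tx": 2,"ty": 6.5,"tz": 0,"wx": 0,"wy": 0,"wz": 7,"grip": 1},
    {"tx": 2.7,"ty": 8.7,"tz": 0,"wx": 0,"wy": 0,"wz": 7,"grip": 1},
    {"tx": 3.2,"ty": 10.2,"tz": 0,"wx": 0,"wy": 0,"wz": 7,"grip": 1},
    {"tx": 3.3,"ty": 10.8,"tz": 0.5,"wx": 0,"wy": 0,"wz": 7,"grip": 1},
    {"tx": 3.3,"ty": 10.8,"tz": 1.5,"wx": 0,"wy": 0,"wz": 7,"grip": 1},
    {"tx": 3.3,"ty": 10.8,"tz": 2,"wx": 0,"wy": 0,"wz": 7,"grip": 1},
    {"tx": 3.3,"ty": 10.8,"tz": 2,"wx": 0,"wy": 0,"wz": 7,"grip": 1},
    {"tx": 3.3,"ty": 10.8,"tz": 2,"wx": 0,"wy": 0,"wz": 7,"grip": 1}
  ]
}}

```text
time: 19.13
tool_pos: [0.5904, -0.0257, 0.1509]
tool_rot: [-0.0, 0.999, -0.04, -0.001]
contact_force: [-0.3, -0.8, -2.0]
gripper_width: 0.243
```

```bash

python3 -c "
from h import *
to(B(-.028,0,.094),-95)
f=grab('scene','s14');crop('s14',230,140,130,100,6,'c5')
f=grab('top','t14')
"
```

```text
t 19.13 pos [ 0.5904 -0.0257  0.1509] x [ 0.997 -0.08  -0.003] y [-0.08  -0.997 -0.001] z [-0.003  0.001 -1.   ] F [-0.3 -0.8 -2. ] g 0.243 q [-0.17  0.04  1.77  0.    1.34  1.48]
shift cm [-0.    0.19  5.69]
wz 0.4 q6 1.48
```

View pics/c5.png

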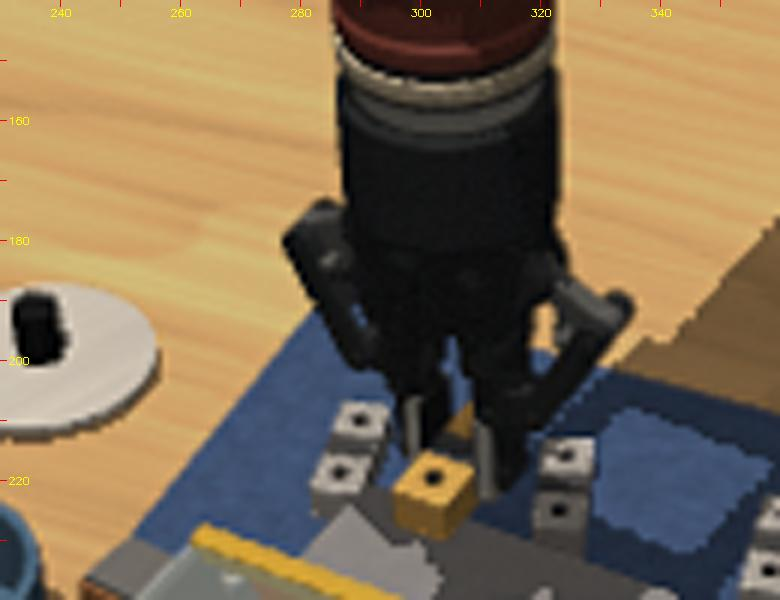

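View pics/t14.png

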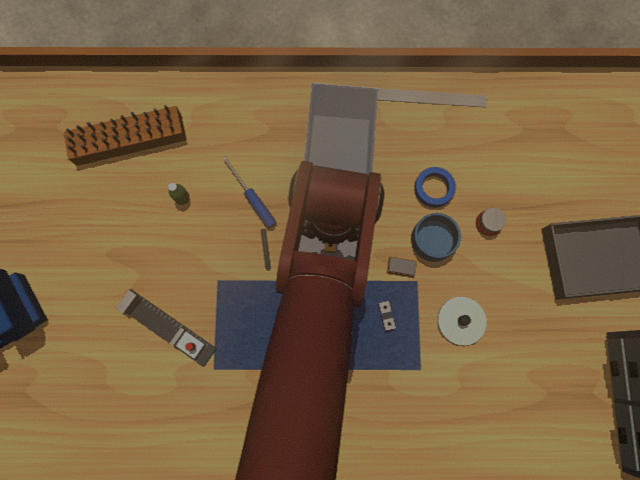

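The key is held above the ledge and aligned with the mouth. I'll lower it onto the ledge.

Emit:
{"fn": "step_arm", "kwargs": {
  "series": [
    {"tx": 0,"ty": 0.2,"tz": 0.7,"wx": 0,"wy": 0,"wz": 0.4,"grip": 1},
    {"tx": 0,"ty": 0.2,"tz": 1.7,"wx": 0,"wy": 0,"wz": 0.4,"grip": 1},
    {"tx": 0,"ty": 0.2,"tz": 2.9,"wx": 0,"wy": 0,"wz": 0.4,"grip": 1},
    {"tx": 0,"ty": 0.2,"tz": 4,"wx": 0,"wy": 0,"wz": 0.4,"grip": 1},
    {"tx": 0,"ty": 0.2,"tz": 5,"wx": 0,"wy": 0,"wz": 0.4,"grip": 1},
    {"tx": 0,"ty": 0.2,"tz": 5.5,"wx": 0,"wy": 0,"wz": 0.4,"grip": 1},
    {"tx": 0,"ty": 0.2,"tz": 5.8,"wx": 0,"wy": 0,"wz": 0.4,"grip": 1},
    {"tx": 0,"ty": 0.2,"tz": 5.9,"wx": 0,"wy": 0,"wz": 0.4,"grip": 1},
    {"tx": 0,"ty": 0.2,"tz": 5.9,"wx": 0,"wy": 0,"wz": 0.4,"grip": 1},
    {"tx": 0,"ty": 0.2,"tz": 5.9,"wx": 0,"wy": 0,"wz": 0.4,"grip": 1}
  ]
}}

```text
time: 20.07
tool_pos: [0.5918, -0.0291, 0.0939]
tool_rot: [0.0, 0.999, -0.044, 0.001]
contact_force: [0.9, -0.1, -2.1]
gripper_width: 0.239
```

```bash

python3 -c "
from h import *
to(B(-.028,0,.090),-95)
f=grab('scene','s15');crop('s15',230,140,130,100,6,'c5')
"
```

```text
t 20.07 pos [ 0.5918 -0.0291  0.0939] x [ 0.996 -0.089  0.001] y [-0.089 -0.996  0.   ] z [ 0.001 -0.    -1.   ] F [ 0.9 -0.1 -2.1] g 0.239 q [-0.17  0.1   1.8   0.    1.24  1.48]
shift cm [-0.18 -0.14  0.39]
wz -0.1 q6 1.48
```

View pics/c5.png

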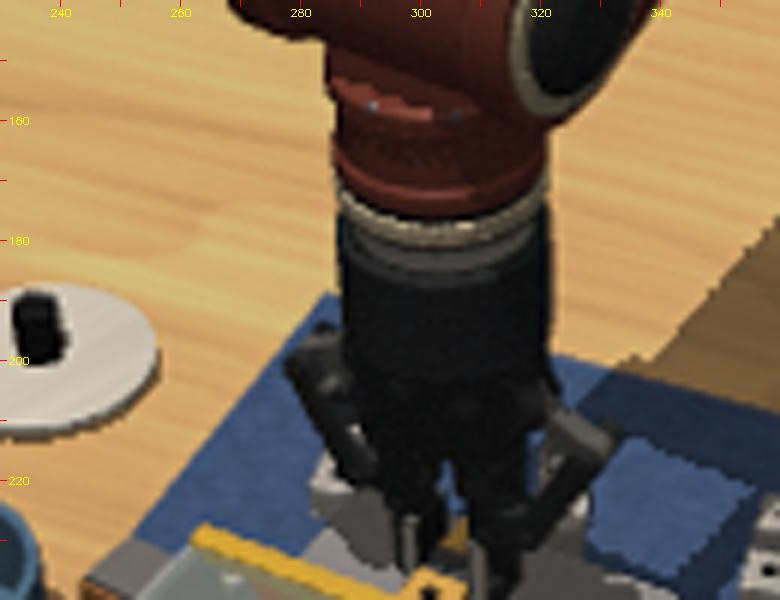

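Emit:
{"fn": "step_arm", "kwargs": {
  "series": [
    {"tx": 0,"ty": 0,"tz": 0.15,"wx": 0,"wy": 0,"wz": 0,"grip": 1},
    {"tx": 0,"ty": 0,"tz": 0.3,"wx": 0,"wy": 0,"wz": 0,"grip": 1},
    {"tx": 0,"ty": 0,"tz": 0.35,"wx": 0,"wy": 0,"wz": 0,"grip": 1},
    {"tx": 0,"ty": 0,"tz": 0.4,"wx": 0,"wy": 0,"wz": 0,"grip": 1},
    {"tx": 0,"ty": 0,"tz": 0.4,"wx": 0,"wy": 0,"wz": 0,"grip": 1},
    {"tx": 0,"ty": 0,"tz": 0.4,"wx": 0,"wy": 0,"wz": 0,"grip": 1},
    {"tx": 0,"ty": 0,"tz": 0.4,"wx": 0,"wy": 0,"wz": 0,"grip": 1},
    {"tx": 0,"ty": 0,"tz": 0.4,"wx": 0,"wy": 0,"wz": 0,"grip": 1},
    {"tx": 0,"ty": 0,"tz": 0.4,"wx": 0,"wy": 0,"wz": 0,"grip": 1},
    {"tx": 0,"ty": 0,"tz": 0.4,"wx": 0,"wy": 0,"wz": 0,"grip": 1}
  ]
}}

```text
time: 20.95
tool_pos: [0.5916, -0.029, 0.0902]
tool_rot: [0.0, 0.999, -0.044, 0.0]
contact_force: [-3.6, 0.0, 5.1]
gripper_width: 0.237
```

It's on the ledge, with 5 N of contact. Next: release, back off, close, then push.

Emit:
{"fn": "step_arm", "kwargs": {
  "series": [
    {"tx": 0,"ty": 0,"tz": -0.05,"wx": 0,"wy": 0,"wz": 0,"grip": 2.6},
    {"tx": 0,"ty": 0,"tz": -0.1,"wx": 0,"wy": 0,"wz": 0,"grip": 3.5},
    {"tx": 0,"ty": 0,"tz": -0.2,"wx": 0,"wy": 0,"wz": 0,"grip": 4.5},
    {"tx": 0,"ty": 0,"tz": -0.3,"wx": 0,"wy": 0,"wz": 0,"grip": 4.5},
    {"tx": 0,"ty": 0,"tz": -0.3,"wx": 0,"wy": 0,"wz": 0,"grip": 4.5},
    {"tx": -1,"ty": 0,"tz": -0.3,"wx": 0,"wy": 0,"wz": 0,"grip": 4.5},
    {"tx": -2.2,"ty": 0,"tz": -0.3,"wx": 0,"wy": 0,"wz": 0,"grip": 4.5},
    {"tx": -3.5,"ty": 0,"tz": -0.3,"wx": 0,"wy": 0,"wz": 0,"grip": 4.5},
    {"tx": -4.7,"ty": 0,"tz": -0.3,"wx": 0,"wy": 0,"wz": 0,"grip": 4.5},
    {"tx": -5,"ty": 0,"tz": -0.3,"wx": 0,"wy": 0,"wz": 0,"grip": 4.5}
  ]
}}

```text
time: 21.78
tool_pos: [0.5393, -0.0242, 0.0916]
tool_rot: [-0.0, 0.999, -0.044, -0.001]
contact_force: [0.2, 0.3, 0.3]
gripper_width: 0.53
```

```bash

python3 -c "
from h import *
st()
f=grab('scene','s16');crop('s16',230,170,130,100,6,'c5')
"
```

```text
t 21.78 pos [ 0.5393 -0.0242  0.0916] x [ 0.996 -0.088 -0.002] y [-0.088 -0.996 -0.   ] z [-0.002  0.    -1.   ] F [0.2 0.3 0.3] g 0.53 q [-0.18 -0.02  1.93 -0.    1.23  1.48]
```

View pics/c5.png

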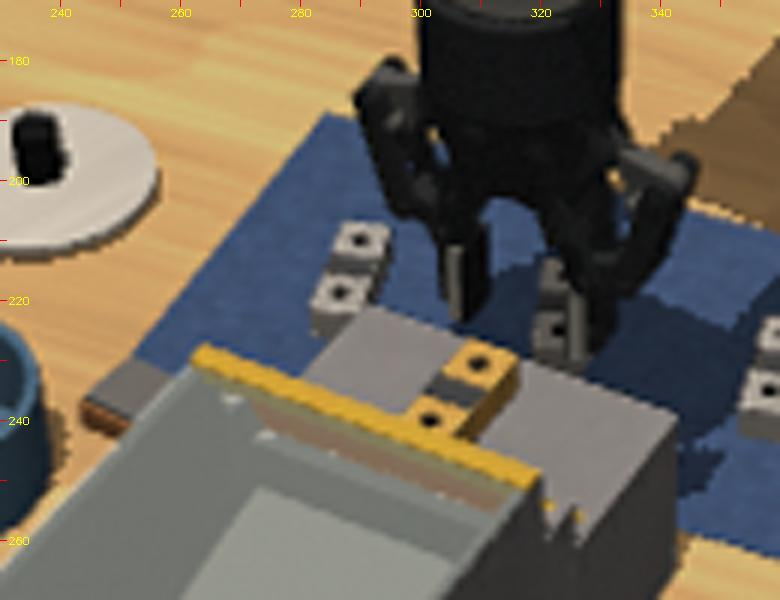

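The key sits on the ledge pointing into the mouth, and the fingers are behind it. I'll close them and push.

Emit:
{"fn": "step_arm", "kwargs": {
  "series": [
    {"tx": 0,"ty": 0,"tz": -0.1,"wx": 0,"wy": 0,"wz": 0,"grip": 2},
    {"tx": 0,"ty": 0,"tz": -0.1,"wx": 0,"wy": 0,"wz": 0,"grip": 0},
    {"tx": 0,"ty": 0,"tz": -0.1,"wx": 0,"wy": 0,"wz": 0,"grip": 0},
    {"tx": 0,"ty": 0,"tz": -0.1,"wx": 0,"wy": 0,"wz": 0,"grip": 0},
    {"tx": 0,"ty": 0,"tz": -0.1,"wx": 0,"wy": 0,"wz": 0,"grip": 0},
    {"tx": 0.5,"ty": 0,"tz": -0.1,"wx": 0,"wy": 0,"wz": 0,"grip": 0},
    {"tx": 1,"ty": 0,"tz": -0.1,"wx": 0,"wy": 0,"wz": 0,"grip": 0},
    {"tx": 1.6,"ty": 0,"tz": -0.1,"wx": 0,"wy": 0,"wz": 0,"grip": 0},
    {"tx": 2.3,"ty": 0,"tz": -0.1,"wx": 0,"wy": 0,"wz": 0,"grip": 0},
    {"tx": 3,"ty": 0,"tz": -0.1,"wx": 0,"wy": 0,"wz": 0,"grip": 0}
  ]
}}

```text
time: 22.67
tool_pos: [0.5718, -0.0272, 0.0932]
tool_rot: [-0.0, 0.999, -0.044, -0.001]
contact_force: [-3.8, 0.7, 2.9]
gripper_width: 0.001
```

```bash

python3 -c "
from h import *
to(B(.018,0,.092),-95)
f=grab('scene','s17');crop('s17',230,170,130,100,6,'c5')
"
```

```text
t 22.67 pos [ 0.5718 -0.0272  0.0932] x [ 0.996 -0.088 -0.001] y [-0.088 -0.996 -0.   ] z [-0.001  0.    -1.   ] F [-3.8  0.7  2.9] g 0.001 q [-0.18  0.06  1.85 -0.    1.24  1.48]
shift cm [ 6.43 -0.14  0.11]
wz -0.1 q6 1.48
```

View pics/c5.png

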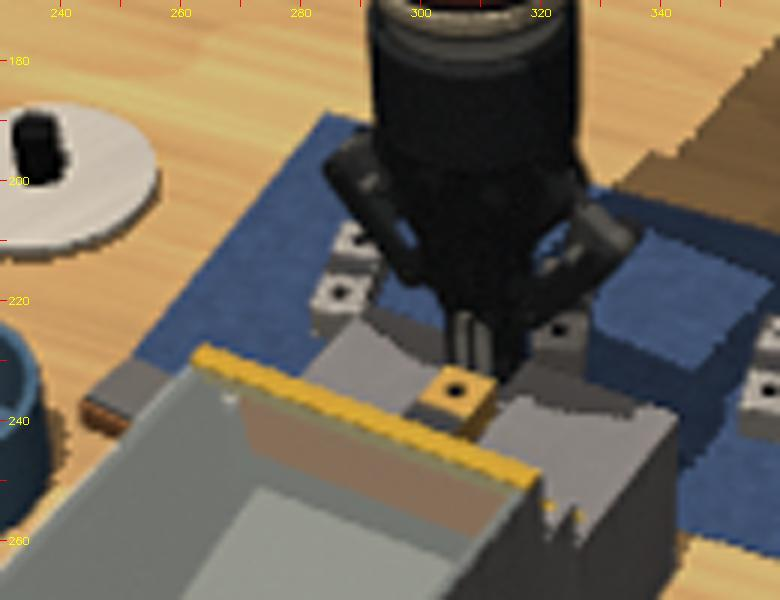

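Emit:
{"fn": "step_arm", "kwargs": {
  "series": [
    {"tx": 0.6,"ty": 0,"tz": 0,"wx": 0,"wy": 0,"wz": 0,"grip": 0},
    {"tx": 1.2,"ty": 0,"tz": 0,"wx": 0,"wy": 0,"wz": 0,"grip": 0},
    {"tx": 1.9,"ty": 0,"tz": 0,"wx": 0,"wy": 0,"wz": 0,"grip": 0},
    {"tx": 2.6,"ty": 0,"tz": 0,"wx": 0,"wy": 0,"wz": 0,"grip": 0},
    {"tx": 3.3,"ty": 0,"tz": 0,"wx": 0,"wy": 0,"wz": 0,"grip": 0},
    {"tx": 4,"ty": 0,"tz": 0,"wx": 0,"wy": 0,"wz": 0,"grip": 0},
    {"tx": 4.7,"ty": 0,"tz": 0,"wx": 0,"wy": 0,"wz": 0,"grip": 0},
    {"tx": 5.4,"ty": 0,"tz": 0,"wx": 0,"wy": 0,"wz": 0,"grip": 0},
    {"tx": 6,"ty": 0,"tz": 0,"wx": 0,"wy": 0,"wz": 0,"grip": 0},
    {"tx": 6.5,"ty": 0,"tz": 0,"wx": 0,"wy": 0,"wz": 0,"grip": 0}
  ]
}}

```text
time: 23.55
tool_pos: [0.6367, -0.033, 0.0932]
tool_rot: [-0.0, 0.999, -0.044, -0.0]
contact_force: [-17.2, 2.2, 4.9]
gripper_width: 0.001
```

```bash

python3 -c "
from h import *
to(B(.020,0,.092),-95)
f=grab('scene','s18');crop('s18',180,200,160,140,5,'c5')
"
```

```text
t 23.55 pos [ 0.6367 -0.033   0.0932] x [ 0.996 -0.088 -0.001] y [-0.088 -0.996  0.   ] z [-0.001  0.    -1.   ] F [-17.2   2.2   4.9] g 0.001 q [-0.17  0.2   1.69 -0.    1.25  1.49]
shift cm [ 0.11 -0.14  0.12]
wz -0.1 q6 1.49
```

View pics/c5.png

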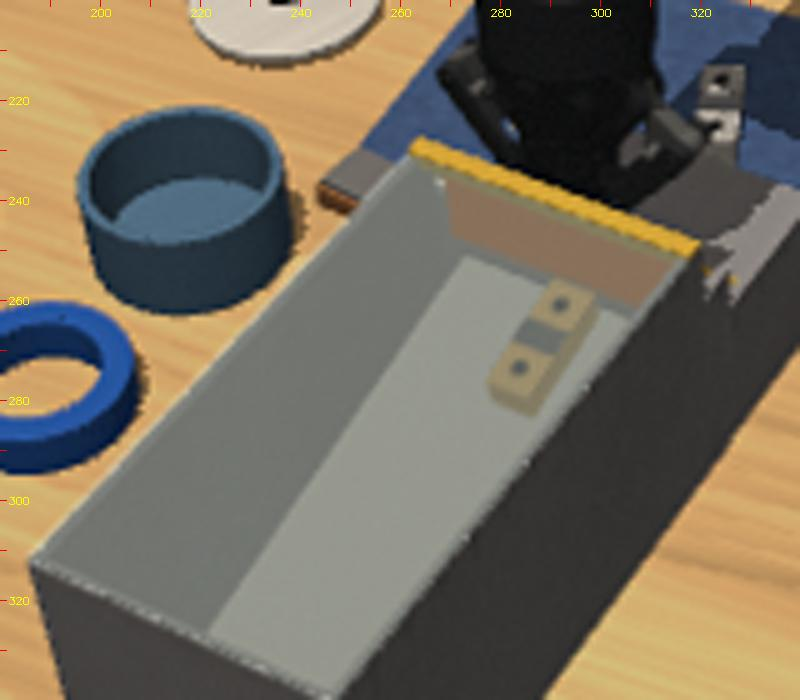

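The brass key is on the slide inside the box at crop (545,345). The 17 N reading shows I pushed slightly too deep, so I'll go about 5 mm less next time. Backing out.

Emit:
{"fn": "step_arm", "kwargs": {
  "series": [
    {"tx": -0.5,"ty": 0,"tz": 0,"wx": 0,"wy": 0,"wz": 0,"grip": 0},
    {"tx": -1.3,"ty": 0,"tz": 0,"wx": 0,"wy": 0,"wz": 0,"grip": 0},
    {"tx": -2.3,"ty": 0,"tz": 0,"wx": 0,"wy": 0,"wz": 0,"grip": 0},
    {"tx": -3.5,"ty": 0,"tz": 0,"wx": 0,"wy": 0,"wz": 0,"grip": 0},
    {"tx": -5,"ty": 0,"tz": -1,"wx": 0,"wy": 0,"wz": 0,"grip": 0},
    {"tx": -6.5,"ty": 0,"tz": -2,"wx": 0,"wy": 0,"wz": 0,"grip": 2},
    {"tx": -8,"ty": 0,"tz": -3,"wx": 0,"wy": 0,"wz": 0,"grip": 4},
    {"tx": -9.5,"ty": 0,"tz": -4,"wx": 0,"wy": 0,"wz": 0,"grip": 6},
    {"tx": -11,"ty": 0,"tz": -5,"wx": 0,"wy": 0,"wz": 0,"grip": 6},
    {"tx": -12,"ty": 0,"tz": -5,"wx": 0,"wy": 0,"wz": 0,"grip": 6}
  ]
}}

```text
time: 24.43
tool_pos: [0.5159, -0.0223, 0.1455]
tool_rot: [0.0, 0.999, -0.044, 0.002]
contact_force: [0.7, -0.0, 0.2]
gripper_width: 0.698
```

```bash

python3 -c "
from h import *
f=grab('scene','s19')
a=np.array([.4404,.041]);to([.4404,.042,.13],100.4)
"
```

```text
t 24.48 pos [ 0.5144 -0.022   0.1443] x [ 0.996 -0.088  0.001] y [-0.088 -0.996  0.   ] z [ 0.001 -0.    -1.   ] F [ 0.5  0.5 -0.8] g 0.7 q [-0.19 -0.14  1.95 -0.    1.33  1.47]
shift cm [-7.94 -5.72  1.42]
wz -15.5 q6 1.47
```

View pics/s19.png

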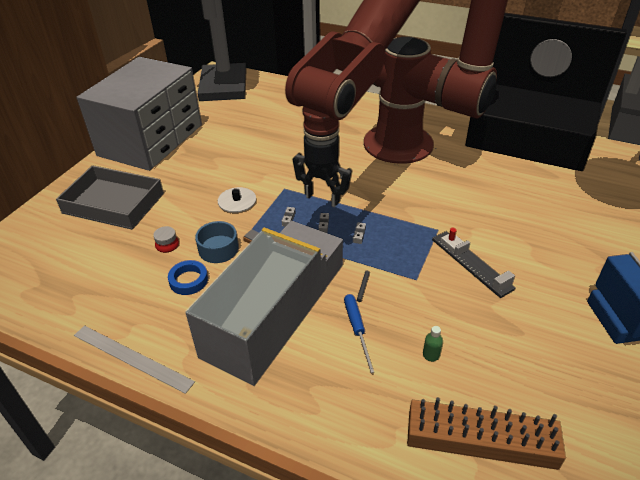

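The brass key slid to the rear at (245,332), the flap is shut, and the steel keys haven't moved: s1 at (358,230), s2 at (323,221), s3 at (288,214). Next is s1.

Emit:
{"fn": "step_arm", "kwargs": {
  "series": [
    {"tx": -1,"ty": -0.7,"tz": 0,"wx": 0,"wy": 0,"wz": -3,"grip": 6},
    {"tx": -3,"ty": -2,"tz": 0,"wx": 0,"wy": 0,"wz": -8,"grip": 6},
    {"tx": -5.2,"ty": -3.8,"tz": 0,"wx": 0,"wy": 0,"wz": -13,"grip": 6},
    {"tx": -7,"ty": -5.2,"tz": 0,"wx": 0,"wy": 0,"wz": -15.5,"grip": 6},
    {"tx": -7.9,"ty": -5.7,"tz": 0.5,"wx": 0,"wy": 0,"wz": -15.5,"grip": 6},
    {"tx": -7.9,"ty": -5.7,"tz": 2.5,"wx": 0,"wy": 0,"wz": -15.5,"grip": 6},
    {"tx": -7.9,"ty": -5.7,"tz": 5,"wx": 0,"wy": 0,"wz": -15.5,"grip": 6},
    {"tx": -7.9,"ty": -5.7,"tz": 7.5,"wx": 0,"wy": 0,"wz": -15.5,"grip": 6},
    {"tx": -7.9,"ty": -5.7,"tz": 8,"wx": 0,"wy": 0,"wz": -15.5,"grip": 6},
    {"tx": -7.9,"ty": -5.7,"tz": 8,"wx": 0,"wy": 0,"wz": -15.5,"grip": 6}
  ]
}}

```text
time: 25.32
tool_pos: [0.4409, 0.0414, 0.0609]
tool_rot: [-0.0, 0.996, 0.09, -0.002]
contact_force: [-0.7, 0.2, 0.6]
gripper_width: 0.705
```

```bash

python3 -c "
from h import *
f=grab('scene','s20');crop('s20',290,160,130,100,6,'c5')
to([.4404,.042,.0025],100.4)
"
```

```text
t 25.37 pos [0.4424 0.0413 0.0628] x [ 0.984  0.18  -0.002] y [ 0.18  -0.984 -0.   ] z [-0.002  0.    -1.   ] F [-0.  -0.6 -1. ] g 0.699 q [-0.07 -0.22  2.17 -0.    1.2   1.31]
shift cm [-0.18 -0.11  6.03]
wz -0.0 q6 1.31
```

View pics/c5.png

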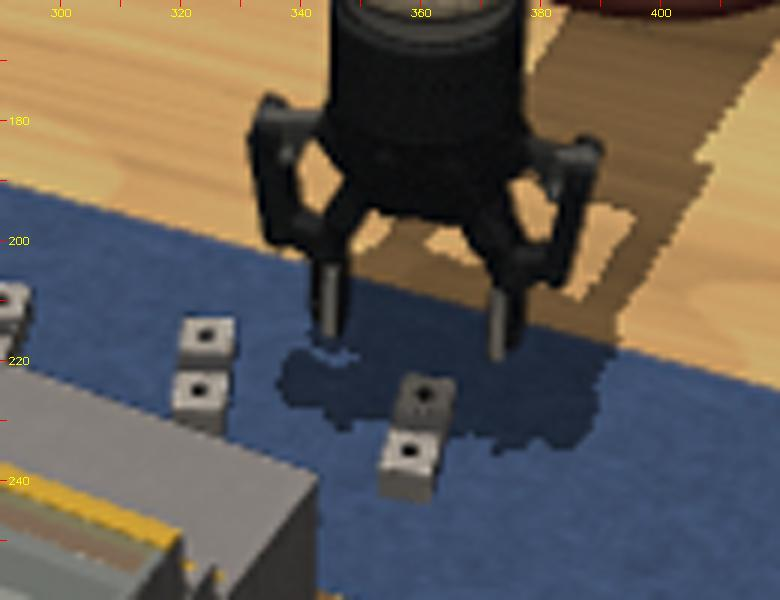

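The fingers are centred over s1. I'll lower and grip.

Emit:
{"fn": "step_arm", "kwargs": {
  "series": [
    {"tx": -0.1,"ty": -0.1,"tz": 1,"wx": 0,"wy": 0,"wz": 0,"grip": 6},
    {"tx": -0.1,"ty": -0.1,"tz": 2.5,"wx": 0,"wy": 0,"wz": 0,"grip": 6},
    {"tx": -0.1,"ty": -0.1,"tz": 4,"wx": 0,"wy": 0,"wz": 0,"grip": 6},
    {"tx": -0.1,"ty": -0.1,"tz": 5.2,"wx": 0,"wy": 0,"wz": 0,"grip": 6},
    {"tx": -0.1,"ty": -0.1,"tz": 5.8,"wx": 0,"wy": 0,"wz": 0,"grip": 6},
    {"tx": -0.1,"ty": -0.1,"tz": 6,"wx": 0,"wy": 0,"wz": 0,"grip": 4},
    {"tx": -0.1,"ty": -0.1,"tz": 6,"wx": 0,"wy": 0,"wz": 0,"grip": 1},
    {"tx": -0.1,"ty": -0.1,"tz": 6,"wx": 0,"wy": 0,"wz": 0,"grip": 1},
    {"tx": -0.1,"ty": -0.1,"tz": 6,"wx": 0,"wy": 0,"wz": 0,"grip": 1},
    {"tx": -0.1,"ty": -0.1,"tz": 6,"wx": 0,"wy": 0,"wz": 0,"grip": 1}
  ]
}}

```text
time: 26.2
tool_pos: [0.443, 0.0422, 0.0046]
tool_rot: [0.0, 0.996, 0.091, 0.001]
contact_force: [-1.0, 0.7, 3.6]
gripper_width: 0.237
```

Emit:
{"fn": "step_arm", "kwargs": {
  "series": [
    {"tx": 0,"ty": 0,"tz": 0,"wx": 0,"wy": 0,"wz": 0,"grip": 1},
    {"tx": 0,"ty": 0,"tz": -1,"wx": 0,"wy": 0,"wz": 0,"grip": 1},
    {"tx": 0,"ty": 0,"tz": -3,"wx": 0,"wy": 0,"wz": 0,"grip": 1},
    {"tx": 0,"ty": 0,"tz": -5.5,"wx": 0,"wy": 0,"wz": 0,"grip": 1},
    {"tx": 0,"ty": 0,"tz": -8,"wx": 0,"wy": 0,"wz": 0,"grip": 1},
    {"tx": 0,"ty": 0,"tz": -10.5,"wx": 0,"wy": 0,"wz": 0,"grip": 1},
    {"tx": 0,"ty": 0,"tz": -12.5,"wx": 0,"wy": 0,"wz": 0,"grip": 1},
    {"tx": 0,"ty": 0,"tz": -13.5,"wx": 0,"wy": 0,"wz": 0,"grip": 1},
    {"tx": 0,"ty": 0,"tz": -13.5,"wx": 0,"wy": 0,"wz": 0,"grip": 1},
    {"tx": 0,"ty": 0,"tz": -13.5,"wx": 0,"wy": 0,"wz": 0,"grip": 1}
  ]
}}

```text
time: 27.03
tool_pos: [0.4415, 0.0422, 0.138]
tool_rot: [-0.0, 0.996, 0.091, -0.0]
contact_force: [0.2, -0.0, -1.9]
gripper_width: 0.236
```

```bash

python3 -c "
from h import *
f=grab('scene','s21');crop('s21',290,100,130,140,5,'c5')
to(B(-.027,0,.094),-95)
"
```

```text
t 27.08 pos [0.4408 0.0423 0.1369] x [ 0.983  0.181 -0.002] y [ 0.181 -0.983 -0.001] z [-0.002  0.    -1.   ] F [ 0.2 -0.3 -2.5] g 0.235 q [-0.07 -0.33  2.12 -0.    1.36  1.32]
shift cm [13.53  9.6   4.25]
wz 15.4 q6 1.32
```

View pics/c5.png

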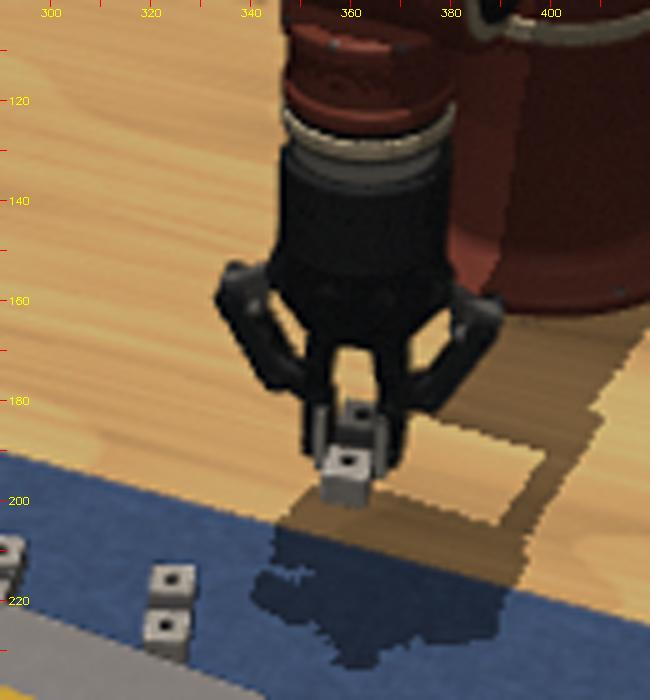

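s1 is held. I'll carry it to the ledge.

Emit:
{"fn": "step_arm", "kwargs": {
  "series": [
    {"tx": 0.7,"ty": 0.5,"tz": 0,"wx": 0,"wy": 0,"wz": 1,"grip": 1},
    {"tx": 2,"ty": 1.4,"tz": 0,"wx": 0,"wy": 0,"wz": 3,"grip": 1},
    {"tx": 4,"ty": 2.8,"tz": 0,"wx": 0,"wy": 0,"wz": 6,"grip": 1},
    {"tx": 6.2,"ty": 4.4,"tz": 0,"wx": 0,"wy": 0,"wz": 9,"grip": 1},
    {"tx": 8.4,"ty": 6,"tz": 0,"wx": 0,"wy": 0,"wz": 12,"grip": 1},
    {"tx": 10.5,"ty": 7.5,"tz": 0,"wx": 0,"wy": 0,"wz": 14,"grip": 1},
    {"tx": 12.3,"ty": 8.8,"tz": 0,"wx": 0,"wy": 0,"wz": 15.4,"grip": 1},
    {"tx": 13.3,"ty": 9.5,"tz": 0.4,"wx": 0,"wy": 0,"wz": 15.4,"grip": 1},
    {"tx": 13.5,"ty": 9.6,"tz": 1.2,"wx": 0,"wy": 0,"wz": 15.4,"grip": 1},
    {"tx": 13.5,"ty": 9.6,"tz": 2,"wx": 0,"wy": 0,"wz": 15.4,"grip": 1}
  ]
}}

```text
time: 27.92
tool_pos: [0.5918, -0.0281, 0.116]
tool_rot: [-0.0, 0.999, -0.044, -0.001]
contact_force: [0.0, 0.1, -2.2]
gripper_width: 0.237
```

Emit:
{"fn": "step_arm", "kwargs": {
  "series": [
    {"tx": 0,"ty": 0,"tz": 0.5,"wx": 0,"wy": 0,"wz": 0,"grip": 1},
    {"tx": 0,"ty": 0,"tz": 0.9,"wx": 0,"wy": 0,"wz": 0,"grip": 1},
    {"tx": 0,"ty": 0,"tz": 1.2,"wx": 0,"wy": 0,"wz": 0,"grip": 1},
    {"tx": 0,"ty": 0,"tz": 1.4,"wx": 0,"wy": 0,"wz": 0,"grip": 1},
    {"tx": 0,"ty": 0,"tz": 1.4,"wx": 0,"wy": 0,"wz": 0,"grip": 1},
    {"tx": 0,"ty": 0,"tz": 1.4,"wx": 0,"wy": 0,"wz": 0,"grip": 1},
    {"tx": 0,"ty": 0,"tz": 1.4,"wx": 0,"wy": 0,"wz": 0,"grip": 1},
    {"tx": 0,"ty": 0,"tz": 1.4,"wx": 0,"wy": 0,"wz": 0,"grip": 1},
    {"tx": 0,"ty": 0,"tz": 1.4,"wx": 0,"wy": 0,"wz": 0,"grip": 1},
    {"tx": 0,"ty": 0,"tz": 1.4,"wx": 0,"wy": 0,"wz": 0,"grip": 1}
  ]
}}

```text
time: 28.75
tool_pos: [0.5921, -0.0278, 0.1046]
tool_rot: [0.0, 0.999, -0.043, 0.0]
contact_force: [-0.8, -0.3, -1.6]
gripper_width: 0.24
```

```bash

python3 -c "
from h import *
f=grab('scene','s22');crop('s22',230,160,130,100,6,'c5')
to(B(-.027,0,.092),-95)
"
```

```text
t 28.8 pos [ 0.5921 -0.0278  0.1045] x [ 0.996 -0.087  0.   ] y [-0.087 -0.996  0.   ] z [ 0. -0. -1.] F [-0.  -0.1 -1. ] g 0.243 q [-0.17  0.09  1.8   0.    1.26  1.49]
shift cm [-0.1  -0.01  1.25]
wz 0.0 q6 1.49
```

View pics/c5.png

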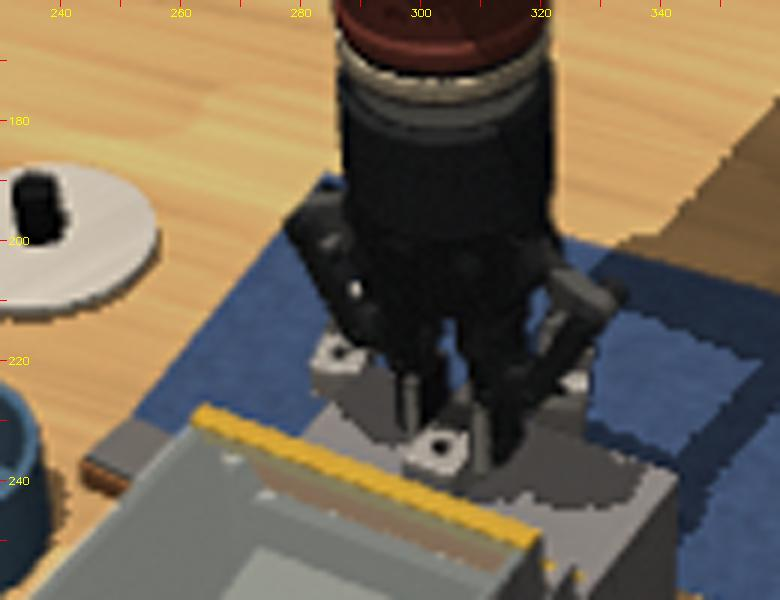

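Emit:
{"fn": "step_arm", "kwargs": {
  "series": [
    {"tx": 0,"ty": 0,"tz": 0.4,"wx": 0,"wy": 0,"wz": 0,"grip": 1},
    {"tx": 0,"ty": 0,"tz": 0.7,"wx": 0,"wy": 0,"wz": 0,"grip": 1},
    {"tx": 0,"ty": 0,"tz": 0.95,"wx": 0,"wy": 0,"wz": 0,"grip": 1},
    {"tx": 0,"ty": 0,"tz": 1.1,"wx": 0,"wy": 0,"wz": 0,"grip": 1},
    {"tx": 0,"ty": 0,"tz": 1.2,"wx": 0,"wy": 0,"wz": 0,"grip": 1},
    {"tx": 0,"ty": 0,"tz": 1.25,"wx": 0,"wy": 0,"wz": 0,"grip": 1},
    {"tx": 0,"ty": 0,"tz": 1.25,"wx": 0,"wy": 0,"wz": 0,"grip": 1},
    {"tx": 0,"ty": 0,"tz": 1.25,"wx": 0,"wy": 0,"wz": 0,"grip": 1},
    {"tx": 0,"ty": 0,"tz": 1.25,"wx": 0,"wy": 0,"wz": 0,"grip": 1},
    {"tx": 0,"ty": 0,"tz": 1.25,"wx": 0,"wy": 0,"wz": 0,"grip": 1}
  ]
}}

```text
time: 29.63
tool_pos: [0.5919, -0.0277, 0.0927]
tool_rot: [0.0, 0.999, -0.043, -0.0]
contact_force: [-5.0, -0.5, 5.4]
gripper_width: 0.241
```

Emit:
{"fn": "step_arm", "kwargs": {
  "series": [
    {"tx": 0,"ty": 0,"tz": 0,"wx": 0,"wy": 0,"wz": 0,"grip": 2.6},
    {"tx": 0,"ty": 0,"tz": -0.1,"wx": 0,"wy": 0,"wz": 0,"grip": 3.5},
    {"tx": 0,"ty": 0,"tz": -0.1,"wx": 0,"wy": 0,"wz": 0,"grip": 4.5},
    {"tx": 0,"ty": 0,"tz": -0.1,"wx": 0,"wy": 0,"wz": 0,"grip": 4.5},
    {"tx": 0,"ty": 0,"tz": -0.1,"wx": 0,"wy": 0,"wz": 0,"grip": 4.5},
    {"tx": -1,"ty": 0,"tz": -0.1,"wx": 0,"wy": 0,"wz": 0,"grip": 4.5},
    {"tx": -2.2,"ty": 0,"tz": -0.1,"wx": 0,"wy": 0,"wz": 0,"grip": 4.5},
    {"tx": -3.5,"ty": 0,"tz": -0.1,"wx": 0,"wy": 0,"wz": 0,"grip": 4.5},
    {"tx": -4.7,"ty": 0,"tz": -0.1,"wx": 0,"wy": 0,"wz": 0,"grip": 4.5},
    {"tx": -5,"ty": 0,"tz": -0.1,"wx": 0,"wy": 0,"wz": 0,"grip": 4.5}
  ]
}}

```text
time: 30.47
tool_pos: [0.54, -0.023, 0.0922]
tool_rot: [-0.0, 0.999, -0.043, -0.001]
contact_force: [-0.1, 0.3, 0.2]
gripper_width: 0.527
```

Emit:
{"fn": "step_arm", "kwargs": {
  "series": [
    {"tx": 0,"ty": 0,"tz": 0,"wx": 0,"wy": 0,"wz": 0,"grip": 2},
    {"tx": 0,"ty": 0,"tz": 0,"wx": 0,"wy": 0,"wz": 0,"grip": 0},
    {"tx": 0,"ty": 0,"tz": 0,"wx": 0,"wy": 0,"wz": 0,"grip": 0},
    {"tx": 0,"ty": 0,"tz": 0,"wx": 0,"wy": 0,"wz": 0,"grip": 0},
    {"tx": 0,"ty": 0,"tz": 0,"wx": 0,"wy": 0,"wz": 0,"grip": 0},
    {"tx": 0.5,"ty": 0,"tz": 0,"wx": 0,"wy": 0,"wz": 0,"grip": 0},
    {"tx": 1,"ty": 0,"tz": 0,"wx": 0,"wy": 0,"wz": 0,"grip": 0},
    {"tx": 1.6,"ty": 0,"tz": 0,"wx": 0,"wy": 0,"wz": 0,"grip": 0},
    {"tx": 2.3,"ty": 0,"tz": 0,"wx": 0,"wy": 0,"wz": 0,"grip": 0},
    {"tx": 3,"ty": 0,"tz": 0,"wx": 0,"wy": 0,"wz": 0,"grip": 0}
  ]
}}

```text
time: 31.3
tool_pos: [0.5725, -0.0261, 0.0926]
tool_rot: [-0.0, 0.999, -0.043, -0.0]
contact_force: [-2.1, -0.6, 0.9]
gripper_width: -0.0
```

```bash

python3 -c "
from h import *
f=grab('scene','s23');crop('s23',230,160,130,100,6,'c5')
to(B(.014,0,.0925),-95)
"
```

```text
t 31.35 pos [ 0.5739 -0.0263  0.0929] x [ 0.996 -0.087  0.001] y [-0.087 -0.996  0.   ] z [ 0.001 -0.    -1.   ] F [-0.5 -0.7  0.1] g 0.001 q [-0.18  0.06  1.85  0.    1.23  1.48]
shift cm [ 5.83 -0.01  0.05]
wz 0.0 q6 1.48
```

View pics/c5.png

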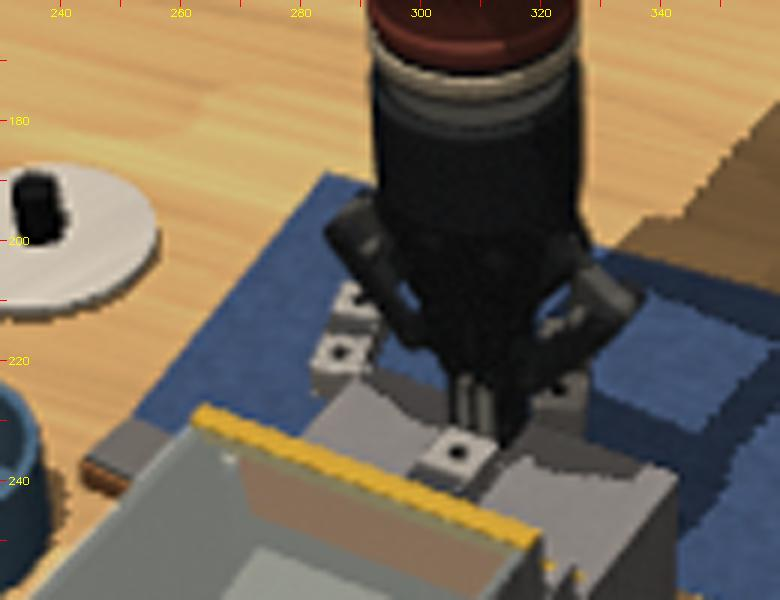

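Emit:
{"fn": "step_arm", "kwargs": {
  "series": [
    {"tx": 0.6,"ty": 0,"tz": 0,"wx": 0,"wy": 0,"wz": 0,"grip": 0},
    {"tx": 1.2,"ty": 0,"tz": 0,"wx": 0,"wy": 0,"wz": 0,"grip": 0},
    {"tx": 1.9,"ty": 0,"tz": 0,"wx": 0,"wy": 0,"wz": 0,"grip": 0},
    {"tx": 2.6,"ty": 0,"tz": 0,"wx": 0,"wy": 0,"wz": 0,"grip": 0},
    {"tx": 3.3,"ty": 0,"tz": 0,"wx": 0,"wy": 0,"wz": 0,"grip": 0},
    {"tx": 4,"ty": 0,"tz": 0,"wx": 0,"wy": 0,"wz": 0,"grip": 0},
    {"tx": 4.6,"ty": 0,"tz": 0,"wx": 0,"wy": 0,"wz": 0,"grip": 0},
    {"tx": 5.2,"ty": 0,"tz": 0,"wx": 0,"wy": 0,"wz": 0,"grip": 0},
    {"tx": 5.6,"ty": 0,"tz": 0,"wx": 0,"wy": 0,"wz": 0,"grip": 0},
    {"tx": 5.9,"ty": 0,"tz": 0,"wx": 0,"wy": 0,"wz": 0,"grip": 0}
  ]
}}

```text
time: 32.18
tool_pos: [0.6316, -0.0312, 0.0927]
tool_rot: [-0.0, 0.999, -0.043, 0.0]
contact_force: [-1.1, -0.4, -0.4]
gripper_width: -0.0
```

```bash

python3 -c "
from h import *
f=grab('scene','s24');crop('s24',180,200,160,140,5,'c5')
to(B(.014,0,.0925),-95)
"
```

```text
t 32.23 pos [ 0.6318 -0.0313  0.0928] x [ 0.996 -0.087  0.001] y [-0.087 -0.996  0.   ] z [ 0.001 -0.    -1.   ] F [-1.2  0.4  0.3] g -0.002 q [-0.17  0.19  1.71  0.    1.25  1.49]
shift cm [ 0.01 -0.01  0.03]
wz 0.0 q6 1.49
```

View pics/c5.png

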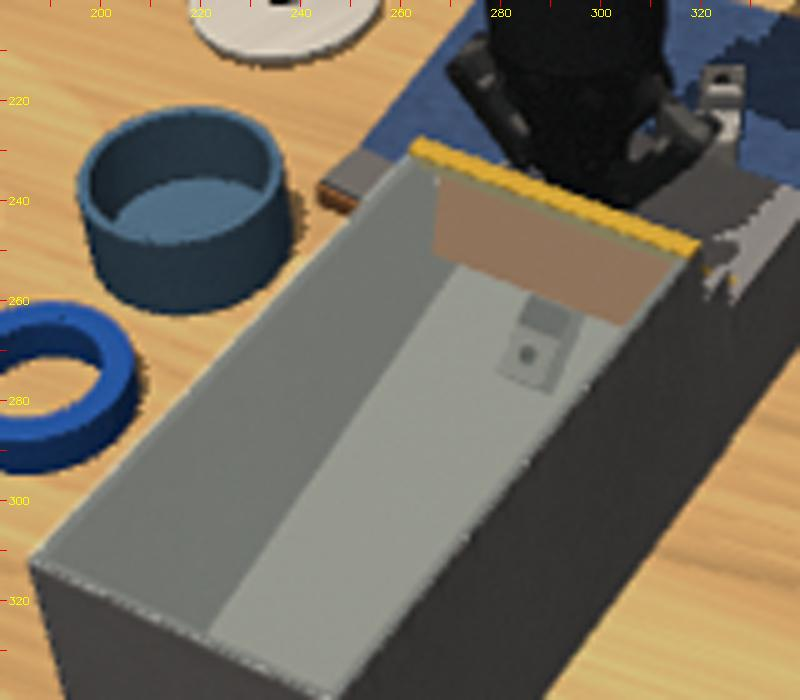

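The key is through and tipping onto the slide. I'll withdraw and look.

Emit:
{"fn": "step_arm", "kwargs": {
  "series": [
    {"tx": 0,"ty": 0,"tz": 0,"wx": 0,"wy": 0,"wz": 0,"grip": 0},
    {"tx": 0,"ty": 0,"tz": 0,"wx": 0,"wy": 0,"wz": 0,"grip": 0},
    {"tx": -1.3,"ty": 0,"tz": 0,"wx": 0,"wy": 0,"wz": 0,"grip": 0},
    {"tx": -3,"ty": 0,"tz": 0,"wx": 0,"wy": 0,"wz": 0,"grip": 0},
    {"tx": -5,"ty": 0,"tz": -1,"wx": 0,"wy": 0,"wz": 0,"grip": 0},
    {"tx": -7,"ty": 0,"tz": -2,"wx": 0,"wy": 0,"wz": 0,"grip": 2},
    {"tx": -9,"ty": 0,"tz": -3,"wx": 0,"wy": 0,"wz": 0,"grip": 4},
    {"tx": -11,"ty": 0,"tz": -4,"wx": 0,"wy": 0,"wz": 0,"grip": 6},
    {"tx": -12,"ty": 0,"tz": -4.5,"wx": 0,"wy": 0,"wz": 0,"grip": 6},
    {"tx": -12,"ty": 0,"tz": -4.5,"wx": 0,"wy": 0,"wz": 0,"grip": 6}
  ]
}}

```text
time: 33.07
tool_pos: [0.5105, -0.0206, 0.1391]
tool_rot: [0.0, 0.999, -0.043, 0.001]
contact_force: [1.5, 0.3, -0.3]
gripper_width: 0.695
```

```bash

python3 -c "
from h import *
f=grab('scene','s25')
print(proj(f,[.4405,-.0555,.018]))
to([.4405,-.0555,.13],108.7)
"
```

```text
[[322.70920997 220.52627972]]
t 33.12 pos [ 0.5112 -0.0207  0.1386] x [ 0.996 -0.087  0.002] y [-0.087 -0.996  0.   ] z [ 0.002 -0.    -1.   ] F [ 0.5 -1.2  0.2] g 0.705 q [-0.19 -0.15  1.96  0.    1.32  1.47]
shift cm [-6.74  4.08  0.84]
wz -23.7 q6 1.47
```

View pics/s25.png

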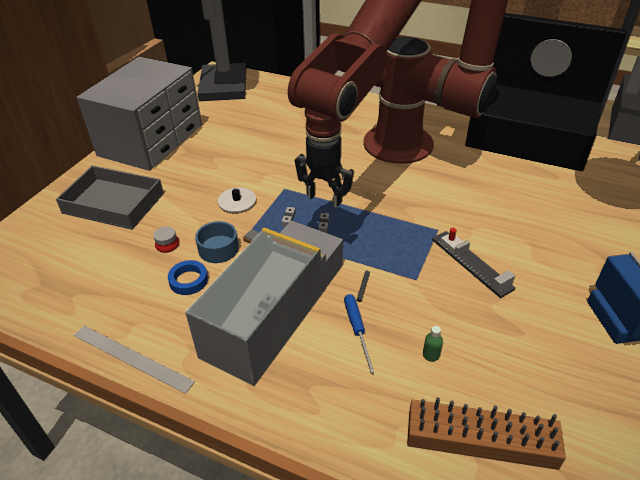

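s1 slid down to (265,305) and the flap is shut. s2 is at (323,221), as predicted. Next is s2.

Emit:
{"fn": "step_arm", "kwargs": {
  "series": [
    {"tx": -1,"ty": 0.6,"tz": 0,"wx": 0,"wy": 0,"wz": -5,"grip": 6},
    {"tx": -2.6,"ty": 1.6,"tz": 0,"wx": 0,"wy": 0,"wz": -11,"grip": 6},
    {"tx": -4.5,"ty": 2.7,"tz": 0,"wx": 0,"wy": 0,"wz": -17,"grip": 6},
    {"tx": -6,"ty": 3.7,"tz": 0,"wx": 0,"wy": 0,"wz": -22,"grip": 6},
    {"tx": -6.7,"ty": 4.1,"tz": 0.5,"wx": 0,"wy": 0,"wz": -23.7,"grip": 6},
    {"tx": -6.7,"ty": 4.1,"tz": 2.5,"wx": 0,"wy": 0,"wz": -23.7,"grip": 6},
    {"tx": -6.7,"ty": 4.1,"tz": 5,"wx": 0,"wy": 0,"wz": -23.7,"grip": 6},
    {"tx": -6.7,"ty": 4.1,"tz": 7.3,"wx": 0,"wy": 0,"wz": -23.7,"grip": 6},
    {"tx": -6.7,"ty": 4.1,"tz": 7.8,"wx": 0,"wy": 0,"wz": -23.7,"grip": 6},
    {"tx": -6.7,"ty": 4.1,"tz": 7.8,"wx": 0,"wy": 0,"wz": -23.7,"grip": 6}
  ]
}}

```text
time: 33.95
tool_pos: [0.4394, -0.0553, 0.0575]
tool_rot: [-0.001, 0.987, 0.163, -0.002]
contact_force: [-0.5, 0.9, 0.3]
gripper_width: 0.703
```

```bash

python3 -c "
from h import *
f=grab('scene','s26');crop('s26',270,150,130,100,6,'c5')
to([.4405,-.0555,.0025],108.7)
"
```

```text
t 34.0 pos [ 0.4408 -0.0557  0.0593] x [ 0.947  0.321 -0.001] y [ 0.321 -0.947 -0.001] z [-0.002  0.001 -1.   ] F [1.  0.3 0.9] g 0.703 q [-0.29 -0.22  2.17  0.    1.19  0.95]
shift cm [-0.01 -0.02  5.68]
wz 0.0 q6 0.95
```

View pics/c5.png

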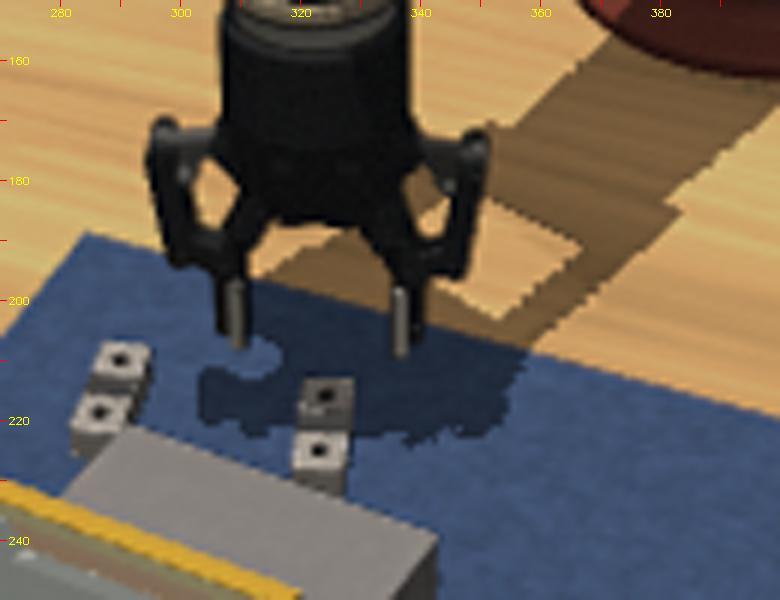

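The fingers straddle s2. I'll lower, grip and lift.

Emit:
{"fn": "step_arm", "kwargs": {
  "series": [
    {"tx": 0,"ty": 0,"tz": 1,"wx": 0,"wy": 0,"wz": 0,"grip": 6},
    {"tx": 0,"ty": 0,"tz": 2.5,"wx": 0,"wy": 0,"wz": 0,"grip": 6},
    {"tx": 0,"ty": 0,"tz": 4,"wx": 0,"wy": 0,"wz": 0,"grip": 6},
    {"tx": 0,"ty": 0,"tz": 5,"wx": 0,"wy": 0,"wz": 0,"grip": 6},
    {"tx": 0,"ty": 0,"tz": 5.6,"wx": 0,"wy": 0,"wz": 0,"grip": 6},
    {"tx": 0,"ty": 0,"tz": 5.7,"wx": 0,"wy": 0,"wz": 0,"grip": 4},
    {"tx": 0,"ty": 0,"tz": 5.7,"wx": 0,"wy": 0,"wz": 0,"grip": 1},
    {"tx": 0,"ty": 0,"tz": 5.7,"wx": 0,"wy": 0,"wz": 0,"grip": 1},
    {"tx": 0,"ty": 0,"tz": 5.7,"wx": 0,"wy": 0,"wz": 0,"grip": 1},
    {"tx": 0,"ty": 0,"tz": 5.7,"wx": 0,"wy": 0,"wz": 0,"grip": 1}
  ]
}}

```text
time: 34.83
tool_pos: [0.442, -0.0561, 0.0039]
tool_rot: [0.0, 0.987, 0.163, 0.001]
contact_force: [0.1, 0.2, 3.7]
gripper_width: 0.237
```

Emit:
{"fn": "step_arm", "kwargs": {
  "series": [
    {"tx": 0,"ty": 0,"tz": 0,"wx": 0,"wy": 0,"wz": 0,"grip": 1},
    {"tx": 0,"ty": 0,"tz": -1,"wx": 0,"wy": 0,"wz": 0,"grip": 1},
    {"tx": 0,"ty": 0,"tz": -3,"wx": 0,"wy": 0,"wz": 0,"grip": 1},
    {"tx": 0,"ty": 0,"tz": -5.5,"wx": 0,"wy": 0,"wz": 0,"grip": 1},
    {"tx": 0,"ty": 0,"tz": -8,"wx": 0,"wy": 0,"wz": 0,"grip": 1},
    {"tx": 0,"ty": 0,"tz": -10.5,"wx": 0,"wy": 0,"wz": 0,"grip": 1},
    {"tx": 0,"ty": 0,"tz": -12.5,"wx": 0,"wy": 0,"wz": 0,"grip": 1},
    {"tx": 0,"ty": 0,"tz": -13.5,"wx": 0,"wy": 0,"wz": 0,"grip": 1},
    {"tx": 0,"ty": 0,"tz": -13.5,"wx": 0,"wy": 0,"wz": 0,"grip": 1},
    {"tx": 0,"ty": 0,"tz": -13.5,"wx": 0,"wy": 0,"wz": 0,"grip": 1}
  ]
}}

```text
time: 35.67
tool_pos: [0.4407, -0.0557, 0.1375]
tool_rot: [0.0, 0.987, 0.163, 0.0]
contact_force: [-1.2, 0.3, -2.1]
gripper_width: 0.238
```

```bash

python3 -c "
from h import *
f=grab('scene','s27');crop('s27',270,90,130,140,5,'c5')
to(B(-.027,.022,.094),-95)
"
```

```text
t 35.72 pos [ 0.44   -0.0555  0.1364] x [ 0.947  0.321 -0.002] y [ 0.321 -0.947 -0.001] z [-0.002  0.001 -1.   ] F [-0.3 -0.3 -2. ] g 0.236 q [-0.29 -0.33  2.12 -0.    1.35  0.95]
shift cm [16.1   0.2   4.21]
wz 23.7 q6 0.95
```

View pics/c5.png

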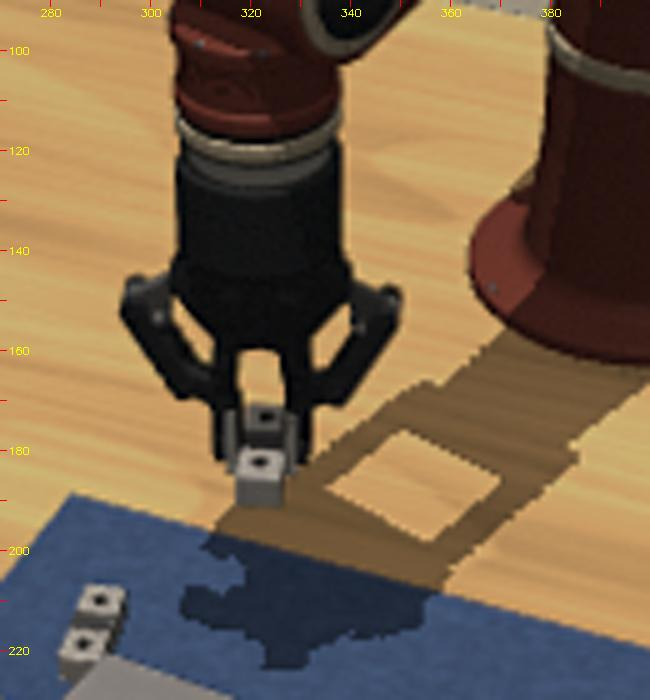

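Emit:
{"fn": "step_arm", "kwargs": {
  "series": [
    {"tx": 0.7,"ty": 0,"tz": 0,"wx": 0,"wy": 0,"wz": 1,"grip": 1},
    {"tx": 2,"ty": 0,"tz": 0,"wx": 0,"wy": 0,"wz": 4,"grip": 1},
    {"tx": 4,"ty": 0.1,"tz": 0,"wx": 0,"wy": 0,"wz": 8,"grip": 1},
    {"tx": 6.5,"ty": 0.1,"tz": 0,"wx": 0,"wy": 0,"wz": 12,"grip": 1},
    {"tx": 9,"ty": 0.1,"tz": 0,"wx": 0,"wy": 0,"wz": 16,"grip": 1},
    {"tx": 11.5,"ty": 0.2,"tz": 0,"wx": 0,"wy": 0,"wz": 20,"grip": 1},
    {"tx": 13.8,"ty": 0.2,"tz": 0,"wx": 0,"wy": 0,"wz": 23,"grip": 1},
    {"tx": 15.5,"ty": 0.2,"tz": 0.4,"wx": 0,"wy": 0,"wz": 23.7,"grip": 1},
    {"tx": 16,"ty": 0.2,"tz": 1.2,"wx": 0,"wy": 0,"wz": 23.7,"grip": 1},
    {"tx": 16,"ty": 0.2,"tz": 2,"wx": 0,"wy": 0,"wz": 23.7,"grip": 1}
  ]
}}

```text
time: 36.55
tool_pos: [0.5927, -0.0059, 0.1152]
tool_rot: [-0.0, 0.999, -0.043, -0.002]
contact_force: [0.2, -0.6, -1.5]
gripper_width: 0.238
```

Emit:
{"fn": "step_arm", "kwargs": {
  "series": [
    {"tx": 0,"ty": 0,"tz": 0.5,"wx": 0,"wy": 0,"wz": 0,"grip": 1},
    {"tx": 0,"ty": 0,"tz": 0.9,"wx": 0,"wy": 0,"wz": 0,"grip": 1},
    {"tx": 0,"ty": 0,"tz": 1.2,"wx": 0,"wy": 0,"wz": 0,"grip": 1},
    {"tx": 0,"ty": 0,"tz": 1.4,"wx": 0,"wy": 0,"wz": 0,"grip": 1},
    {"tx": 0,"ty": 0,"tz": 1.4,"wx": 0,"wy": 0,"wz": 0,"grip": 1},
    {"tx": 0,"ty": 0,"tz": 1.4,"wx": 0,"wy": 0,"wz": 0,"grip": 1},
    {"tx": 0,"ty": 0,"tz": 1.4,"wx": 0,"wy": 0,"wz": 0,"grip": 1},
    {"tx": 0,"ty": 0,"tz": 1.4,"wx": 0,"wy": 0,"wz": 0,"grip": 1},
    {"tx": 0,"ty": 0,"tz": 1.4,"wx": 0,"wy": 0,"wz": 0,"grip": 1},
    {"tx": 0,"ty": 0,"tz": 1.4,"wx": 0,"wy": 0,"wz": 0,"grip": 1}
  ]
}}

```text
time: 37.38
tool_pos: [0.5933, -0.0063, 0.1041]
tool_rot: [0.0, 0.999, -0.043, 0.0]
contact_force: [-0.0, 1.0, -2.1]
gripper_width: 0.239
```

```bash

python3 -c "
from h import *
f=grab('scene','s28');crop('s28',230,160,130,100,6,'c5')
to(B(-.027,.022,.092),-95)
"
```

```text
t 37.43 pos [ 0.5932 -0.0063  0.104 ] x [ 0.996 -0.087  0.   ] y [-0.087 -0.996  0.   ] z [ 0. -0. -1.] F [-0.4  0.1 -1.8] g 0.24 q [-0.14  0.09  1.8   0.    1.26  1.52]
shift cm [-0.03 -0.06  1.2 ]
wz 0.0 q6 1.52
```

View pics/c5.png

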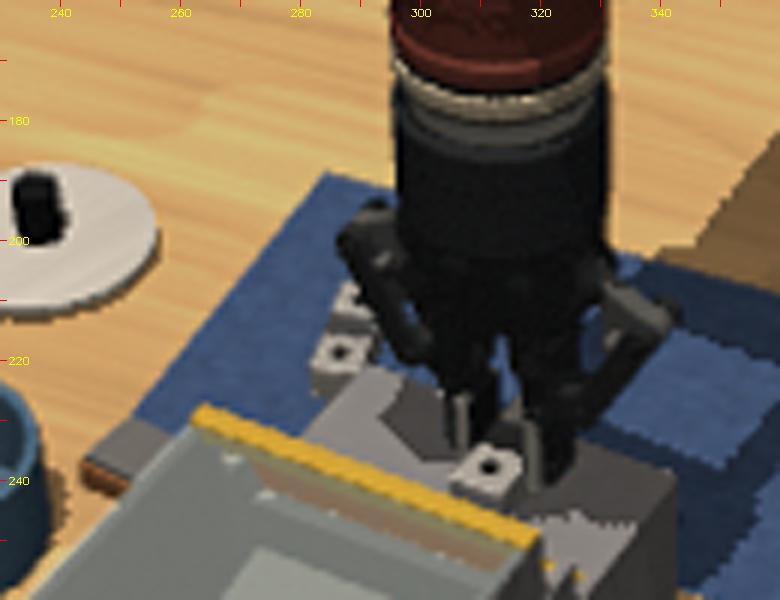

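s2 is over the ledge. I'll lower it, release, back off, close and push.

Emit:
{"fn": "step_arm", "kwargs": {
  "series": [
    {"tx": 0,"ty": 0,"tz": 0.4,"wx": 0,"wy": 0,"wz": 0,"grip": 1},
    {"tx": 0,"ty": 0,"tz": 0.7,"wx": 0,"wy": 0,"wz": 0,"grip": 1},
    {"tx": 0,"ty": 0,"tz": 0.95,"wx": 0,"wy": 0,"wz": 0,"grip": 1},
    {"tx": 0,"ty": 0,"tz": 1.1,"wx": 0,"wy": 0,"wz": 0,"grip": 1},
    {"tx": 0,"ty": 0,"tz": 1.2,"wx": 0,"wy": 0,"wz": 0,"grip": 1},
    {"tx": 0,"ty": 0,"tz": 1.25,"wx": 0,"wy": 0,"wz": 0,"grip": 1},
    {"tx": 0,"ty": 0,"tz": 1.25,"wx": 0,"wy": 0,"wz": 0,"grip": 1},
    {"tx": 0,"ty": 0,"tz": 1.25,"wx": 0,"wy": 0,"wz": 0,"grip": 1},
    {"tx": 0,"ty": 0,"tz": 1.25,"wx": 0,"wy": 0,"wz": 0,"grip": 1},
    {"tx": 0,"ty": 0,"tz": 1.25,"wx": 0,"wy": 0,"wz": 0,"grip": 1}
  ]
}}

```text
time: 38.27
tool_pos: [0.5931, -0.0063, 0.092]
tool_rot: [0.0, 0.999, -0.043, -0.0]
contact_force: [-3.9, 1.1, 5.2]
gripper_width: 0.236
```

Emit:
{"fn": "step_arm", "kwargs": {
  "series": [
    {"tx": 0,"ty": 0,"tz": 0,"wx": 0,"wy": 0,"wz": 0,"grip": 2.6},
    {"tx": 0,"ty": 0,"tz": -0.1,"wx": 0,"wy": 0,"wz": 0,"grip": 3.5},
    {"tx": 0,"ty": 0,"tz": -0.1,"wx": 0,"wy": 0,"wz": 0,"grip": 4.5},
    {"tx": 0,"ty": 0,"tz": -0.1,"wx": 0,"wy": 0,"wz": 0,"grip": 4.5},
    {"tx": 0,"ty": 0,"tz": -0.1,"wx": 0,"wy": 0,"wz": 0,"grip": 4.5},
    {"tx": -1,"ty": 0,"tz": -0.1,"wx": 0,"wy": 0,"wz": 0,"grip": 4.5},
    {"tx": -2.2,"ty": 0,"tz": -0.1,"wx": 0,"wy": 0,"wz": 0,"grip": 4.5},
    {"tx": -3.5,"ty": 0,"tz": -0.1,"wx": 0,"wy": 0,"wz": 0,"grip": 4.5},
    {"tx": -4.7,"ty": 0,"tz": -0.1,"wx": 0,"wy": 0,"wz": 0,"grip": 4.5},
    {"tx": -5,"ty": 0,"tz": -0.1,"wx": 0,"wy": 0,"wz": 0,"grip": 4.5}
  ]
}}

```text
time: 39.1
tool_pos: [0.5412, -0.0016, 0.0917]
tool_rot: [-0.0, 0.999, -0.043, -0.001]
contact_force: [0.1, 0.4, -0.2]
gripper_width: 0.528
```

Emit:
{"fn": "step_arm", "kwargs": {
  "series": [
    {"tx": 0,"ty": 0,"tz": 0,"wx": 0,"wy": 0,"wz": 0,"grip": 2},
    {"tx": 0,"ty": 0,"tz": 0,"wx": 0,"wy": 0,"wz": 0,"grip": 0},
    {"tx": 0,"ty": 0,"tz": 0,"wx": 0,"wy": 0,"wz": 0,"grip": 0},
    {"tx": 0,"ty": 0,"tz": 0,"wx": 0,"wy": 0,"wz": 0,"grip": 0},
    {"tx": 0,"ty": 0,"tz": 0,"wx": 0,"wy": 0,"wz": 0,"grip": 0},
    {"tx": 0.5,"ty": 0,"tz": 0,"wx": 0,"wy": 0,"wz": 0,"grip": 0},
    {"tx": 1,"ty": 0,"tz": 0,"wx": 0,"wy": 0,"wz": 0,"grip": 0},
    {"tx": 1.6,"ty": 0,"tz": 0,"wx": 0,"wy": 0,"wz": 0,"grip": 0},
    {"tx": 2.3,"ty": 0,"tz": 0,"wx": 0,"wy": 0,"wz": 0,"grip": 0},
    {"tx": 3,"ty": 0,"tz": 0,"wx": 0,"wy": 0,"wz": 0,"grip": 0}
  ]
}}

```text
time: 39.93
tool_pos: [0.5737, -0.0046, 0.0922]
tool_rot: [-0.0, 0.999, -0.043, -0.0]
contact_force: [-1.8, 1.1, 2.3]
gripper_width: 0.001
```

```bash

python3 -c "
from h import *
f=grab('scene','s29');crop('s29',230,160,130,100,6,'c5')
to(B(.015,.022,.0925),-95)
"
```

```text
t 39.98 pos [ 0.5751 -0.0048  0.0924] x [ 0.996 -0.087  0.001] y [-0.087 -0.996  0.   ] z [ 0.001 -0.    -1.   ] F [-0.8 -0.6  0.1] g -0.002 q [-0.14  0.06  1.85  0.    1.23  1.52]
shift cm [ 6.   -0.07  0.  ]
wz 0.0 q6 1.52
```

View pics/c5.png

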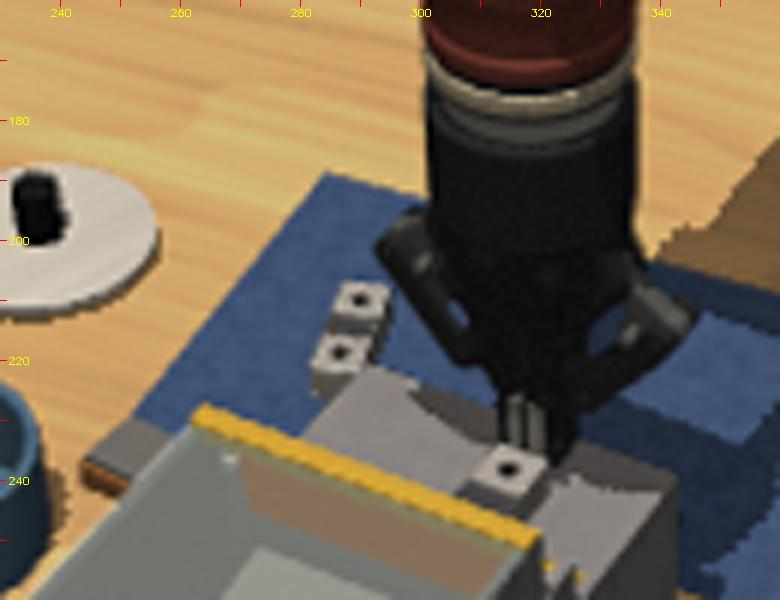

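Emit:
{"fn": "step_arm", "kwargs": {
  "series": [
    {"tx": 0.6,"ty": 0,"tz": 0,"wx": 0,"wy": 0,"wz": 0,"grip": 0},
    {"tx": 1.2,"ty": 0,"tz": 0,"wx": 0,"wy": 0,"wz": 0,"grip": 0},
    {"tx": 1.9,"ty": 0,"tz": 0,"wx": 0,"wy": 0,"wz": 0,"grip": 0},
    {"tx": 2.6,"ty": 0,"tz": 0,"wx": 0,"wy": 0,"wz": 0,"grip": 0},
    {"tx": 3.3,"ty": 0,"tz": 0,"wx": 0,"wy": 0,"wz": 0,"grip": 0},
    {"tx": 4,"ty": 0,"tz": 0,"wx": 0,"wy": 0,"wz": 0,"grip": 0},
    {"tx": 4.6,"ty": 0,"tz": 0,"wx": 0,"wy": 0,"wz": 0,"grip": 0},
    {"tx": 5.2,"ty": 0,"tz": 0,"wx": 0,"wy": 0,"wz": 0,"grip": 0},
    {"tx": 5.7,"ty": 0,"tz": 0,"wx": 0,"wy": 0,"wz": 0,"grip": 0},
    {"tx": 6,"ty": 0,"tz": 0,"wx": 0,"wy": 0,"wz": 0,"grip": 0}
  ]
}}

```text
time: 40.82
tool_pos: [0.634, -0.0099, 0.0923]
tool_rot: [0.0, 0.999, -0.043, 0.0]
contact_force: [0.0, -0.1, 0.7]
gripper_width: 0.001
```

Emit:
{"fn": "step_arm", "kwargs": {
  "series": [
    {"tx": 0,"ty": 0,"tz": 0,"wx": 0,"wy": 0,"wz": 0,"grip": 0},
    {"tx": 0,"ty": 0,"tz": 0,"wx": 0,"wy": 0,"wz": 0,"grip": 0},
    {"tx": -1.3,"ty": 0,"tz": 0,"wx": 0,"wy": 0,"wz": 0,"grip": 0},
    {"tx": -3,"ty": 0,"tz": 0,"wx": 0,"wy": 0,"wz": 0,"grip": 0},
    {"tx": -5,"ty": 0,"tz": -1,"wx": 0,"wy": 0,"wz": 0,"grip": 0},
    {"tx": -7,"ty": 0,"tz": -2,"wx": 0,"wy": 0,"wz": 0,"grip": 2},
    {"tx": -9,"ty": 0,"tz": -3,"wx": 0,"wy": 0,"wz": 0,"grip": 4},
    {"tx": -11,"ty": 0,"tz": -4,"wx": 0,"wy": 0,"wz": 0,"grip": 6},
    {"tx": -12,"ty": 0,"tz": -4.5,"wx": 0,"wy": 0,"wz": 0,"grip": 6},
    {"tx": -12,"ty": 0,"tz": -4.5,"wx": 0,"wy": 0,"wz": 0,"grip": 6}
  ]
}}

```text
time: 41.65
tool_pos: [0.5126, 0.0008, 0.1386]
tool_rot: [0.0, 0.999, -0.043, 0.001]
contact_force: [0.6, 0.0, 0.2]
gripper_width: 0.695
```

```bash

python3 -c "
from h import *
f=grab('scene','s30')
print(proj(f,[.4543,-.150,.018]))
to([.4543,-.150,.14],103)
"
```

```text
[[287.21522074 214.3667329 ]]
t 41.7 pos [0.5134 0.0007 0.1381] x [ 0.996 -0.087  0.002] y [-0.087 -0.996  0.   ] z [ 0.002 -0.    -1.   ] F [ 0.2 -1.   0.5] g 0.701 q [-0.14 -0.14  1.96  0.    1.32  1.51]
shift cm [-4.58 15.52 -0.2 ]
wz -18.0 q6 1.51
```

View pics/s30.png

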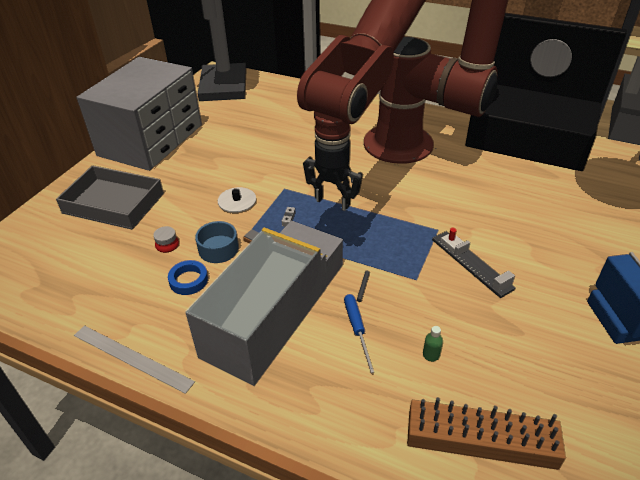

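s2 has gone in too; the keys at the rear are hidden by the rear wall, so I'll check them from the top later. s3 is at (288,214). Going to it.

Emit:
{"fn": "step_arm", "kwargs": {
  "series": [
    {"tx": -0.4,"ty": 1,"tz": 0,"wx": 0,"wy": 0,"wz": -2,"grip": 6},
    {"tx": -1.2,"ty": 3.5,"tz": 0,"wx": 0,"wy": 0,"wz": -6,"grip": 6},
    {"tx": -2,"ty": 6.5,"tz": 0,"wx": 0,"wy": 0,"wz": -11,"grip": 6},
    {"tx": -2.9,"ty": 9.5,"tz": 0,"wx": 0,"wy": 0,"wz": -15,"grip": 6},
    {"tx": -3.8,"ty": 12.5,"tz": 0,"wx": 0,"wy": 0,"wz": -18,"grip": 6},
    {"tx": -4.4,"ty": 14.7,"tz": 0,"wx": 0,"wy": 0,"wz": -18,"grip": 6},
    {"tx": -4.6,"ty": 15.5,"tz": 1,"wx": 0,"wy": 0,"wz": -18,"grip": 6},
    {"tx": -4.6,"ty": 15.5,"tz": 4,"wx": 0,"wy": 0,"wz": -18,"grip": 6},
    {"tx": -4.6,"ty": 15.5,"tz": 7,"wx": 0,"wy": 0,"wz": -18,"grip": 6},
    {"tx": -4.6,"ty": 15.5,"tz": 7.5,"wx": 0,"wy": 0,"wz": -18,"grip": 6}
  ]
}}

```text
time: 42.53
tool_pos: [0.4507, -0.1479, 0.0563]
tool_rot: [-0.003, 0.994, 0.113, -0.004]
contact_force: [-1.3, 0.8, -0.9]
gripper_width: 0.704
```

```bash

python3 -c "
from h import *
f=grab('scene','s31');crop('s31',230,140,130,100,6,'c5')
to([.4543,-.150,.0025],103)
"
```

```text
t 42.58 pos [ 0.4511 -0.1479  0.0573] x [ 0.974  0.225 -0.007] y [ 0.225 -0.974 -0.006] z [-0.008  0.005 -1.   ] F [-1.2  0.5 -0.4] g 0.703 q [-0.47 -0.13  2.09  0.    1.18  0.87]
shift cm [0.3  0.31 5.48]
wz 0.0 q6 0.87
```

View pics/c5.png

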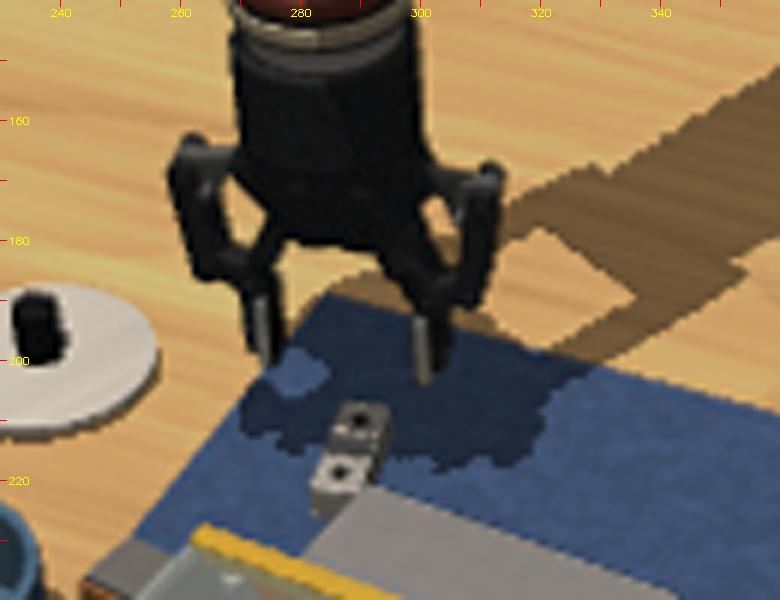

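Emit:
{"fn": "step_arm", "kwargs": {
  "series": [
    {"tx": 0,"ty": 0,"tz": 1,"wx": 0,"wy": 0,"wz": 0,"grip": 6},
    {"tx": 0,"ty": 0,"tz": 2.5,"wx": 0,"wy": 0,"wz": 0,"grip": 6},
    {"tx": 0,"ty": 0,"tz": 4,"wx": 0,"wy": 0,"wz": 0,"grip": 6},
    {"tx": 0,"ty": 0,"tz": 5,"wx": 0,"wy": 0,"wz": 0,"grip": 6},
    {"tx": 0,"ty": 0,"tz": 5.5,"wx": 0,"wy": 0,"wz": 0,"grip": 6},
    {"tx": 0,"ty": 0,"tz": 5.6,"wx": 0,"wy": 0,"wz": 0,"grip": 4},
    {"tx": 0,"ty": 0,"tz": 5.6,"wx": 0,"wy": 0,"wz": 0,"grip": 1},
    {"tx": 0,"ty": 0,"tz": 5.6,"wx": 0,"wy": 0,"wz": 0,"grip": 1},
    {"tx": 0,"ty": 0,"tz": 5.6,"wx": 0,"wy": 0,"wz": 0,"grip": 1},
    {"tx": 0,"ty": 0,"tz": 5.6,"wx": 0,"wy": 0,"wz": 0,"grip": 1}
  ]
}}

```text
time: 43.42
tool_pos: [0.4552, -0.1502, 0.0076]
tool_rot: [0.001, 0.994, 0.113, 0.001]
contact_force: [-0.6, 0.1, 4.2]
gripper_width: 0.237
```

Emit:
{"fn": "step_arm", "kwargs": {
  "series": [
    {"tx": 0,"ty": 0,"tz": 0,"wx": 0,"wy": 0,"wz": 0,"grip": 1},
    {"tx": 0,"ty": 0,"tz": -1,"wx": 0,"wy": 0,"wz": 0,"grip": 1},
    {"tx": 0,"ty": 0,"tz": -3,"wx": 0,"wy": 0,"wz": 0,"grip": 1},
    {"tx": 0,"ty": 0,"tz": -5.5,"wx": 0,"wy": 0,"wz": 0,"grip": 1},
    {"tx": 0,"ty": 0,"tz": -8,"wx": 0,"wy": 0,"wz": 0,"grip": 1},
    {"tx": 0,"ty": 0,"tz": -10.5,"wx": 0,"wy": 0,"wz": 0,"grip": 1},
    {"tx": 0,"ty": 0,"tz": -12.5,"wx": 0,"wy": 0,"wz": 0,"grip": 1},
    {"tx": 0,"ty": 0,"tz": -13.5,"wx": 0,"wy": 0,"wz": 0,"grip": 1},
    {"tx": 0,"ty": 0,"tz": -13.5,"wx": 0,"wy": 0,"wz": 0,"grip": 1},
    {"tx": 0,"ty": 0,"tz": -13.5,"wx": 0,"wy": 0,"wz": 0,"grip": 1}
  ]
}}

```text
time: 44.25
tool_pos: [0.4538, -0.1497, 0.1409]
tool_rot: [-0.0, 0.994, 0.113, -0.0]
contact_force: [-0.1, 0.1, -2.6]
gripper_width: 0.238
```

```bash

python3 -c "
from h import *
f=grab('scene','s32');crop('s32',230,90,130,140,5,'c5')
to(B(-.027,-.022,.094),-95)
"
```

```text
t 44.3 pos [ 0.4532 -0.1494  0.1398] x [ 0.974  0.225 -0.002] y [ 0.225 -0.974 -0.002] z [-0.002  0.001 -1.   ] F [-0.7 -0.6 -1.4] g 0.241 q [-0.47 -0.24  2.04 -0.    1.34  0.87]
shift cm [15.5  -6.65  4.56]
wz 18.0 q6 0.87
```

View pics/c5.png

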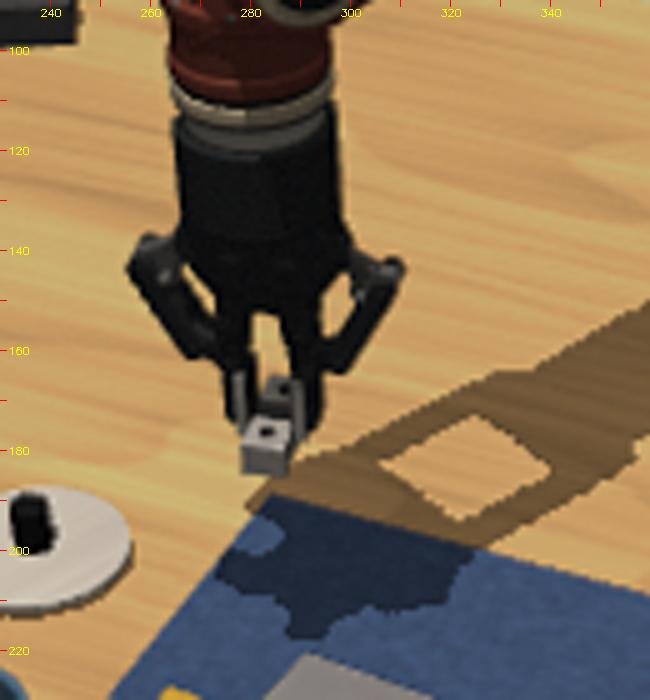

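Emit:
{"fn": "step_arm", "kwargs": {
  "series": [
    {"tx": 0.7,"ty": -0.3,"tz": 0,"wx": 0,"wy": 0,"wz": 1,"grip": 1},
    {"tx": 2,"ty": -0.9,"tz": 0,"wx": 0,"wy": 0,"wz": 3,"grip": 1},
    {"tx": 4,"ty": -1.8,"tz": 0,"wx": 0,"wy": 0,"wz": 6,"grip": 1},
    {"tx": 6.4,"ty": -2.8,"tz": 0,"wx": 0,"wy": 0,"wz": 9,"grip": 1},
    {"tx": 8.8,"ty": -3.8,"tz": 0,"wx": 0,"wy": 0,"wz": 12,"grip": 1},
    {"tx": 11.2,"ty": -4.8,"tz": 0,"wx": 0,"wy": 0,"wz": 15,"grip": 1},
    {"tx": 13.5,"ty": -5.8,"tz": 0,"wx": 0,"wy": 0,"wz": 17,"grip": 1},
    {"tx": 15,"ty": -6.5,"tz": 0.4,"wx": 0,"wy": 0,"wz": 18,"grip": 1},
    {"tx": 15.4,"ty": -6.7,"tz": 1.2,"wx": 0,"wy": 0,"wz": 18,"grip": 1},
    {"tx": 15.4,"ty": -6.7,"tz": 2,"wx": 0,"wy": 0,"wz": 18,"grip": 1}
  ]
}}

```text
time: 45.13
tool_pos: [0.5885, -0.049, 0.1187]
tool_rot: [-0.0, 0.999, -0.042, -0.002]
contact_force: [-0.5, -1.0, -2.2]
gripper_width: 0.238
```

Emit:
{"fn": "step_arm", "kwargs": {
  "series": [
    {"tx": 0,"ty": 0,"tz": 0.5,"wx": 0,"wy": 0,"wz": 0,"grip": 1},
    {"tx": 0,"ty": 0,"tz": 0.9,"wx": 0,"wy": 0,"wz": 0,"grip": 1},
    {"tx": 0,"ty": 0,"tz": 1.2,"wx": 0,"wy": 0,"wz": 0,"grip": 1},
    {"tx": 0,"ty": 0,"tz": 1.4,"wx": 0,"wy": 0,"wz": 0,"grip": 1},
    {"tx": 0,"ty": 0,"tz": 1.4,"wx": 0,"wy": 0,"wz": 0,"grip": 1},
    {"tx": 0,"ty": 0,"tz": 1.4,"wx": 0,"wy": 0,"wz": 0,"grip": 1},
    {"tx": 0,"ty": 0,"tz": 1.4,"wx": 0,"wy": 0,"wz": 0,"grip": 1},
    {"tx": 0,"ty": 0,"tz": 1.4,"wx": 0,"wy": 0,"wz": 0,"grip": 1},
    {"tx": 0,"ty": 0,"tz": 1.4,"wx": 0,"wy": 0,"wz": 0,"grip": 1},
    {"tx": 0,"ty": 0,"tz": 1.4,"wx": 0,"wy": 0,"wz": 0,"grip": 1}
  ]
}}

```text
time: 45.97
tool_pos: [0.5893, -0.0498, 0.1076]
tool_rot: [0.0, 0.999, -0.043, 0.0]
contact_force: [0.4, 0.3, -1.7]
gripper_width: 0.236
```

```bash

python3 -c "
from h import *
f=grab('scene','s33');crop('s33',230,160,130,100,6,'c5')
to(B(-.027,-.022,.0955),-95)
"
```

```text
t 46.02 pos [ 0.5892 -0.0498  0.1075] x [ 0.996 -0.087  0.   ] y [-0.087 -0.996  0.   ] z [ 0. -0. -1.] F [-0.2 -0.4 -1.5] g 0.237 q [-0.21  0.08  1.8  -0.    1.26  1.45]
shift cm [-0.01 -0.03  1.2 ]
wz 0.0 q6 1.45
```

View pics/c5.png

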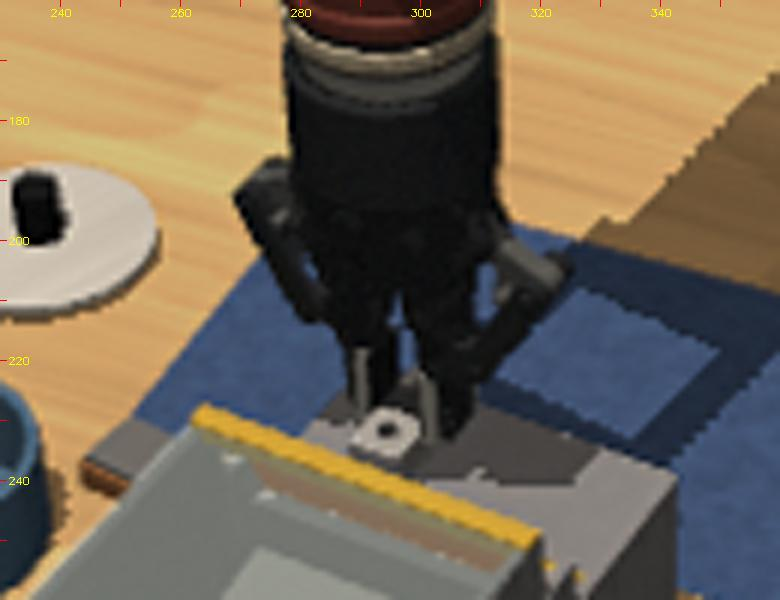

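Emit:
{"fn": "step_arm", "kwargs": {
  "series": [
    {"tx": 0,"ty": 0,"tz": 0.4,"wx": 0,"wy": 0,"wz": 0,"grip": 1},
    {"tx": 0,"ty": 0,"tz": 0.7,"wx": 0,"wy": 0,"wz": 0,"grip": 1},
    {"tx": 0,"ty": 0,"tz": 0.95,"wx": 0,"wy": 0,"wz": 0,"grip": 1},
    {"tx": 0,"ty": 0,"tz": 1.1,"wx": 0,"wy": 0,"wz": 0,"grip": 1},
    {"tx": 0,"ty": 0,"tz": 1.2,"wx": 0,"wy": 0,"wz": 0,"grip": 1},
    {"tx": 0,"ty": 0,"tz": 1.25,"wx": 0,"wy": 0,"wz": 0,"grip": 1},
    {"tx": 0,"ty": 0,"tz": 1.25,"wx": 0,"wy": 0,"wz": 0,"grip": 1},
    {"tx": 0,"ty": 0,"tz": 1.25,"wx": 0,"wy": 0,"wz": 0,"grip": 1},
    {"tx": 0,"ty": 0,"tz": 1.25,"wx": 0,"wy": 0,"wz": 0,"grip": 1},
    {"tx": 0,"ty": 0,"tz": 1.25,"wx": 0,"wy": 0,"wz": 0,"grip": 1}
  ]
}}

```text
time: 46.85
tool_pos: [0.589, -0.0497, 0.0956]
tool_rot: [-0.0, 0.999, -0.043, -0.0]
contact_force: [-4.6, 0.5, 6.0]
gripper_width: 0.235
```

Emit:
{"fn": "step_arm", "kwargs": {
  "series": [
    {"tx": 0,"ty": 0,"tz": 0,"wx": 0,"wy": 0,"wz": 0,"grip": 2.6},
    {"tx": 0,"ty": 0,"tz": 0,"wx": 0,"wy": 0,"wz": 0,"grip": 3.5},
    {"tx": 0,"ty": 0,"tz": 0,"wx": 0,"wy": 0,"wz": 0,"grip": 4.5},
    {"tx": 0,"ty": 0,"tz": 0,"wx": 0,"wy": 0,"wz": 0,"grip": 4.5},
    {"tx": 0,"ty": 0,"tz": 0,"wx": 0,"wy": 0,"wz": 0,"grip": 4.5},
    {"tx": -1,"ty": 0,"tz": 0,"wx": 0,"wy": 0,"wz": 0,"grip": 4.5},
    {"tx": -2.2,"ty": 0,"tz": 0.1,"wx": 0,"wy": 0,"wz": 0,"grip": 4.5},
    {"tx": -3.5,"ty": 0,"tz": 0.2,"wx": 0,"wy": 0,"wz": 0,"grip": 4.5},
    {"tx": -4.7,"ty": 0,"tz": 0.2,"wx": 0,"wy": 0,"wz": 0,"grip": 4.5},
    {"tx": -5,"ty": 0,"tz": 0.2,"wx": 0,"wy": 0,"wz": 0,"grip": 4.5}
  ]
}}

```text
time: 47.68
tool_pos: [0.5371, -0.0451, 0.0921]
tool_rot: [-0.0, 0.999, -0.043, -0.001]
contact_force: [-0.3, 0.0, 0.0]
gripper_width: 0.53
```

Emit:
{"fn": "step_arm", "kwargs": {
  "series": [
    {"tx": 0,"ty": 0,"tz": 0,"wx": 0,"wy": 0,"wz": 0,"grip": 2},
    {"tx": 0,"ty": 0,"tz": 0,"wx": 0,"wy": 0,"wz": 0,"grip": 0},
    {"tx": 0,"ty": 0,"tz": 0,"wx": 0,"wy": 0,"wz": 0,"grip": 0},
    {"tx": 0,"ty": 0,"tz": 0,"wx": 0,"wy": 0,"wz": 0,"grip": 0},
    {"tx": 0,"ty": 0,"tz": 0,"wx": 0,"wy": 0,"wz": 0,"grip": 0},
    {"tx": 0.5,"ty": 0,"tz": 0,"wx": 0,"wy": 0,"wz": 0,"grip": 0},
    {"tx": 1,"ty": 0,"tz": 0,"wx": 0,"wy": 0,"wz": 0,"grip": 0},
    {"tx": 1.6,"ty": 0,"tz": 0,"wx": 0,"wy": 0,"wz": 0,"grip": 0},
    {"tx": 2.3,"ty": 0,"tz": 0,"wx": 0,"wy": 0,"wz": 0,"grip": 0},
    {"tx": 3,"ty": 0,"tz": 0,"wx": 0,"wy": 0,"wz": 0,"grip": 0}
  ]
}}

```text
time: 48.52
tool_pos: [0.5696, -0.0481, 0.0927]
tool_rot: [-0.0, 0.999, -0.043, -0.0]
contact_force: [-3.0, 0.1, 1.1]
gripper_width: 0.002
```

```bash

python3 -c "
from h import *
f=grab('scene','s34');crop('s34',230,160,130,100,6,'c5')
to(B(.015,-.022,.0925),-95)
"
```

```text
t 48.57 pos [ 0.5711 -0.0484  0.093 ] x [ 0.996 -0.087  0.001] y [-0.087 -0.996  0.   ] z [ 0.001 -0.    -1.   ] F [-1.  -0.9  0.3] g 0.001 q [-0.21  0.06  1.85  0.    1.23  1.44]
shift cm [ 6.02 -0.04  0.06]
wz 0.0 q6 1.44
```

I've hit the picture-viewing limit, so from here I'll check by image code. Push s3 through.

Emit:
{"fn": "step_arm", "kwargs": {
  "series": [
    {"tx": 0.6,"ty": 0,"tz": 0,"wx": 0,"wy": 0,"wz": 0,"grip": 0},
    {"tx": 1.2,"ty": 0,"tz": 0,"wx": 0,"wy": 0,"wz": 0,"grip": 0},
    {"tx": 1.9,"ty": 0,"tz": 0,"wx": 0,"wy": 0,"wz": 0,"grip": 0},
    {"tx": 2.6,"ty": 0,"tz": 0,"wx": 0,"wy": 0,"wz": 0,"grip": 0},
    {"tx": 3.3,"ty": 0,"tz": 0,"wx": 0,"wy": 0,"wz": 0,"grip": 0},
    {"tx": 4,"ty": 0,"tz": 0,"wx": 0,"wy": 0,"wz": 0,"grip": 0},
    {"tx": 4.6,"ty": 0,"tz": 0,"wx": 0,"wy": 0,"wz": 0,"grip": 0},
    {"tx": 5.2,"ty": 0,"tz": 0,"wx": 0,"wy": 0,"wz": 0,"grip": 0},
    {"tx": 5.7,"ty": 0,"tz": 0,"wx": 0,"wy": 0,"wz": 0,"grip": 0},
    {"tx": 6,"ty": 0,"tz": 0,"wx": 0,"wy": 0,"wz": 0,"grip": 0}
  ]
}}

```text
time: 49.4
tool_pos: [0.63, -0.0534, 0.0928]
tool_rot: [0.0, 0.999, -0.043, 0.0]
contact_force: [0.1, -0.3, -0.8]
gripper_width: 0.002
```

Emit:
{"fn": "step_arm", "kwargs": {
  "series": [
    {"tx": 0,"ty": 0,"tz": 0,"wx": 0,"wy": 0,"wz": 0,"grip": 0},
    {"tx": 0,"ty": 0,"tz": 0,"wx": 0,"wy": 0,"wz": 0,"grip": 0},
    {"tx": -1.3,"ty": 0,"tz": 0,"wx": 0,"wy": 0,"wz": 0,"grip": 0},
    {"tx": -3,"ty": 0,"tz": 0,"wx": 0,"wy": 0,"wz": 0,"grip": 0},
    {"tx": -5,"ty": 0,"tz": -1,"wx": 0,"wy": 0,"wz": 0,"grip": 0},
    {"tx": -7,"ty": 0,"tz": -2,"wx": 0,"wy": 0,"wz": 0,"grip": 2},
    {"tx": -9,"ty": 0,"tz": -3,"wx": 0,"wy": 0,"wz": 0,"grip": 4},
    {"tx": -11,"ty": 0,"tz": -4,"wx": 0,"wy": 0,"wz": 0,"grip": 6},
    {"tx": -14,"ty": 0,"tz": -5,"wx": 0,"wy": 0,"wz": 0,"grip": 6},
    {"tx": -17,"ty": 0,"tz": -6,"wx": 0,"wy": 0,"wz": 0,"grip": 6}
  ]
}}

```text
time: 50.23
tool_pos: [0.4584, -0.0384, 0.1531]
tool_rot: [0.0, 0.999, -0.043, 0.0]
contact_force: [-0.5, -0.5, 0.6]
gripper_width: 0.694
```

Emit:
{"fn": "step_arm", "kwargs": {
  "series": [
    {"tx": 0,"ty": 0,"tz": -2,"wx": 0,"wy": 0,"wz": 0,"grip": 6},
    {"tx": 0,"ty": 0,"tz": -4,"wx": 0,"wy": 0,"wz": 0,"grip": 6},
    {"tx": 0,"ty": 0,"tz": -6,"wx": 0,"wy": 0,"wz": 0,"grip": 6},
    {"tx": 0,"ty": 0,"tz": -6,"wx": 0,"wy": 0,"wz": 0,"grip": 6},
    {"tx": 0,"ty": 0,"tz": -6,"wx": 0,"wy": 0,"wz": 0,"grip": 6},
    {"tx": 0,"ty": 0,"tz": -6,"wx": 0,"wy": 0,"wz": 0,"grip": 6},
    {"tx": 0,"ty": 0,"tz": -6,"wx": 0,"wy": 0,"wz": 0,"grip": 6},
    {"tx": 0,"ty": 0,"tz": -6,"wx": 0,"wy": 0,"wz": 0,"grip": 6},
    {"tx": 0,"ty": 0,"tz": -6,"wx": 0,"wy": 0,"wz": 0,"grip": 6},
    {"tx": 0,"ty": 0,"tz": -6,"wx": 0,"wy": 0,"wz": 0,"grip": 6}
  ]
}}

```text
time: 51.07
tool_pos: [0.4593, -0.0384, 0.212]
tool_rot: [-0.0, 0.999, -0.043, -0.001]
contact_force: [-0.4, 1.5, 0.7]
gripper_width: 0.706
```

```bash

python3 -c "
from h import *
st()
f=grab('top','t35');g=grab('scene','s35')
a=load('t1')['color'].astype(int);b=f['color'].astype(int)
d=(np.abs(a-b).max(2)>40).astype(np.uint8)
n,l,s,c=cv2.connectedComponentsWithStats(cv2.morphologyEx(d,cv2.MORPH_CLOSE,np.ones((3,3))))
for i in range(1,n):
  if s[i][4]>15: print('top',s[i],c[i].round(), b[l==i].mean(0).round(), a[l==i].mean(0).round())
a=load('s2')['color'].astype(int);a=load('s25')['color'].astype(int);b=g['color'].astype(int)
"
```

```text
t 51.07 pos [ 0.4593 -0.0384  0.212 ] x [ 0.996 -0.087 -0.001] y [-0.087 -0.996 -0.   ] z [-0.001  0.    -1.   ] F [-0.4  1.5  0.7] g 0.706 q [-0.25 -0.34  2.    0.    1.49  1.41]
top [  234   241   169   239 17483] [329. 366.] [76. 43. 32.] [96. 81. 64.]
top [240 309  12  12 116] [246. 315.] [54. 59. 74.] [121. 117.  58.]
top [339 324  14  14 120] [346. 330.] [46. 54. 74.] [117. 108. 100.]
top [243 326  12  14 132] [248. 332.] [51. 58. 74.] [114. 109.  54.]
top [169 328  13  16  25] [175. 335.] [123. 112. 100.] [75. 66. 57.]
top [174 330  13  16  60] [180. 338.] [96. 92. 82.] [92. 83. 73.]
top [185 343  20  16 103] [195. 349.] [98. 79. 70.] [107.  92.  83.]
top [ 525  438   98   42 2214] [583. 465.] [143. 119.  71.] [83. 61. 36.]
```

The cover, pot and bystanders are unchanged. I'll check the box interior at lower contrast, in both views.

```bash

python3 -c "
from h import *
def cmp(p,q,x0,y0,x1,y1,t):
  a=cv2.GaussianBlur(load(p)['color'],(3,3),0).astype(int);b=cv2.GaussianBlur(load(q)['color'],(3,3),0).astype(int)
  d=(np.abs(a-b).max(2)>t).astype(np.uint8);m=np.zeros_like(d);m[y0:y1,x0:x1]=1
  n,l,s,c=cv2.connectedComponentsWithStats(d*m)
  for i in range(1,n):
    if s[i][4]>8: print(p,q,s[i],c[i].round(),b[l==i].mean(0).round(),a[l==i].mean(0).round())
cmp('t1','t35',295,80,385,240,12)
f=load('s35')
C=B(np.array(.3)[None][0],0,.0)
for n,p in dict(mouth=B(0,0,.088),rearfloor=B(.3,0,.004),rearL=B(.3,.065,.148),rearR=B(.3,-.065,.148),roofL=B(.037,.065,.148),roofR=B(.037,-.065,.148),key=B(.27,0,.02)).items(): print(n,proj(f,p).round(),proj(load('t35'),p).round())
"
```

```text
t1 t35 [332 114  18  14  97] [342. 121.] [95. 86. 76.] [98. 92. 86.]
t1 t35 [321 121   9   5  24] [326. 123.] [89. 82. 76.] [102.  96.  89.]
t1 t35 [346 129   8   8  35] [350. 133.] [102.  90.  75.] [101.  96.  90.]
t1 t35 [345 146   9   4  30] [349. 147.] [87. 82. 77.] [101.  96.  90.]
mouth [[301. 247.]] [[331. 233.]]
rearfloor [[226. 369.]] [[340. 117.]]
rearL [[245. 337.]] [[313.  85.]]
rearR [[188. 310.]] [[375.  90.]]
roofL [[317. 248.]] [[301. 205.]]
roofR [[265. 228.]] [[366. 211.]]
key [[234. 353.]] [[340. 126.]]
```

```bash

cat > cov.py <<'E'
from h import *
def fit(tag,x0,y0,x1,y1,fn,z):
    f=load(tag);c=cv2.GaussianBlur(f['color'],(3,3),0)[y0:y1,x0:x1].astype(int)
    m=fn(c).astype(np.uint8);n,l,s,_=cv2.connectedComponentsWithStats(m);k=1+np.argmax(s[1:,4]);m=(l==k).astype(np.uint8)
    ct=max(cv2.findContours(m,cv2.RETR_EXTERNAL,cv2.CHAIN_APPROX_NONE)[0],key=len)
    pts=ct[:,0]+[x0,y0];w=unproj(f,pts,z)[:,:2]
    A=np.c_[2*w,np.ones(len(w))];s=np.linalg.lstsq(A,(w**2).sum(1),rcond=None)[0];r=np.sqrt(s[2]+s[0]**2+s[1]**2)
    e=np.hypot(*(w-s[:2]).T)-r
    print(tag,s[:2].round(4),"r",r.round(4),"rms",e.std().round(4),"n",len(w), "pxmean",pts.mean(0).round(1),"area",m.sum());return s[:2]
if __name__=="__main__":
    import sys
    T,S=sys.argv[1:3]
    white=lambda c:(c.min(2)>95)
    whiteS=lambda c:(c.min(2)>130)
    dark=lambda c:(c.max(2)<75)
    blue=lambda c:(c[...,2]>c[...,0]+8)
    for n,box in(("top",(425,285,500,355)),):
        fit(T,*box,white,.011);fit(T,450,305,478,335,dark,.039);fit(T,405,205,470,275,blue,.05)
    fit(S,205,175,270,225,whiteS,.011);fit(S,225,180,245,205,lambda c:c.max(2)<70,.025);fit(S,190,215,245,265,blue,.05)
    for t in(T,S):
        f=load(t);print(t,f['color'][320,445] if t==T else f['color'][205,225], proj(f,[[.4437,-.311,.011],[.4437,-.311,.039],[.622,-.2595,.05]]).round(1))
E
python3 cov.py t35 s35
```

```text
t35 [ 0.4449 -0.3129] r 0.0508 rms 0.0006 n 135 pxmean [461.9 320.3] area 1703
t35 [ 0.4426 -0.3083] r 0.011 rms 0.0011 n 30 pxmean [463.5 320.5] area 101
t35 [ 0.6225 -0.2589] r 0.044 rms 0.0077 n 241 pxmean [439.3 232.4] area 1086
s35 [ 0.442  -0.3103] r 0.0449 rms 0.0134 n 118 pxmean [236.3 198.2] area 603
s35 [ 0.4416 -0.3105] r 0.0177 rms 0.0053 n 28 pxmean [235.9 194.5] area 76
s35 [ 0.6407 -0.2428] r 0.0615 rms 0.0087 n 121 pxmean [216.7 241.4] area 1373
t35 [144 148 134] [[461.2 320.7]
 [464.8 319.9]
 [437.2 235.6]]
s35 [201 189 174] [[235.9 198.9]
 [234.7 190.7]
 [214.8 234. ]]
```

```bash

cat > circ.py <<'E'
from h import *
from scipy.ndimage import map_coordinates
from scipy.optimize import minimize
th=np.linspace(0,2*np.pi,120,endpoint=False)
def grad(f):
    c=cv2.GaussianBlur(f['color'],(0,0),0.8).astype(float);g=0
    gx=cv2.Sobel(c,cv2.CV_64F,1,0);gy=cv2.Sobel(c,cv2.CV_64F,0,1);return np.sqrt((gx**2+gy**2).sum(2))
def find(tag,x,y,circs,rng=.012):
    f=load(tag);G=np.minimum(grad(f),200)
    def sc(p):
        v=0
        for r,z in circs:
            q=proj(f,np.c_[p[0]+r*np.cos(th),p[1]+r*np.sin(th),np.full(120,z)]);v+=map_coordinates(G,[q[:,1],q[:,0]],order=1).mean()
        return v
    g=np.arange(-rng,rng+1e-9,.001);best=max(((sc((x+a,y+b)),x+a,y+b) for a in g for b in g))
    r=minimize(lambda p:-sc(p),best[1:],method="Nelder-Mead",options=dict(initial_simplex=[best[1:],(best[1]+.0008,best[2]),(best[1],best[2]+.0008)]))
    print(tag,circs,r.x.round(4),round(-r.fun,1),"base",round(sc((x,y)),1));return r.x
if __name__=="__main__":
    import sys
    for t in sys.argv[1:]:
        print("cover");find(t,.444,-.3115,[(.052,.011)]);find(t,.444,-.3115,[(.011,.039)],.006)
        print("pot");find(t,.6222,-.2595,[(.05,.05),(.044,.05)]);find(t,.6222,-.2595,[(.05,.05)]);find(t,.6222,-.2595,[(.044,.05)])
E
python3 circ.py t35 s35 t1
```

```text
cover
t35 [(0.052, 0.011)] [ 0.4447 -0.3129] 193.5 base 180.2
t35 [(0.011, 0.039)] [ 0.443  -0.3089] 193.5 base 166.2
pot
t35 [(0.05, 0.05), (0.044, 0.05)] [ 0.6243 -0.2599] 322.5 base 304.5
t35 [(0.05, 0.05)] [ 0.6243 -0.2598] 192.3 base 178.2
t35 [(0.044, 0.05)] [ 0.6272 -0.2614] 131.3 base 126.3
cover
s35 [(0.052, 0.011)] [ 0.4423 -0.3102] 196.1 base 186.3
s35 [(0.011, 0.039)] [ 0.4387 -0.3129] 179.3 base 177.9
pot
s35 [(0.05, 0.05), (0.044, 0.05)] [ 0.6229 -0.2562] 374.9 base 357.0
s35 [(0.05, 0.05)] [ 0.6216 -0.2577] 199.0 base 195.1
s35 [(0.044, 0.05)] [ 0.6236 -0.2553] 181.0 base 161.9
cover
t1 [(0.052, 0.011)] [ 0.4447 -0.3129] 189.9 base 175.4
t1 [(0.011, 0.039)] [ 0.443  -0.3088] 191.3 base 164.1
pot
t1 [(0.05, 0.05), (0.044, 0.05)] [ 0.6243 -0.2598] 317.2 base 297.4
t1 [(0.05, 0.05)] [ 0.6242 -0.2597] 189.9 base 175.6
t1 [(0.044, 0.05)] [ 0.6294 -0.2619] 128.4 base 121.8
```

```bash
python3 -c "
from h import *
to([.4436,-.3113,.10],-90)"
```

```text
t 51.17 pos [ 0.4594 -0.0385  0.2124] x [ 0.996 -0.087 -0.001] y [-0.087 -0.996 -0.   ] z [-0.001  0.    -1.   ] F [-0.2  0.7 -0.3] g 0.702 q [-0.25 -0.35  2.   -0.    1.49  1.41]
shift cm [ 0.8  27.32 11.23]
wz -5.0 q6 1.41
```

Emit:
{"fn": "step_arm", "kwargs": {
  "series": [
    {"tx": 0.1,"ty": 1.5,"tz": 0.5,"wx": 0,"wy": 0,"wz": -1,"grip": 5},
    {"tx": 0.2,"ty": 4.5,"tz": 1.5,"wx": 0,"wy": 0,"wz": -2,"grip": 5},
    {"tx": 0.3,"ty": 8,"tz": 3,"wx": 0,"wy": 0,"wz": -3,"grip": 5},
    {"tx": 0.4,"ty": 11.5,"tz": 4.5,"wx": 0,"wy": 0,"wz": -4,"grip": 5},
    {"tx": 0.5,"ty": 15,"tz": 6,"wx": 0,"wy": 0,"wz": -5,"grip": 5},
    {"tx": 0.6,"ty": 18.5,"tz": 7.5,"wx": 0,"wy": 0,"wz": -5,"grip": 5},
    {"tx": 0.7,"ty": 22,"tz": 9,"wx": 0,"wy": 0,"wz": -5,"grip": 5},
    {"tx": 0.8,"ty": 25,"tz": 10.5,"wx": 0,"wy": 0,"wz": -5,"grip": 5},
    {"tx": 0.8,"ty": 27,"tz": 11.2,"wx": 0,"wy": 0,"wz": -5,"grip": 5},
    {"tx": 0.8,"ty": 27.3,"tz": 11.2,"wx": 0,"wy": 0,"wz": -5,"grip": 5}
  ]
}}

```text
time: 52.0
tool_pos: [0.4423, -0.3134, 0.0985]
tool_rot: [-0.001, 1.0, -0.002, -0.001]
contact_force: [-0.3, 0.9, -0.1]
gripper_width: 0.587
```

Emit:
{"fn": "step_arm", "kwargs": {
  "series": [
    {"tx": 0,"ty": 0,"tz": 0,"wx": 0,"wy": 0,"wz": 0,"grip": 5},
    {"tx": 0,"ty": 0,"tz": 0,"wx": 0,"wy": 0,"wz": 0,"grip": 5},
    {"tx": 0,"ty": 0,"tz": 1,"wx": 0,"wy": 0,"wz": 0,"grip": 5},
    {"tx": 0,"ty": 0,"tz": 2,"wx": 0,"wy": 0,"wz": 0,"grip": 5},
    {"tx": 0,"ty": 0,"tz": 3,"wx": 0,"wy": 0,"wz": 0,"grip": 5},
    {"tx": 0,"ty": 0,"tz": 4,"wx": 0,"wy": 0,"wz": 0,"grip": 5},
    {"tx": 0,"ty": 0,"tz": 4,"wx": 0,"wy": 0,"wz": 0,"grip": 5},
    {"tx": 0,"ty": 0,"tz": 4,"wx": 0,"wy": 0,"wz": 0,"grip": 5},
    {"tx": 0,"ty": 0,"tz": 4,"wx": 0,"wy": 0,"wz": 0,"grip": 5},
    {"tx": 0,"ty": 0,"tz": 4,"wx": 0,"wy": 0,"wz": 0,"grip": 5}
  ]
}}

```text
time: 52.83
tool_pos: [0.4442, -0.3115, 0.0614]
tool_rot: [0.0, 1.0, 0.0, 0.0]
contact_force: [-0.1, -0.7, 0.8]
gripper_width: 0.593
```

```bash
python3 -c "
from h import *
to([.4436,-.3113,.0165],-90)
from circ import *
grab('scene','s36')
find('s36',.4423,-.3102,[(.052,.011)])"
```

```text
t 52.83 pos [ 0.4442 -0.3115  0.0614] x [1.    0.    0.001] y [ 0.    -1.     0.001] z [ 0.001 -0.001 -1.   ] F [-0.1 -0.7  0.8] g 0.593 q [-0.75  0.03  1.94 -0.    1.17  0.82]
shift cm [-0.07 -0.02  4.49]
wz 0.0 q6 0.82
s36 [(0.052, 0.011)] [ 0.4419 -0.3107] 175.6 base 175.2
```

The cover hasn't moved. I'll lower, grip the knob (which centres it along y), reopen, turn 90° and grip again (which centres it along x).

Emit:
{"fn": "step_arm", "kwargs": {
  "series": [
    {"tx": 0,"ty": 0,"tz": 1,"wx": 0,"wy": 0,"wz": 0,"grip": 5},
    {"tx": 0,"ty": 0,"tz": 2.2,"wx": 0,"wy": 0,"wz": 0,"grip": 5},
    {"tx": 0,"ty": 0,"tz": 3.4,"wx": 0,"wy": 0,"wz": 0,"grip": 5},
    {"tx": 0,"ty": 0,"tz": 4.1,"wx": 0,"wy": 0,"wz": 0,"grip": 5},
    {"tx": 0,"ty": 0,"tz": 4.3,"wx": 0,"wy": 0,"wz": 0,"grip": 4},
    {"tx": 0,"ty": 0,"tz": 4.3,"wx": 0,"wy": 0,"wz": 0,"grip": 3},
    {"tx": 0,"ty": 0,"tz": 4.3,"wx": 0,"wy": 0,"wz": 0,"grip": 1},
    {"tx": 0,"ty": 0,"tz": 4.3,"wx": 0,"wy": 0,"wz": 0,"grip": 1},
    {"tx": 0,"ty": 0,"tz": 4.3,"wx": 0,"wy": 0,"wz": 0,"grip": 1},
    {"tx": 0,"ty": 0,"tz": 4.3,"wx": 0,"wy": 0,"wz": 0,"grip": 1}
  ]
}}

```text
time: 53.72
tool_pos: [0.4441, -0.3114, 0.0182]
tool_rot: [0.0, 1.0, 0.0, 0.0]
contact_force: [-0.5, 0.5, -1.0]
gripper_width: 0.233
```

Emit:
{"fn": "step_arm", "kwargs": {
  "series": [
    {"tx": 0,"ty": 0,"tz": 0,"wx": 0,"wy": 0,"wz": 0,"grip": 1},
    {"tx": 0,"ty": 0,"tz": 0,"wx": 0,"wy": 0,"wz": 0,"grip": 1},
    {"tx": 0,"ty": 0,"tz": 0,"wx": 0,"wy": 0,"wz": 0,"grip": 1},
    {"tx": 0,"ty": 0,"tz": 0,"wx": 0,"wy": 0,"wz": 0,"grip": 2.6},
    {"tx": 0,"ty": 0,"tz": 0,"wx": 0,"wy": 0,"wz": 0,"grip": 5},
    {"tx": 0,"ty": 0,"tz": 0,"wx": 0,"wy": 0,"wz": 0,"grip": 5},
    {"tx": 0,"ty": 0,"tz": 0,"wx": 0,"wy": 0,"wz": 0,"grip": 5},
    {"tx": 0,"ty": 0,"tz": 0,"wx": 0,"wy": 0,"wz": 0,"grip": 5},
    {"tx": 0,"ty": 0,"tz": 0,"wx": 0,"wy": 0,"wz": 0,"grip": 5},
    {"tx": 0,"ty": 0,"tz": 0,"wx": 0,"wy": 0,"wz": 0,"grip": 5}
  ]
}}

```text
time: 54.55
tool_pos: [0.4439, -0.3112, 0.0178]
tool_rot: [-0.0, 1.0, 0.0, 0.0]
contact_force: [-0.9, -0.9, 0.7]
gripper_width: 0.59
```

Emit:
{"fn": "step_arm", "kwargs": {
  "series": [
    {"tx": 0,"ty": 0,"tz": 0,"wx": 0,"wy": 0,"wz": -3,"grip": 5},
    {"tx": 0,"ty": 0,"tz": 0,"wx": 0,"wy": 0,"wz": -9,"grip": 5},
    {"tx": 0,"ty": 0,"tz": 0,"wx": 0,"wy": 0,"wz": -15,"grip": 5},
    {"tx": 0,"ty": 0,"tz": 0,"wx": 0,"wy": 0,"wz": -21,"grip": 5},
    {"tx": 0,"ty": 0,"tz": 0,"wx": 0,"wy": 0,"wz": -27,"grip": 5},
    {"tx": 0,"ty": 0,"tz": 0,"wx": 0,"wy": 0,"wz": -33,"grip": 5},
    {"tx": 0,"ty": 0,"tz": 0,"wx": 0,"wy": 0,"wz": -39,"grip": 5},
    {"tx": 0,"ty": 0,"tz": 0,"wx": 0,"wy": 0,"wz": -45,"grip": 5},
    {"tx": 0,"ty": 0,"tz": 0,"wx": 0,"wy": 0,"wz": -51,"grip": 5},
    {"tx": 0,"ty": 0,"tz": 0,"wx": 0,"wy": 0,"wz": -56,"grip": 5}
  ]
}}

```text
time: 55.38
tool_pos: [0.4439, -0.3112, 0.0178]
tool_rot: [0.0, 0.882, 0.472, -0.0]
contact_force: [-0.9, 0.4, 0.5]
gripper_width: 0.588
```

Emit:
{"fn": "step_arm", "kwargs": {
  "series": [
    {"tx": 0,"ty": 0,"tz": 0,"wx": 0,"wy": 0,"wz": -6,"grip": 5},
    {"tx": 0,"ty": 0,"tz": 0,"wx": 0,"wy": 0,"wz": -12,"grip": 5},
    {"tx": 0,"ty": 0,"tz": 0,"wx": 0,"wy": 0,"wz": -18,"grip": 5},
    {"tx": 0,"ty": 0,"tz": 0,"wx": 0,"wy": 0,"wz": -24,"grip": 5},
    {"tx": 0,"ty": 0,"tz": 0,"wx": 0,"wy": 0,"wz": -30,"grip": 5},
    {"tx": 0,"ty": 0,"tz": 0,"wx": 0,"wy": 0,"wz": -34,"grip": 5},
    {"tx": 0,"ty": 0,"tz": 0,"wx": 0,"wy": 0,"wz": -34,"grip": 5},
    {"tx": 0,"ty": 0,"tz": 0,"wx": 0,"wy": 0,"wz": -34,"grip": 5},
    {"tx": 0,"ty": 0,"tz": 0,"wx": 0,"wy": 0,"wz": -34,"grip": 5},
    {"tx": 0,"ty": 0,"tz": 0,"wx": 0,"wy": 0,"wz": -34,"grip": 5}
  ]
}}

```text
time: 56.22
tool_pos: [0.4439, -0.3112, 0.0178]
tool_rot: [-0.0, 0.707, 0.707, -0.0]
contact_force: [0.2, -0.5, 0.4]
gripper_width: 0.587
```

```bash
python3 -c "
from h import *
to([.444,-.3113,.0175],0)
from circ import *
grab('scene','s37')
find('s37',.4423,-.3102,[(.052,.011)])"
```

```text
t 56.22 pos [ 0.4439 -0.3112  0.0178] x [0.001 1.    0.   ] y [ 1.    -0.001 -0.   ] z [-0.  0. -1.] F [ 0.2 -0.5  0.4] g 0.587 q [-0.75  0.09  1.96 -0.    1.09 -0.75]
shift cm [-0.01  0.01  0.03]
wz -0.0 q6 -0.75
s37 [(0.052, 0.011)] [ 0.4423 -0.3108] 172.3 base 171.7
```

Emit:
{"fn": "step_arm", "kwargs": {
  "series": [
    {"tx": 0,"ty": 0,"tz": 0,"wx": 0,"wy": 0,"wz": 0,"grip": 4},
    {"tx": 0,"ty": 0,"tz": 0,"wx": 0,"wy": 0,"wz": 0,"grip": 3},
    {"tx": 0,"ty": 0,"tz": 0,"wx": 0,"wy": 0,"wz": 0,"grip": 1},
    {"tx": 0,"ty": 0,"tz": 0,"wx": 0,"wy": 0,"wz": 0,"grip": 1},
    {"tx": 0,"ty": 0,"tz": 0,"wx": 0,"wy": 0,"wz": 0,"grip": 1},
    {"tx": 0,"ty": 0,"tz": 0,"wx": 0,"wy": 0,"wz": 0,"grip": 1},
    {"tx": 0,"ty": 0,"tz": 0,"wx": 0,"wy": 0,"wz": 0,"grip": 1},
    {"tx": 0,"ty": 0,"tz": -0.5,"wx": 0,"wy": 0,"wz": 0,"grip": 1},
    {"tx": 0,"ty": 0,"tz": -1.5,"wx": 0,"wy": 0,"wz": 0,"grip": 1},
    {"tx": 0,"ty": 0,"tz": -3,"wx": 0,"wy": 0,"wz": 0,"grip": 1}
  ]
}}

```text
time: 57.1
tool_pos: [0.4426, -0.31, 0.0467]
tool_rot: [-0.002, 0.707, 0.707, -0.0]
contact_force: [0.5, -0.2, -1.1]
gripper_width: 0.232
```

Emit:
{"fn": "step_arm", "kwargs": {
  "series": [
    {"tx": 0,"ty": 0,"tz": -2,"wx": 0,"wy": 0,"wz": 0,"grip": 1},
    {"tx": 0,"ty": 0,"tz": -4,"wx": 0,"wy": 0,"wz": 0,"grip": 1},
    {"tx": 0,"ty": 0,"tz": -6,"wx": 0,"wy": 0,"wz": 0,"grip": 1},
    {"tx": 0,"ty": 0,"tz": -7,"wx": 0,"wy": 0,"wz": 0,"grip": 1},
    {"tx": 0,"ty": 0,"tz": -7.5,"wx": 0,"wy": 0,"wz": 0,"grip": 1},
    {"tx": 0,"ty": 0,"tz": -7.5,"wx": 0,"wy": 0,"wz": 0,"grip": 1},
    {"tx": 0,"ty": 0,"tz": -7.5,"wx": 0,"wy": 0,"wz": 0,"grip": 1},
    {"tx": 0,"ty": 0,"tz": -7.5,"wx": 0,"wy": 0,"wz": 0,"grip": 1},
    {"tx": 0,"ty": 0,"tz": -7.5,"wx": 0,"wy": 0,"wz": 0,"grip": 1},
    {"tx": 0,"ty": 0,"tz": -7.5,"wx": 0,"wy": 0,"wz": 0,"grip": 1}
  ]
}}

```text
time: 57.93
tool_pos: [0.4433, -0.3107, 0.1215]
tool_rot: [-0.001, 0.707, 0.707, -0.0]
contact_force: [-0.8, 1.0, -1.2]
gripper_width: 0.233
```

```bash
python3 -c "
from h import *
from circ import *
grab('scene','s38')
s,r=st();z=s['tool_pos'][2]-.0178+.011
for dz in(-.006,0,.006): find('s38',s['tool_pos'][0],s['tool_pos'][1],[(.052,z+dz)],.015)
to([.6232,-.2582,.12],0)
"
```

```text
t 57.98 pos [ 0.4435 -0.3108  0.1218] x [-0.     1.     0.001] y [ 1.     0.    -0.001] z [-0.001  0.001 -1.   ] F [-0.2  0.3 -1.6] g 0.231 q [-0.75 -0.05  1.91 -0.    1.29 -0.75]
s38 [(0.052, np.float64(0.10896621831968491))] [ 0.4356 -0.3144] 185.2 base 161.2
s38 [(0.052, np.float64(0.11496621831968491))] [ 0.442  -0.3094] 184.6 base 180.7
s38 [(0.052, np.float64(0.12096621831968492))] [ 0.449  -0.3041] 183.6 base 134.2
t 57.98 pos [ 0.4435 -0.3108  0.1218] x [-0.     1.     0.001] y [ 1.     0.    -0.001] z [-0.001  0.001 -1.   ] F [-0.2  0.3 -1.6] g 0.231 q [-0.75 -0.05  1.91 -0.    1.29 -0.75]
shift cm [ 5.25 17.98  0.16]
wz 0.0 q6 -0.75
```

Both cameras, corrected by the grasped cover's known position, put the pot at (0.6236, -0.2582). I'll carry the cover there.

Emit:
{"fn": "step_arm", "kwargs": {
  "series": [
    {"tx": 0.2,"ty": 0.7,"tz": 0,"wx": 0,"wy": 0,"wz": 0,"grip": 1},
    {"tx": 0.6,"ty": 2.2,"tz": 0,"wx": 0,"wy": 0,"wz": 0,"grip": 1},
    {"tx": 1.3,"ty": 4.5,"tz": 0,"wx": 0,"wy": 0,"wz": 0,"grip": 1},
    {"tx": 2.1,"ty": 7.2,"tz": 0,"wx": 0,"wy": 0,"wz": 0,"grip": 1},
    {"tx": 2.9,"ty": 10,"tz": 0,"wx": 0,"wy": 0,"wz": 0,"grip": 1},
    {"tx": 3.7,"ty": 12.8,"tz": 0,"wx": 0,"wy": 0,"wz": 0,"grip": 1},
    {"tx": 4.4,"ty": 15.2,"tz": 0,"wx": 0,"wy": 0,"wz": 0,"grip": 1},
    {"tx": 5,"ty": 17,"tz": 0,"wx": 0,"wy": 0,"wz": 0,"grip": 1},
    {"tx": 5.2,"ty": 17.8,"tz": 0,"wx": 0,"wy": 0,"wz": 0,"grip": 1},
    {"tx": 5.3,"ty": 18,"tz": 0,"wx": 0,"wy": 0,"wz": 0,"grip": 1}
  ]
}}

```text
time: 58.82
tool_pos: [0.6258, -0.257, 0.1225]
tool_rot: [0.0, 0.706, 0.708, 0.0]
contact_force: [-0.5, 1.5, -1.2]
gripper_width: 0.233
```

Emit:
{"fn": "step_arm", "kwargs": {
  "series": [
    {"tx": 0,"ty": 0,"tz": 0,"wx": 0,"wy": 0,"wz": 0,"grip": 1},
    {"tx": 0,"ty": 0,"tz": 0,"wx": 0,"wy": 0,"wz": 0,"grip": 1},
    {"tx": 0,"ty": 0,"tz": 0.5,"wx": 0,"wy": 0,"wz": 0,"grip": 1},
    {"tx": 0,"ty": 0,"tz": 1.3,"wx": 0,"wy": 0,"wz": 0,"grip": 1},
    {"tx": 0,"ty": 0,"tz": 2.2,"wx": 0,"wy": 0,"wz": 0,"grip": 1},
    {"tx": 0,"ty": 0,"tz": 3,"wx": 0,"wy": 0,"wz": 0,"grip": 1},
    {"tx": 0,"ty": 0,"tz": 3.5,"wx": 0,"wy": 0,"wz": 0,"grip": 1},
    {"tx": 0,"ty": 0,"tz": 3.5,"wx": 0,"wy": 0,"wz": 0,"grip": 1},
    {"tx": 0,"ty": 0,"tz": 3.5,"wx": 0,"wy": 0,"wz": 0,"grip": 1},
    {"tx": 0,"ty": 0,"tz": 3.5,"wx": 0,"wy": 0,"wz": 0,"grip": 1}
  ]
}}

```text
time: 59.65
tool_pos: [0.624, -0.2583, 0.088]
tool_rot: [0.0, 0.707, 0.707, 0.0]
contact_force: [-0.6, -0.3, -1.1]
gripper_width: 0.236
```

```bash
python3 -c "
from h import *
from circ import *
grab('scene','s39')
to([.6236,-.2582,.0618],0)
s,r=st();z=s['tool_pos'][2]-.0178+.011
find('s39',s['tool_pos'][0],s['tool_pos'][1],[(.052,z)],.015)
"
```

```text
t 59.7 pos [ 0.6242 -0.2583  0.0884] x [-0.  1. -0.] y [1.    0.    0.001] z [ 0.001 -0.    -1.   ] F [ 0.2 -0.  -1.1] g 0.229 q [-0.5   0.29  1.6  -0.    1.26 -0.5 ]
shift cm [ 0.01 -0.06  2.66]
wz 0.0 q6 -0.5
t 59.7 pos [ 0.6242 -0.2583  0.0884] x [-0.  1. -0.] y [1.    0.    0.001] z [ 0.001 -0.    -1.   ] F [ 0.2 -0.  -1.1] g 0.229 q [-0.5   0.29  1.6  -0.    1.26 -0.5 ]
s39 [(0.052, np.float64(0.08156371161149785))] [ 0.6245 -0.2567] 164.0 base 161.6
```

Emit:
{"fn": "step_arm", "kwargs": {
  "series": [
    {"tx": 0,"ty": -0.1,"tz": 0.4,"wx": 0,"wy": 0,"wz": 0,"grip": 1},
    {"tx": 0,"ty": -0.1,"tz": 0.9,"wx": 0,"wy": 0,"wz": 0,"grip": 1},
    {"tx": 0,"ty": -0.1,"tz": 1.4,"wx": 0,"wy": 0,"wz": 0,"grip": 1},
    {"tx": 0,"ty": -0.1,"tz": 1.8,"wx": 0,"wy": 0,"wz": 0,"grip": 1},
    {"tx": 0,"ty": -0.1,"tz": 2.1,"wx": 0,"wy": 0,"wz": 0,"grip": 1},
    {"tx": 0,"ty": -0.1,"tz": 2.3,"wx": 0,"wy": 0,"wz": 0,"grip": 1},
    {"tx": 0,"ty": -0.1,"tz": 2.5,"wx": 0,"wy": 0,"wz": 0,"grip": 1},
    {"tx": 0,"ty": -0.1,"tz": 2.5,"wx": 0,"wy": 0,"wz": 0,"grip": 1},
    {"tx": 0,"ty": -0.1,"tz": 2.5,"wx": 0,"wy": 0,"wz": 0,"grip": 1},
    {"tx": 0,"ty": -0.1,"tz": 2.5,"wx": 0,"wy": 0,"wz": 0,"grip": 1}
  ]
}}

```text
time: 60.53
tool_pos: [0.623, -0.2582, 0.063]
tool_rot: [0.0, 0.707, 0.707, 0.0]
contact_force: [-1.0, -0.3, -1.8]
gripper_width: 0.236
```

There's no contact and the plug is below the rim, so it's inside. I'll lower the last bit.

Emit:
{"fn": "step_arm", "kwargs": {
  "series": [
    {"tx": 0,"ty": 0,"tz": 0.05,"wx": 0,"wy": 0,"wz": 0,"grip": 1},
    {"tx": 0,"ty": 0,"tz": 0.1,"wx": 0,"wy": 0,"wz": 0,"grip": 1},
    {"tx": 0,"ty": 0,"tz": 0.15,"wx": 0,"wy": 0,"wz": 0,"grip": 1},
    {"tx": 0,"ty": 0,"tz": 0.2,"wx": 0,"wy": 0,"wz": 0,"grip": 1},
    {"tx": 0,"ty": 0,"tz": 0.2,"wx": 0,"wy": 0,"wz": 0,"grip": 1},
    {"tx": 0,"ty": 0,"tz": 0.2,"wx": 0,"wy": 0,"wz": 0,"grip": 1},
    {"tx": 0,"ty": 0,"tz": 0.2,"wx": 0,"wy": 0,"wz": 0,"grip": 1},
    {"tx": 0,"ty": 0,"tz": 0.2,"wx": 0,"wy": 0,"wz": 0,"grip": 1},
    {"tx": 0,"ty": 0,"tz": 0.2,"wx": 0,"wy": 0,"wz": 0,"grip": 1},
    {"tx": 0,"ty": 0,"tz": 0.2,"wx": 0,"wy": 0,"wz": 0,"grip": 1}
  ]
}}

```text
time: 61.37
tool_pos: [0.6231, -0.2582, 0.0621]
tool_rot: [0.0, 0.707, 0.707, 0.0]
contact_force: [-2.9, 0.5, 6.2]
gripper_width: 0.23
```

It's seated: contact came at z = 0.0621, against 0.0618 expected. Release and withdraw.

Emit:
{"fn": "step_arm", "kwargs": {
  "series": [
    {"tx": 0,"ty": 0,"tz": 0,"wx": 0,"wy": 0,"wz": 0,"grip": 2.4},
    {"tx": 0,"ty": 0,"tz": 0,"wx": 0,"wy": 0,"wz": 0,"grip": 3},
    {"tx": 0,"ty": 0,"tz": 0,"wx": 0,"wy": 0,"wz": 0,"grip": 4},
    {"tx": 0,"ty": 0,"tz": 0,"wx": 0,"wy": 0,"wz": 0,"grip": 5},
    {"tx": 0,"ty": 0,"tz": 0,"wx": 0,"wy": 0,"wz": 0,"grip": 5},
    {"tx": 0,"ty": 0,"tz": 0,"wx": 0,"wy": 0,"wz": 0,"grip": 5},
    {"tx": 0,"ty": 0,"tz": -1,"wx": 0,"wy": 0,"wz": 0,"grip": 5},
    {"tx": 0,"ty": 0,"tz": -3,"wx": 0,"wy": 0,"wz": 0,"grip": 5},
    {"tx": 0,"ty": 0,"tz": -6,"wx": 0,"wy": 0,"wz": 0,"grip": 5},
    {"tx": 0,"ty": 0,"tz": -9,"wx": 0,"wy": 0,"wz": 0,"grip": 5}
  ]
}}

```text
time: 62.2
tool_pos: [0.6221, -0.2578, 0.1513]
tool_rot: [-0.001, 0.707, 0.707, -0.0]
contact_force: [0.1, -0.6, 0.3]
gripper_width: 0.58
```

Emit:
{"fn": "step_arm", "kwargs": {
  "series": [
    {"tx": 0,"ty": -1.5,"tz": -2,"wx": 0,"wy": 0,"wz": 0,"grip": 5},
    {"tx": -1,"ty": -4,"tz": -4,"wx": 0,"wy": 0,"wz": 0,"grip": 5},
    {"tx": -3,"ty": -6.5,"tz": -5,"wx": 0,"wy": 0,"wz": 0,"grip": 5},
    {"tx": -6,"ty": -9,"tz": -5,"wx": 0,"wy": 0,"wz": 0,"grip": 5},
    {"tx": -9,"ty": -11,"tz": -5,"wx": 0,"wy": 0,"wz": 0,"grip": 5},
    {"tx": -12,"ty": -13,"tz": -5,"wx": 0,"wy": 0,"wz": 0,"grip": 5},
    {"tx": -15,"ty": -15,"tz": -5,"wx": 0,"wy": 0,"wz": 0,"grip": 5},
    {"tx": -18,"ty": -17,"tz": -5,"wx": 0,"wy": 0,"wz": 0,"grip": 5},
    {"tx": -20,"ty": -19,"tz": -5,"wx": 0,"wy": 0,"wz": 0,"grip": 5},
    {"tx": -21,"ty": -20,"tz": -5,"wx": 0,"wy": 0,"wz": 0,"grip": 5}
  ]
}}

```text
time: 63.03
tool_pos: [0.4207, -0.4707, 0.2018]
tool_rot: [0.0, 0.708, 0.706, -0.001]
contact_force: [0.5, 0.5, -0.3]
gripper_width: 0.58
```

```bash
cat > fin.py <<'E'
from h import *
from circ import find
st()
grab('scene','s40');grab('top','t40')
for t in('s40','t40'):
    find(t,.623,-.258,[(.052,.055)],.01)
    find(t,.623,-.258,[(.052,.060)],.01)
def cmp(p,q,x0,y0,x1,y1,t,m0=10):
  a=cv2.GaussianBlur(load(p)['color'],(3,3),0).astype(int);b=cv2.GaussianBlur(load(q)['color'],(3,3),0).astype(int)
  d=(np.abs(a-b).max(2)>t).astype(np.uint8);m=np.zeros_like(d);m[y0:y1,x0:x1]=1
  n,l,s,c=cv2.connectedComponentsWithStats(d*m)
  for i in range(1,n):
    if s[i][4]>m0: print(p,q,s[i],c[i].round(),b[l==i].mean(0).round(),a[l==i].mean(0).round())
print('all top');cmp('t1','t40',0,0,640,480,35,20)
print('box');cmp('t1','t40',290,80,385,280,11,6)
E
python3 fin.py
```

```text
t 63.03 pos [ 0.4207 -0.4707  0.2018] x [ 0.003  1.    -0.001] y [ 1.    -0.003 -0.   ] z [-0.    -0.001 -1.   ] F [ 0.5  0.5 -0.3] g 0.58 q [-0.96  0.09  1.63 -0.    1.43 -0.96]
s40 [(0.052, 0.055)] [ 0.6225 -0.2579] 197.1 base 196.6
s40 [(0.052, 0.06)] [ 0.6273 -0.254 ] 196.8 base 156.0
t40 [(0.052, 0.055)] [ 0.6247 -0.2599] 192.9 base 170.1
t40 [(0.052, 0.06)] [ 0.6234 -0.2585] 192.0 base 190.3
all top
t1 t40 [ 414  211   49   47 1757] [438. 234.] [131. 132. 121.] [66. 71. 73.]
t1 t40 [588 283  22  12 146] [600. 289.] [31. 25. 19.] [78. 70. 62.]
t1 t40 [615 283   4   7  25] [616. 286.] [36. 32. 28.] [79. 72. 64.]
t1 t40 [  411   292   229   188 16665] [543. 408.] [61. 36. 23.] [134. 108.  65.]
t1 t40 [ 438  297   49   48 1820] [462. 321.] [136. 106.  64.] [130. 130. 116.]
t1 t40 [379 301  12  13 108] [385. 307.] [49. 55. 72.] [114. 106.  98.]
t1 t40 [334 307  13  14 113] [340. 314.] [45. 54. 73.] [115. 107. 100.]
t1 t40 [240 309  12  13 115] [246. 315.] [51. 56. 70.] [118. 115.  59.]
t1 t40 [290 308  12  12 114] [295. 314.] [45. 54. 72.] [116. 109. 102.]
t1 t40 [383 318  13  12 11
[... 1481 characters left out ...]
  5  38] [234. 477.] [48. 34. 22.] [129.  98.  59.]
t1 t40 [250 474   5   6  23] [252. 477.] [36. 23. 13.] [95. 76. 58.]
box
t1 t40 [320 115  35  24 338] [340. 127.] [92. 83. 74.] [101.  95.  89.]
t1 t40 [332 117   4   3   9] [333. 118.] [86. 79. 73.] [100.  93.  87.]
t1 t40 [327 128   4   3   9] [328. 129.] [87. 80. 74.] [102.  96.  89.]
t1 t40 [337 129   4   3   9] [339. 130.] [85. 79. 73.] [101.  95.  89.]
t1 t40 [348 140   3   3   9] [349. 141.] [86. 80. 74.] [101.  95.  89.]
t1 t40 [345 145   9   6  50] [349. 147.] [85. 80. 75.] [101.  96.  90.]
t1 t40 [347 153   4   3  10] [349. 154.] [83. 78. 74.] [100.  95.  90.]
t1 t40 [346 160   6   3  13] [349. 161.] [88. 85. 80.] [100.  96.  91.]
```

All checks agree. The cover's disc fits a top height of 55 mm, concentric with the pot, so it's seated. Nothing has changed on the ledge or flap from the start picture, so the flap is shut. The mat is clear, and the keys show only at the box's rear. The bystanders show no change. Handing in.

```bash
python3 -c "
from plant import manip
print(manip.job_done())"
```

```text
the job is handed in; nothing more can be done
None
```

The job is done and handed in at about 63 s of the 210 s allowed; no verdict is reported.

**What I did**
- **Gauge check:** I laid the brass key between the jaws and pressed it against the fixed jaw at about 23 N. I then opened the jaw to about 115 mm and took the key off.
- **Dust box:** I pushed the brass key and all three steel keys through the flap one at a time, in that order.
- **Cover:** I set it on the blue pot. Contact came with the gripper at 62.1 mm, where 61.8 mm was expected for a seated cover.

**Last checks**
- **Cover:** both cameras fit the disc at the seated height of 55 mm. In the top view its centre matches the pot's to about 0.4 mm.
- **Keys and flap:** compared with the start picture, nothing has changed on the ledge or flap, and the mat is empty. Inside the box, the top view shows changes only near the rear wall.
- **Other things on the bench:** no change showed at any of them.

**What was less certain**
- **No picture viewing at the end:** the 40-picture limit ran out during the third steel key. From then on, including the final state, I relied on image code and force readings.
- **Key count:** the keys show only faintly through the roof, so I couldn't count four separate keys inside.
- **First push:** the brass key went slightly too deep, with 17 N at the end of the push. I shortened the next three pushes, which went through with almost no force.
- **Camera disagreement:** the two cameras differed by 2–3 mm, so I averaged them and corrected against the gripped cover.

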